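# Unlock, load and start the cartridge loader

### The job

Get the cartridge loader running: draw the lock pin straight out of its bore and park it in the side notch of the clevis, pull the tray fully out, stand every cartridge on the bench upright in a pocket of its own, and push the tray fully home. Then press the recessed start button with the stylus and hang the stylus back in the notch of its stand, leaving the pin parked. Do not knock over the white bottle.

Things in the scene. Friction and masses are not known exactly. Their poses are not given: they have to be found in the camera images.
- loader: Cartridge loader, low machine fixed to the bench: grey deck plate (225 x 303 mm, 10 thick), white hood 150 (x) x 113 mm (y), top 93 mm above the bench, steel clevis on its robot-facing side. Origin at bench level under the middle of the hood's open mouth; hood lies to +y, tray slides out to its -y; its x points away from the robot.
- bore (a point): Mouth of the locking bore, an upright 11 mm hole through the clevis's top plate, the tray's ear and the plate below. The point lies in the clevis's flat top face, 42 mm above the bench. The hood's wall begins 30 mm to the loader's +x of it. Axes are the loader's.
- notch (a point): Parking notch for the pin: an open side slot 14 mm wide in the clevis's 10 mm thick top plate, its mouth to the loader's -x, 50 mm to the loader's +y of the bore. The point, on the plate's top face 42 mm above the bench, is where a parked pin's axis lies, 7 mm from the slot's end wall and 35 mm from its mouth; 32 mm free below that face. Axes are the loader's.
- pin_collar (a point): The lock pin: steel shank 10 mm across and 30 mm long below a steel collar 28 mm across, 4 mm thick; above the collar a black round grip 18 mm across, 34 mm tall; about 90 g. The point is on its axis on the underside of the collar (z up along the grip), so the grip runs from 4 to 38 mm above the point. At the start it is in the bore with the collar on the clevis, and it holds the tray shut.
- tray (a joint): How far the cartridge tray is drawn out of the hood, m: 0 fully home, 0.112 at its stop fully out, along the loader's -y. It slides with about 1.5 N of friction and stays where it is left.
- tray_handle (a point): Middle of the tray's upright black handle plate, 30 mm wide (loader x), 12 mm thick (loader y), from 16 to 66 mm above the bench; the point is 50 mm above the bench. It stands 70 mm in front of the hood's mouth when the tray is home and moves with the tray.
- pocket0 (a point): Centre of the floor (16 mm above the bench) of one of the tray's four pockets (2 by 2), each 54 mm (loader x) by 40 mm (loader y), walls 12 mm high. Axes are the loader's. Moves with the tray; under the hood when the tray is home. Pockets 0 and 1 are nearest the handle, 2 and 3 the pair behind.
- pocket1 (a point): Centre of the floor (16 mm above the bench) of one of the tray's four pockets (2 by 2), each 54 mm (loader x) by 40 mm (loader y), walls 12 mm high. Axes are the loader's. Moves with the tray; under the hood when the tray is home. Pockets 0 and 1 are nearest the handle, 2 and 3 the pair behind.
- pocket2 (a point): Centre of the floor (16 mm above the bench) of one of the tray's four pockets (2 by 2), each 54 mm (loader x) by 40 mm (loader y), walls 12 mm high. Axes are the loader's. Moves with the tray; under the hood when the tray is home. Pockets 0 and 1 are nearest the handle, 2 and 3 the pair behind.
- pocket3 (a point): Centre of the floor (16 mm above the bench) of one of the tray's four pockets (2 by 2), each 54 mm (loader x) by 40 mm (loader y), walls 12 mm high. Axes are the loader's. Moves with the tray; under the hood when the tray is home. Pockets 0 and 1 are nearest the handle, 2 and 3 the pair behind.
- cartridge0_mid (a point): A reagent cartridge: grey plastic body 48 mm (its x) by 34 mm (its y), 36 mm tall, with a white grip tab standing on the middle of its top, 24 mm (x) by 12 mm (y), 26 mm tall; 62 mm tall in all, about 70 g. The point is at its centre, 31 mm above its underside, z up. It may go in a pocket either way round, long side along the loader's x. None if this one is absent.
- cartridge1_mid (a point): A reagent cartridge: grey plastic body 48 mm (its x) by 34 mm (its y), 36 mm tall, with a white grip tab standing on the middle of its top, 24 mm (x) by 12 mm (y), 26 mm tall; 62 mm tall in all, about 70 g. The point is at its centre, 31 mm above its underside, z up. It may go in a pocket either way round, long side along the loader's x. None if this one is absent.
- cartridge2_mid (a point): A reagent cartridge: grey plastic body 48 mm (its x) by 34 mm (its y), 36 mm tall, with a white grip tab standing on the middle of its top, 24 mm (x) by 12 mm (y), 26 mm tall; 62 mm tall in all, about 70 g. The point is at its centre, 31 mm above its underside, z up. It may go in a pocket either way round, long side along the loader's x. None if this one is absent.
- cartridge3_mid (a point): A reagent cartridge: grey plastic body 48 mm (its x) by 34 mm (its y), 36 mm tall, with a white grip tab standing on the middle of its top, 24 mm (x) by 12 mm (y), 26 mm tall; 62 mm tall in all, about 70 g. The point is at its centre, 31 mm above its underside, z up. It may go in a pocket either way round, long side along the loader's x. None if this one is absent.
- button_mouth (a point): Centre of the mouth of the button's recess, on top of a grey block on the hood, 113 mm above the bench: an upright hole 15 mm across.
- button_cap (a point): Centre of the top of the recessed start button (11 mm across), 10 mm below the mouth when up; moves with the button.
- button (a joint): How far the start button is pressed down, m: 0 up, 0.005 fully down. It springs back; about 2 N to start it and 5 N fully down. It counts as pressed beyond 0.003.
- stylus_collar (a point): The press stylus: a steel rod 6 mm across and 50 mm long below a grey collar 24 mm across, 4 mm thick; above it a round aluminium grip 15 mm across, 36 mm tall; 50 g. The point is on its axis on the underside of the collar, z up along the grip (grip from 4 to 40 mm above the point, tip 50 mm below it).
- stand_notch (a point): Where the stylus hangs in its stand: a dark steel stand fixed to the bench, base 75 x 70 mm, with an 8 mm plate whose top is 62 mm above the bench; an open slot 12 mm wide in that plate holds the rod, its mouth to the stand's -x (roughly toward the robot). The point is at the slot's working centre on the plate's top face, 18 mm in from the mouth and 6 mm from the end wall.
- wash_bottle: A white bottle 52 mm across, 130 mm tall, standing on the bench; not part of the job. Origin under its centre.

How it is judged:
By the outcome, as a careful person would: the job done as asked, in the order asked, and still so for the second after the job is handed in, with the robot touching nothing.
Of cartridge0, cartridge1, cartridge2, cartridge3 only 2 to 4 are there at a start; the rules pass over those that are not, and their reading is None.
At some moment in a run one of cartridge0, cartridge1, cartridge2, cartridge3 may be knocked a few centimetres aside while the robot is not near it.
It also fails if it takes over 200 s, if anything falls off the work surface, if the arm or the gripper's body presses on something with over 40 N, if the wrist force passes 120 N, or if a joint passes its speed limit or range.

### The arm

A 6-joint arm with a two-finger parallel gripper is mounted at the origin on the work surface. World frame = base frame: x ahead of the robot, y to its left, z up, the work surface at z = 0. Lengths are in m, angles in rad, forces in N, time in s.
With the tool pointing down it reaches from about 0.15 to 0.775 m from the base axis. Payload 6.1 kg.
Tool frame: the origin (TCP) lies on the centre line of the jaws, within the pads' length; the fingertips stand 14 mm ahead of it and the grasp point (between the pads) lies 5 mm behind it; z points along the fingers, y is the direction in which the jaws open and shut (so a half turn about z gives the same grasp; the last joint's range is limited). The gripper opens to 85 mm and grips with 20 to 120 N. Pads are 22 mm wide; open, the fingers measure 114 mm over their backs; the gripper's body (76 mm by 85 mm) begins 54 mm behind the grasp point. The pads swing forward as they close: fully open they stand 13 mm farther back than shut.
Start: joints at [-1.262, 0.126, -0.04, 1.405, 0, 1.571], TCP at [0.16, -0.5, 0.245] pointing down, gripper open.
Joint ranges: [-2.72, 2.72], [-0.95, 1.95], [-1.27, 1.35], [-1.78, 2.02], [-1.46, 1.47], [-3.14, 3.14]. Speed limits (rad/s): [2.39, 2.39, 3.01, 3.14, 3.14, 3.14].

### API

Orientations are given as a 3x3 rotation matrix whose columns are the frame's x, y, z axes.
In Python, from station import manip, eyes gives the robot as it stands. The module is installed in compiled form; this text tells all that it offers.
- The arm moves only by the tool jog_arm, never from a script. Its argument "increments" is a list of rows, each a list of 3 entries, a list of its own where there are three numbers: the shift along the tool's x, y, z each as a share of 0.2 m, from -1 to 1, then the turn, a rotation vector about the tool's x, y, z each as a share of 2 pi rad, from -1 to 1, then the opening, from -1 (shut) to 1 (fully open), so that 0 is half open. In form: [[[x, y, z], [wx, wy, wz], grip], ...]. A call has 1 to 5 rows; each row is the pose to reach, as a shift and turn from the pose measured when the call began, along the tool's axes at that moment, turning the shorter way round; what a row does not reach only later rows make up. A row lasts 1/10 s, in which the tool goes at most 50 mm and 8.59 degrees, less where a joint would pass 70% of its speed; a pose out of reach is approached as far as the arm can. A call with a number of a shift or a turn outside -1 to 1 is refused whole. A call with a gripper value outside its range is refused whole. The fingers move at their own pace and stop on an object; "grip_force" is the grip in N (left out, the last holds). Time passes only in rows, so rows that repeat a pose let the fingers close. It gives the time, the measured TCP pose, the force and the opening at its end, in the units of the state.
- manip.state(): the state, without advancing time (a new reading comes with each control period).
- eyes.camera(name): name is "scene" or "top" or "wrist"; returns a dict with "frame" (400x640x3 uint8, blue, green, red), "fx", "fy", "cx", "cy" (pixels), "rvec" (rotation vector, rad) and "tvec" (3), from world to camera coordinates, as OpenCV has them. Camera axes: x right, y down, z forward; pixel columns grow to the right and rows downward; lengths in m; the calibration is good to about 2 mm. A picture is of the moment at which its call begins. There is no depth.
- manip.job_done(): hands the job in, once; it reports no verdict.
The state is a dict: "time": time; "q": joint angles; "qd": joint speeds; "effort": joint torques, N m; "position": TCP position; "ee_rot": TCP orientation; "ft_force": force on the tool from outside, world axes, zero at the start; "moment": the same for the moment, N m; "finger_gap": finger opening in m.
Only numpy, scipy, OpenCV 4.12 (cv2) and the standard library are available. Lean on these libraries where they do the work, as an engineer would, in place of code of your own. Each camera call takes 0.05 s, during which the arm holds its last target.

## Working session

There is one attempt and no reset: what is moved stays moved. The work goes in short steps, Python scripts to look and compute and a tool call to move; the robot and the scene stay as the last step left them, time stands still between calls to the robot, and variables do not carry over. Pictures are saved under pics/ and viewed, and the job is handed in when it is done.

Besides the shell and the picture viewer there is one more tool, called after "Emit:" as name(argument=value, ...), one argument or row to a line, values as JSON. jog_arm: Moves the arm, as the interface text tells. Its arguments: {"type":"object","properties":{"increments":{"type":"array","items":{"type":"array"}},"grip_force":{"type":"number"}},"required":["increments"]}

```bash
mkdir -p pics; ls; cat > h.py <<'E'
import numpy as np, cv2
from station import manip, eyes
def snap(name, fn=None):
    c=eyes.camera(name)
    if fn: cv2.imwrite('pics/'+fn+'.png', c['frame'])
    return c
def P(c):
    R,_=cv2.Rodrigues(np.array(c['rvec'],float)); return R,np.array(c['tvec'],float).ravel()
def ray(c,u,v,z):
    R,t=P(c); d=R.T@np.array([(u-c['cx'])/c['fx'],(v-c['cy'])/c['fy'],1.]); o=-R.T@t
    return o+d*(z-o[2])/d[2]
def proj(c,p):
    R,t=P(c); q=R@np.asarray(p,float)+t
    return np.array([c['fx']*q[0]/q[2]+c['cx'],c['fy']*q[1]/q[2]+c['cy']])
E
python3 - <<'E'
from h import *
import pickle
d={}
for n in ['scene','top','wrist']:
    c=snap(n,n+'0'); d[n]=c; R,t=P(c); print(n,(-R.T@t).round(3),R[2].round(3),c['fx'],c['cx'],c['cy'])
pickle.dump(d,open('c0.pkl','wb'))
s=manip.state(); print(s['time'],s['position'],s['ee_rot'],s['ft_force'],s['finger_gap'])
E
```

```text
pics
scene [0.95  0.361 0.844] [-0.459 -0.323 -0.828] 407.9372410171671 325.05010584145776 196.75900002655837
top [0.465 0.064 1.208] [ 0.055 -0.007 -0.998] 406.34323373175727 315.2192848377382 199.09297705804224
wrist [ 0.238 -0.474  0.374] [-0.308 -0.096 -0.947] 346.66001656266366 327.16344323721523 202.44057090329125
0.15 [ 0.15945858 -0.49988042  0.24469318] [[ 9.52705240e-01  3.03895678e-01 -3.77481009e-04]
 [ 3.03895913e-01 -9.52704480e-01  1.20307700e-03]
 [ 5.98205366e-06 -1.26089270e-03 -9.99999205e-01]] [-0.62549246  0.37310986  0.44102489] 0.08542514223803317
```

View pics/scene0.png

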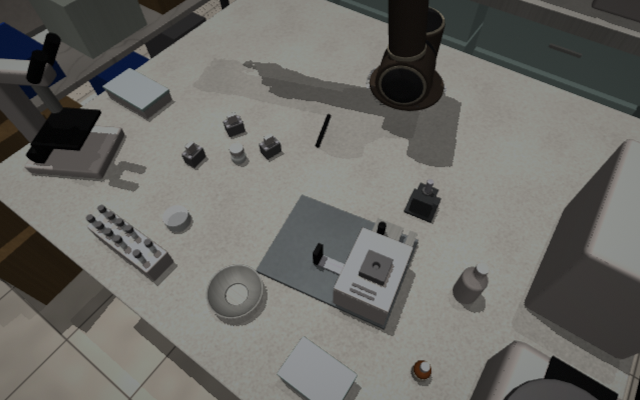

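View pics/top0.png

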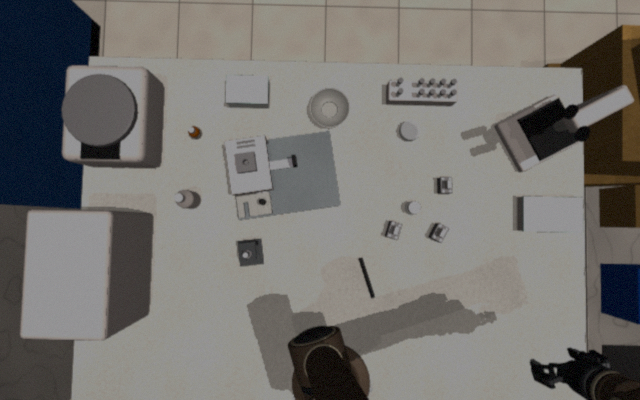

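View pics/wrist0.png

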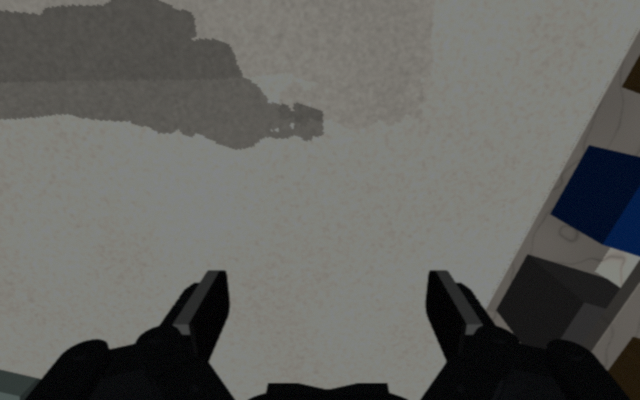

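The scene shows the loader (top view about 285,175), the stylus stand (250,252), three cartridges (394,230; 439,232; 445,185), and the bottle (186,199). I'll enlarge the areas that matter.

```bash
python3 - <<'E'
from h import *
import pickle
d=pickle.load(open('c0.pkl','rb'))
def crop(n,x,y,w,h,k,fn):
    im=d[n]['frame'][y:y+h,x:x+w]; im=cv2.resize(im,None,fx=k,fy=k,interpolation=cv2.INTER_CUBIC)
    im=cv2.convertScaleAbs(im,alpha=1.5); cv2.imwrite('pics/'+fn+'.png',im)
crop('top',170,120,180,150,4,'t_load'); crop('top',370,160,100,100,6,'t_cart'); crop('scene',250,170,190,160,4,'s_load')
E
```

```text
(no output)
```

View pics/t_load.png

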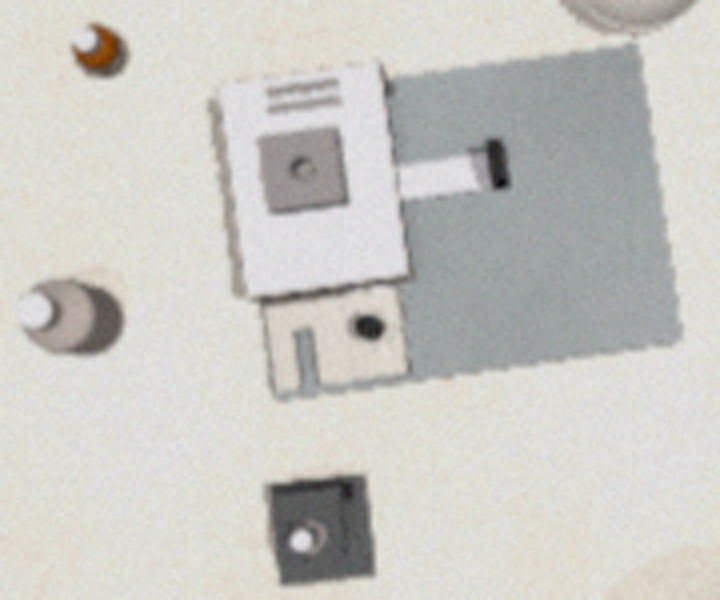

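View pics/t_cart.png

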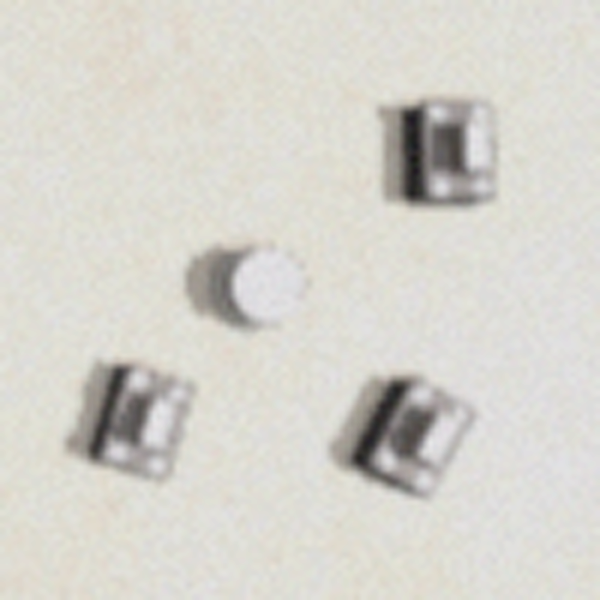

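View pics/s_load.png

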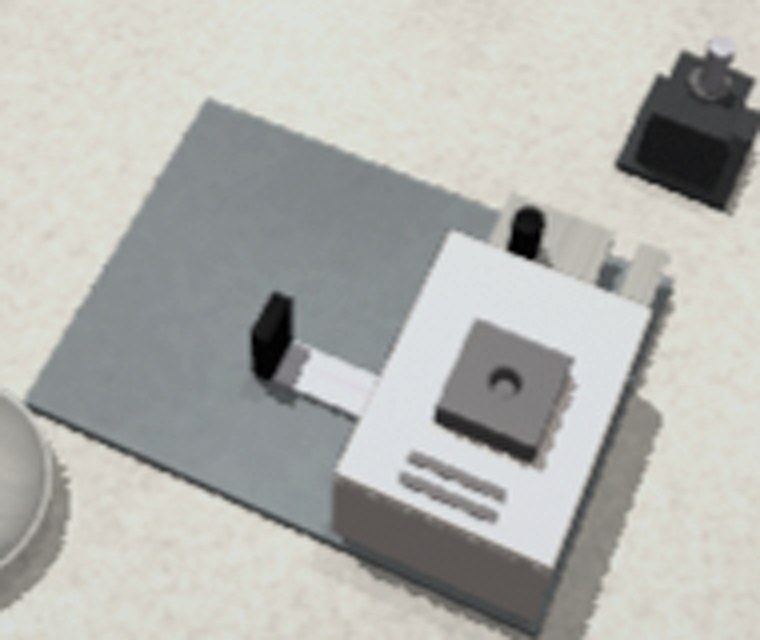

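```bash
cat >> h.py <<'E'
def fit2(L,W):
    # rigid 2D fit loader->world
    L=np.array(L,float);W=np.array(W,float);a=L.mean(0);b=W.mean(0)
    H=(L-a).T@(W-b);th=np.arctan2(H[0,1]-H[1,0],H[0,0]+H[1,1])
    R=np.array([[np.cos(th),-np.sin(th)],[np.sin(th),np.cos(th)]]);t=b-R@a
    return th,t,((R@L.T).T+t-W)
E
python3 - <<'E'
from h import *
import pickle
c=pickle.load(open('c0.pkl','rb'))['top']
cv=lambda x,y,z,k=4,ox=170,oy=120: ray(c,(x+.5)/k-.5+ox,(y+.5)/k-.5+oy,z)
W=[cv(*p,0.093)[:2] for p in [(218,87),(380,62),(410,277),(248,298)]]
th,t,e=fit2([(.075,.113),(.075,0),(-.075,0),(-.075,.113)],W); print(th,t,e.round(4))
print('deck',cv(635,45,.01),cv(683,340,.01))
print('pin top',cv(369,327,.08),'handle',cv(498,164,.066),'btn',cv(303,167,.113),'notch end',cv(303,332,.042),cv(310,388,.042))
print('clevis corners',cv(277,397,.042),cv(407,375,.042))
print('stylus top',cv(301,540,.102),'stand',[cv(*p,.062)[:2].round(4) for p in [(268,485),(365,475),(374,575),(282,583)]])
print('bottle top',cv(36,310,.13))
k=dict(k=6,ox=370,oy=160)
for n,p in dict(A=(152,425),B=(437,435),C=(480,150)).items(): print(n,cv(*p,.062,**k))
E
```

```text
0.1669129114769459 [0.6260581  0.18721902] [[ 0.0009 -0.    ]
 [-0.0003 -0.0001]
 [ 0.0006 -0.0003]
 [-0.0013  0.0004]]
deck [0.73488263 0.02036538 0.01      ] [ 0.51558543 -0.01925312  0.01      ]
pin top [0.51705162 0.20385869 0.08      ] handle [0.63501311 0.11768759 0.066     ] btn [0.62306265 0.24744703 0.113     ] notch end [0.51422142 0.25576208 0.042     ] [0.47420284 0.24954948 0.042     ]
clevis corners [0.46727776 0.27294007 0.042     ] [0.48495553 0.18041195 0.042     ]
stylus top [0.37100424 0.24300418 0.102     ] stand [array([0.4055, 0.2737]), array([0.4139, 0.206 ]), array([0.3443, 0.1978]), array([0.3375, 0.2618])]
bottle top [0.5213507  0.41842481 0.13      ]
A [ 0.4438895  -0.17068035  0.062     ]
B [ 0.44196079 -0.30489014  0.062     ]
C [ 0.57685213 -0.32479338  0.062     ]
```

```bash
cat >> h.py <<'E'
from scipy.spatial.transform import Rotation as Rn
def Rt(yaw):
    c,s=np.cos(yaw),np.sin(yaw); return np.array([[c,s,0],[s,-c,0],[0,0,-1.]])
def plan(*wps,yaw=None):
    """waypoints (x,y,z) world -> increments in tool axes/units relative to present pose"""
    s=manip.state(); p=np.array(s['position']);R=np.array(s['ee_rot'])
    print('t',round(s['time'],2),'pos',p.round(4),'yaw',round(np.arctan2(R[1,0],R[0,0]),4),'F',np.array(s['ft_force']).round(1),'gap',round(s['finger_gap'],4))
    for w in wps:
        d=R.T@(np.array(w[:3])-p)/0.2
        y=w[3] if len(w)>3 else yaw
        rv=Rn.from_matrix(R.T@Rt(y)).as_rotvec()/(2*np.pi) if y is not None else np.zeros(3)
        print(w,'->',d.round(3),rv.round(4),'rows',round(np.linalg.norm(d)*4,1),round(np.linalg.norm(rv)*360/8.59,1))
LT=0.1669; LO=np.array([0.6261,0.1872])
def L2W(x,y,th=None,o=None):
    th=LT if th is None else th; o=LO if o is None else o
    c,s=np.cos(th),np.sin(th); return np.array([c*x-s*y,s*x+c*y])+o
def W2L(x,y):
    c,s=np.cos(LT),np.sin(LT); d=np.array([x,y])-LO; return np.array([c*d[0]+s*d[1],-s*d[0]+c*d[1]])
E
python3 - <<'E'
from h import *
for n,p in dict(pin=(.51705,.20386),handle=(.635,.1177),btn=(.6231,.2474),ne=(.5142,.2558),nm=(.4742,.2495),c1=(.4673,.2729),c2=(.485,.1804)).items(): print(n,W2L(*p).round(4))
plan((.30,-.33,.26),(.44,-.22,.26),yaw=LT)
E
```

```text
pin [-0.1048  0.0345]
handle [-0.0028 -0.07  ]
btn [0.007  0.0599]
ne [-0.0989  0.0862]
nm [-0.1394  0.0867]
c1 [-0.1424  0.1109]
c2 [-0.1403  0.0167]
t 0.15 pos [ 0.1595 -0.4999  0.2447] yaw 0.3088 F [-0.6  0.4  0.4] gap 0.0854
(0.3, -0.33, 0.26) -> [ 0.928 -0.596 -0.076] [-0.0002  0.      0.0226] rows 4.4 0.9
(0.44, -0.22, 0.26) -> [ 1.762 -0.907 -0.075] [-0.0002  0.      0.0226] rows 7.9 0.9
```

Emit:
jog_arm(
  increments=[
    [[0.93,-0.596,-0.076],[0,0,0.0226],1],
    [[0.93,-0.596,-0.076],[0,0,0.0226],1],
    [[0.93,-0.596,-0.076],[0,0,0.0226],1],
    [[0.93,-0.596,-0.076],[0,0,0.0226],1],
    [[0.93,-0.596,-0.076],[0,0,0.0226],1],
  ],
)

```text
time: 0.65
position: [0.3019, -0.3271, 0.2604]
ee_rot: [[0.986, 0.169, 0.0], [0.169, -0.986, 0.002], [0.001, -0.002, -1.0]]
ft_force: [0.0, -0.2, 0.0]
finger_gap: 0.0857
```

```bash
python3 -c "
from h import *
plan((.44,-.22,.26),yaw=LT)"
```

```text
t 0.65 pos [ 0.3019 -0.3271  0.2604] yaw 0.1695 F [ 0.  -0.2  0. ] gap 0.0857
(0.44, -0.22, 0.26) -> [ 0.771 -0.411  0.003] [-0.0002 -0.0001  0.0004] rows 3.5 0.0
```

Emit:
jog_arm(
  increments=[
    [[0.771,-0.411,0],[0,0,0],1],
    [[0.771,-0.411,0],[0,0,0],1],
    [[0.771,-0.411,0],[0,0,0],1],
    [[0.771,-0.411,0],[0,0,0],1],
    [[0.771,-0.411,0],[0,0,0],1],
  ],
)

```text
time: 1.15
position: [0.4422, -0.2179, 0.2598]
ee_rot: [[0.985, 0.173, -0.0], [0.173, -0.985, 0.003], [0.0, -0.003, -1.0]]
ft_force: [0.4, -0.5, -0.7]
finger_gap: 0.0854
```

```bash
python3 -c "
from h import *
import pickle
c=snap('wrist','w_cart');pickle.dump(c,open('wc.pkl','wb'))
plan((.49,-.05,.22),(.51,.13,.20),yaw=LT)"
```

```text
t 1.2 pos [ 0.4409 -0.2189  0.2599] yaw 0.1728 F [ 0.7  0.4 -0.4] gap 0.085
(0.49, -0.05, 0.22) -> [ 0.387 -0.789  0.201] [-0.0003  0.0001  0.0009] rows 3.6 0.0
(0.51, 0.13, 0.2) -> [ 0.64  -1.658  0.303] [-0.0003  0.0001  0.0009] rows 7.2 0.0
```

View pics/w_cart.png

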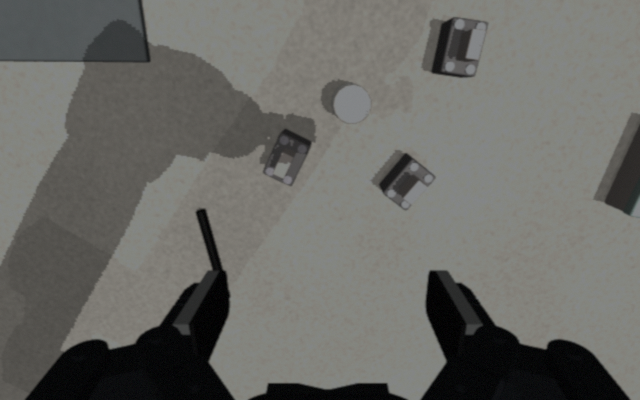

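The three cartridges are at about (287,157), (408,181) and (462,47), and all are upright. I'll go on to view the loader.

Emit:
jog_arm(
  increments=[
    [[0,-0.9,0],[0,0,0.0009],1],
    [[0,-0.99,0],[0,0,0.0009],1],
    [[0,-0.99,0],[0,0,0.0009],1],
    [[0,-0.99,0],[0,0,0.0009],1],
    [[0,-0.99,0],[0,0,0.0009],1],
  ],
)

```text
time: 1.7
position: [0.4052, -0.0202, 0.2607]
ee_rot: [[0.985, 0.172, -0.001], [0.172, -0.985, 0.003], [-0.0, -0.003, -1.0]]
ft_force: [0.4, -0.5, 0.8]
finger_gap: 0.0849
```

```bash
python3 -c "
from h import *
plan((.42,.16,.25),yaw=LT)"
```

```text
t 1.7 pos [ 0.4052 -0.0202  0.2607] yaw 0.1732 F [ 0.4 -0.5  0.8] gap 0.0849
(0.42, 0.16, 0.25) -> [ 0.228 -0.875  0.056] [-0.0005  0.      0.001 ] rows 3.6 0.0
```

Emit:
jog_arm(
  increments=[
    [[0.228,-0.875,0.056],[-0.0005,0,0.001],1],
    [[0.228,-0.875,0.056],[-0.0005,0,0.001],1],
    [[0.228,-0.875,0.056],[-0.0005,0,0.001],1],
    [[0.228,-0.875,0.056],[-0.0005,0,0.001],1],
    [[0.228,-0.875,0.056],[-0.0005,0,0.001],1],
  ],
)

```text
time: 2.2
position: [0.4317, 0.1073, 0.2497]
ee_rot: [[0.975, 0.221, -0.01], [0.221, -0.975, 0.034], [-0.002, -0.035, -0.999]]
ft_force: [0.2, -0.1, 0.8]
finger_gap: 0.0852
```

```bash
python3 -c "
from h import *
import pickle
c=snap('wrist','w_load');pickle.dump(c,open('wl.pkl','wb'))
cv2.imwrite('pics/w_load2.png',cv2.convertScaleAbs(cv2.resize(c['frame'],(800,500),interpolation=2),alpha=1.4))
s=manip.state();print(s['time'],s['position'])
b=np.array;
for n,p in dict(pin=(-.105,.035,.08),notch=(-.105,.085,.042),btn=(.007,.06,.113),handle=(0,-.07,.066),c1=(-.075,0,.093),c2=(-.075,.113,.093)).items():
  w=L2W(*p[:2]); print(n,w.round(4),proj(c,(*w,p[2])).round(1))
"
```

```text
2.25 [0.43173861 0.10738563 0.24976835]
pin [0.5167 0.2043] [241.   55.9]
notch [0.5084 0.2536] [197.6  56. ]
btn [0.623  0.2475] [ 180.7 -149.2]
handle [0.6377 0.1182] [383.7 -88.4]
c1 [0.5521 0.1747] [282.2  13.3]
c2 [0.5334 0.2862] [130.9   5.1]
```

View pics/w_load2.png

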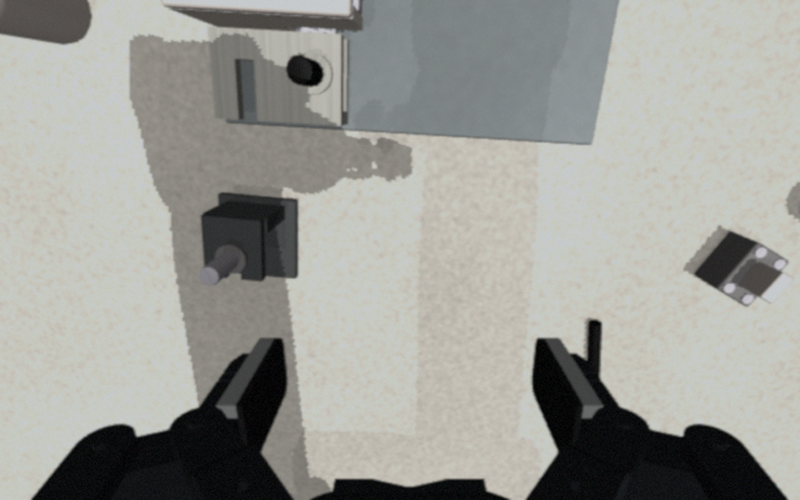

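```bash
python3 -c "
from h import *
s=manip.state();print(np.round(s['q'],3),np.round(s['qd'],3))
plan((.42,.16,.25),yaw=LT)
"
```

```text
[ 0.221 -0.024 -0.189  1.408  0.035  3.14 ] [-0.015 -0.016 -0.01   0.009 -0.011  0.003]
t 2.25 pos [0.4317 0.1074 0.2498] yaw 0.2226 F [ 0.1  0.6 -0.1] gap 0.0852
(0.42, 0.16, 0.25) -> [ 0.001 -0.269  0.008] [-0.0056  0.0005  0.0089] rows 1.1 0.4
```

```bash
python3 -c "
from h import *
plan((.45,.11,.25,.2226+.74))
"
```

```text
t 2.25 pos [0.4317 0.1074 0.2498] yaw 0.2226 F [ 0.1  0.6 -0.1] gap 0.0852
(0.45, 0.11, 0.25, 0.9626) -> [ 0.092  0.007 -0.002] [-0.0055 -0.0018 -0.1178] rows 0.4 4.9
```

Emit:
jog_arm(
  increments=[
    [[0.092,0.007,-0.002],[-0.0055,-0.0018,-0.118],1],
    [[0.092,0.007,-0.002],[-0.0055,-0.0018,-0.118],1],
    [[0.092,0.007,-0.002],[-0.0055,-0.0018,-0.118],1],
    [[0.092,0.007,-0.002],[-0.0055,-0.0018,-0.118],1],
    [[0.092,0.007,-0.002],[-0.0055,-0.0018,-0.118],1],
  ],
)

```text
time: 2.75
position: [0.45, 0.1083, 0.2502]
ee_rot: [[0.568, 0.823, -0.0], [0.823, -0.568, -0.001], [-0.001, 0.001, -1.0]]
ft_force: [0.2, -0.0, 0.8]
finger_gap: 0.0851
```

Emit:
jog_arm(
  increments=[
    [[0.1,0,0],[0,0,-0.12],1],
    [[0.1,0,0],[0,0,-0.12],1],
    [[0.1,0,0],[0,0,-0.12],1],
    [[0.1,0,0],[0,0,-0.12],1],
    [[0.1,0,0],[0,0,-0.12],1],
  ],
)

```text
time: 3.25
position: [0.4614, 0.123, 0.2504]
ee_rot: [[-0.146, 0.989, -0.0], [0.989, 0.146, -0.002], [-0.002, -0.0, -1.0]]
ft_force: [0.6, -0.2, 0.4]
finger_gap: 0.0854
```

Emit:
jog_arm(
  increments=[
    [[0,0.2,0],[0,0,-0.12],1],
    [[0,0.2,0],[0,0,-0.12],1],
    [[0,0.2,0],[0,0,-0.12],1],
    [[0,0.2,0],[0,0,-0.12],1],
    [[0,0.2,0],[0,0,-0.12],1],
  ],
)

```text
time: 3.75
position: [0.5011, 0.1268, 0.2504]
ee_rot: [[-0.781, 0.624, -0.0], [0.624, 0.781, -0.002], [-0.001, -0.002, -1.0]]
ft_force: [-0.3, 0.8, -0.2]
finger_gap: 0.0853
```

```bash
python3 -c "
from h import *
plan((.61,.20,.25,LT+np.pi))
"
```

```text
t 3.75 pos [0.5011 0.1268 0.2504] yaw 2.4671 F [-0.3  0.8 -0.2] gap 0.0853
(0.61, 0.2, 0.25, 3.308492653589793) -> [-0.197  0.626  0.001] [-0.0004  0.     -0.1339] rows 2.6 5.6
```

Emit:
jog_arm(
  increments=[
    [[-0.197,0.626,0.001],[-0.0004,0,-0.134],1],
    [[-0.197,0.626,0.001],[-0.0004,0,-0.134],1],
    [[-0.197,0.626,0.001],[-0.0004,0,-0.134],1],
    [[-0.197,0.626,0.001],[-0.0004,0,-0.134],1],
    [[-0.197,0.626,0.001],[-0.0004,0,-0.134],1],
  ],
)

```text
time: 4.25
position: [0.6111, 0.1984, 0.249]
ee_rot: [[-0.997, -0.076, -0.001], [-0.076, 0.997, -0.001], [0.001, -0.001, -1.0]]
ft_force: [-0.2, 0.9, 0.3]
finger_gap: 0.0854
```

```bash
python3 -c "
from h import *
import pickle
plan((.61,.20,.25,LT+np.pi))
c=snap('wrist','w_load3');pickle.dump(c,open('wl.pkl','wb'))
cv2.imwrite('pics/w_load4.png',cv2.convertScaleAbs(cv2.resize(c['frame'],(800,500),interpolation=2),alpha=1.4))
for n,p in dict(pin=(-.105,.035,.08),notch=(-.105,.085,.042),btn=(.007,.06,.113),handle=(0,-.07,.066),c1=(-.075,0,.093),c2=(-.075,.113,.093)).items():
  w=L2W(*p[:2]); print(n,w.round(4),proj(c,(*w,p[2])).round(1)*1.25)
"
```

```text
t 4.25 pos [0.6111 0.1984 0.249 ] yaw -3.0654 F [-0.2  0.9  0.3] gap 0.0854
(0.61, 0.2, 0.25, 3.308492653589793) -> [ 0.005  0.008 -0.005] [-0.0002 -0.0002 -0.0144] rows 0.0 0.6
pin [0.5167 0.2043] [428.875  88.875]
notch [0.5084 0.2536] [495.5  84. ]
btn [0.623  0.2475] [482.375 265.625]
handle [0.6377 0.1182] [301.    250.125]
c1 [0.5521 0.1747] [378.875 143.375]
c2 [0.5334 0.2862] [556.25 126.5 ]
```

View pics/w_load4.png

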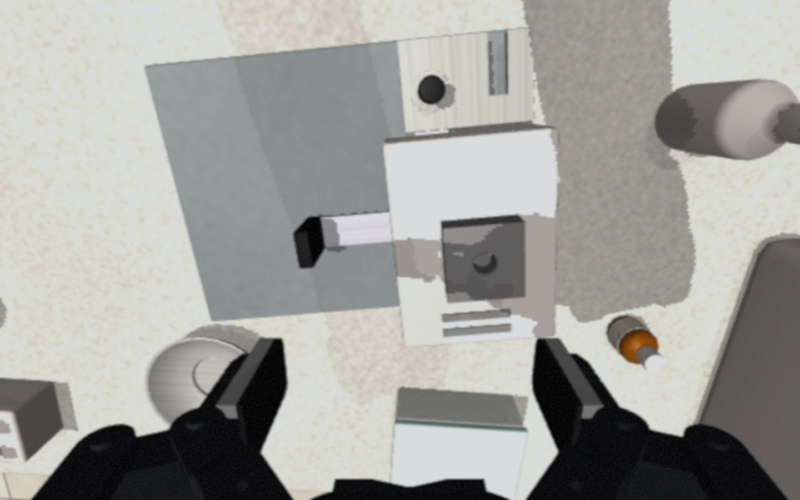

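```bash
python3 - <<'E'
from h import *
import pickle
c=pickle.load(open('wl.pkl','rb'))
f=lambda x,y,z: W2L(*ray(c,(x+.5)/1.25-.5,(y+.5)/1.25-.5,z)[:2]).round(4)
W=[ray(c,x/1.25,y/1.25,.093)[:2] for x,y in [(384,143),(555,127),(554,336),(404,345)]]
print(fit2([(-.075,0),(-.075,.113),(.075,.113),(.075,0)],W))
g=cv2.cvtColor(c['frame'],cv2.COLOR_BGR2GRAY); m=(g[50:95,320:365]<25).astype(np.uint8)
M=cv2.moments(m,True); u,v=M['m10']/M['m00']+320,M['m01']/M['m00']+50; print('pin',u*1.25,v*1.25,M['m00'])
print('pin',W2L(*ray(c,u,v,.078)[:2]),'btn mouth',f(484,263,.113))
print('notch end corners',f(490,95,.042),f(508,94,.042),'mouth',f(488,33,.042),f(507,31,.042))
print('handle top',f(303,232,.066),f(323,219,.066),f(313,268,.066),f(295,237,.066))
cv2.imwrite('pics/z1.png',cv2.convertScaleAbs(cv2.resize(c['frame'][10:110,220:430],None,fx=3.5,fy=3.5,interpolation=2),alpha=1.4))
cv2.imwrite('pics/z2.png',cv2.convertScaleAbs(cv2.resize(c['frame'][160:290,225:435],None,fx=3.5,fy=3.5,interpolation=2),alpha=1.4))
E
```

```text
(np.float64(0.1631522763251742), array([0.62539516, 0.18844334]), array([[-3.06721357e-04, -1.74181275e-03],
       [-7.15874607e-04,  2.31383471e-03],
       [-6.58669761e-04,  6.60717576e-05],
       [ 1.68126573e-03, -6.38093713e-04]]))
pin 436.70000000000005 93.10000000000001 25.0
pin [-0.10203634  0.03998128] btn mouth [0.0052 0.0611]
notch end corners [-0.098   0.0807] [-0.0975  0.0938] mouth [-0.1389  0.0807] [-0.139   0.0939]
handle top [-0.0141 -0.0661] [-0.0226 -0.0497] [ 0.0151 -0.0634] [-0.0108 -0.0728]
```

View pics/z1.png

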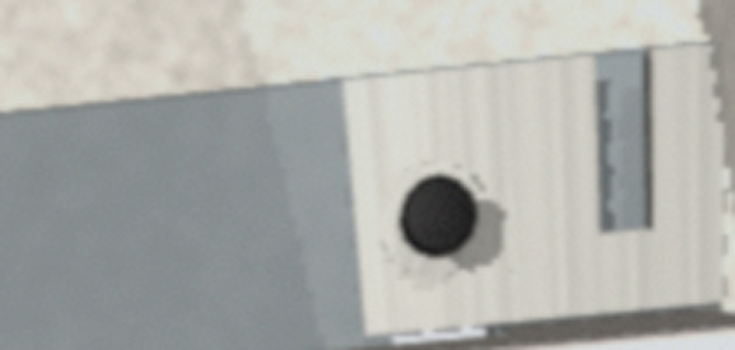

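View pics/z2.png

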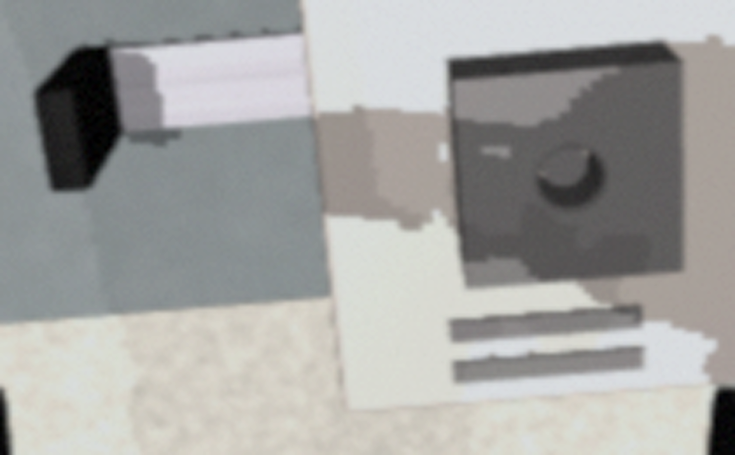

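```bash
python3 - <<'E'
from h import *
import pickle
c=pickle.load(open('wl.pkl','rb'))
for n,p in dict(pin=(345.1,71.7,.08),btn=(388.1,210.6,.113),handle=(243.3,199.7,.066)).items():
    w=ray(c,*p)[:2]; print(n,w.round(4),W2L(*w).round(4))
plan((.518,.205,.25),(.518,.205,.12),(.518,.205,.066),yaw=LT+np.pi)
E
```

```text
pin [0.5171 0.2059] [-0.1044  0.0366]
btn [0.6213 0.2491] [0.0055 0.0619]
handle [0.6372 0.1205] [-0.0002 -0.0676]
t 4.3 pos [0.6108 0.1982 0.2494] yaw -3.06 F [-0.4 -0.5  0.4] gap 0.0853
(0.518, 0.205, 0.25) -> [ 0.459  0.072 -0.003] [-0.0002 -0.0002 -0.0136] rows 1.9 0.6
(0.518, 0.205, 0.12) -> [0.459 0.073 0.647] [-0.0002 -0.0002 -0.0136] rows 3.2 0.6
(0.518, 0.205, 0.066) -> [0.459 0.073 0.917] [-0.0002 -0.0002 -0.0136] rows 4.1 0.6
```

```bash
sed -i 's/^LT=.*/LT=0.1655; LO=np.array([0.6258,0.1880])/' h.py
```

Emit:
jog_arm(
  increments=[
    [[0.459,0.072,0],[0,0,-0.0136],0],
    [[0.459,0.072,0],[0,0,-0.0136],0],
    [[0.459,0.072,0.3],[0,0,-0.0136],0],
    [[0.459,0.072,0.5],[0,0,-0.0136],0],
    [[0.459,0.072,0.5],[0,0,-0.0136],0],
  ],
)

```text
time: 4.8
position: [0.5128, 0.2015, 0.1425]
ee_rot: [[-0.987, -0.162, -0.013], [-0.162, 0.987, -0.007], [0.014, -0.004, -1.0]]
ft_force: [-1.4, -0.6, -1.0]
finger_gap: 0.043
```

```bash
python3 - <<'E'
from h import *
plan((.5174,.205,.12),(.5174,.205,.066),yaw=LT+np.pi)
c=snap('wrist','w_pin')
print(proj(c,(.5171,.205,.08)))
E
```

```text
t 4.8 pos [0.5128 0.2015 0.1425] yaw -2.9789 F [-1.4 -0.6 -1. ] gap 0.043
(0.5174, 0.205, 0.12) -> [-0.027  0.014  0.112] [-0.0007 -0.0022 -0.0004] rows 0.5 0.1
(0.5174, 0.205, 0.066) -> [-0.031  0.015  0.382] [-0.0007 -0.0022 -0.0004] rows 1.5 0.1
[331.78743942 239.17738293]
```

View pics/w_pin.png

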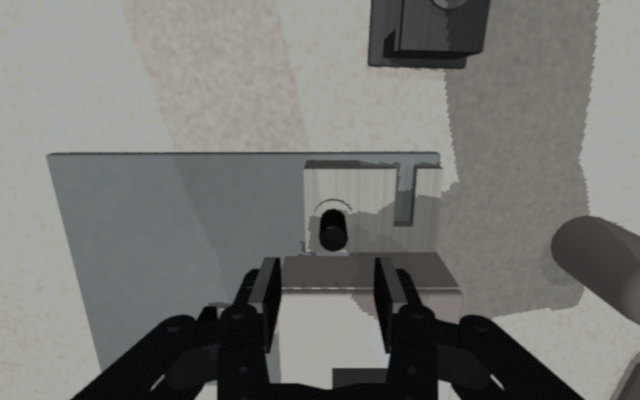

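The pin top shows at (334,240), where it was predicted to be. Descending.

Emit:
jog_arm(
  increments=[
    [[-0.028,0.014,0.15],[0,-0.0022,0],0],
    [[-0.03,0.015,0.3],[0,-0.0022,0],0],
    [[-0.031,0.015,0.385],[0,-0.0022,0],0],
    [[-0.031,0.015,0.385],[0,-0.0022,0],0],
    [[-0.031,0.015,0.385],[0,-0.0022,0],0],
  ],
)

```text
time: 5.35
position: [0.5226, 0.2064, 0.0728]
ee_rot: [[-0.987, -0.161, 0.009], [-0.161, 0.987, -0.001], [-0.009, -0.002, -1.0]]
ft_force: [-0.7, -0.3, 0.9]
finger_gap: 0.0425
```

Emit:
jog_arm(
  increments=[
    [[0,0,0],[0,0,0],-1],
    [[0,0,0],[0,0,0],-1],
    [[0,0,0],[0,0,0],-1],
    [[0,0,0],[0,0,0],-1],
    [[0,0,0],[0,0,0],-1],
  ],
  grip_force=40,
)

```text
time: 5.85
position: [0.5246, 0.2068, 0.0757]
ee_rot: [[-0.987, -0.16, 0.015], [-0.16, 0.987, 0.0], [-0.014, -0.002, -1.0]]
ft_force: [0.7, -1.0, 8.0]
finger_gap: 0.0164
```

```bash
python3 - <<'E'
from h import *
plan((.5174,.205,.066),yaw=LT+np.pi)
c=snap('wrist','w_pin2')
E
```

```text
t 5.85 pos [0.5246 0.2068 0.0757] yaw -2.9805 F [ 0.7 -1.   8. ] gap 0.0164
(0.5174, 0.205, 0.066) -> [ 0.038 -0.003  0.048] [-0.0003  0.0023 -0.0007] rows 0.2 0.1
```

View pics/w_pin2.png

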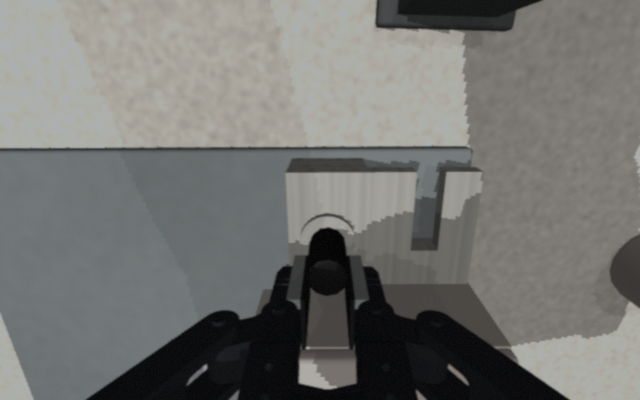

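```bash
python3 - <<'E'
from h import *
s=manip.state(); 
for k in ['q','qd','effort','moment','ft_force']: print(k,np.round(s[k],3))
snap('scene','s_pin')
im=cv2.imread('pics/s_pin.png')[150:350,250:500]; cv2.imwrite('pics/s_pin_z.png',cv2.convertScaleAbs(cv2.resize(im,None,fx=3,fy=3),alpha=1.5))
E
```

```text
q [ 0.378  0.24  -0.278  1.039 -0.005  0.217]
qd [-0.001  0.003 -0.001 -0.    -0.001 -0.001]
effort [ 6.7700e-01 -4.5096e+01  3.0257e+01 -7.9000e-02  3.0000e-01 -1.0000e-03]
moment [-0.193 -0.092 -0.023]
ft_force [ 0.502 -0.681  6.003]
```

View pics/s_pin_z.png

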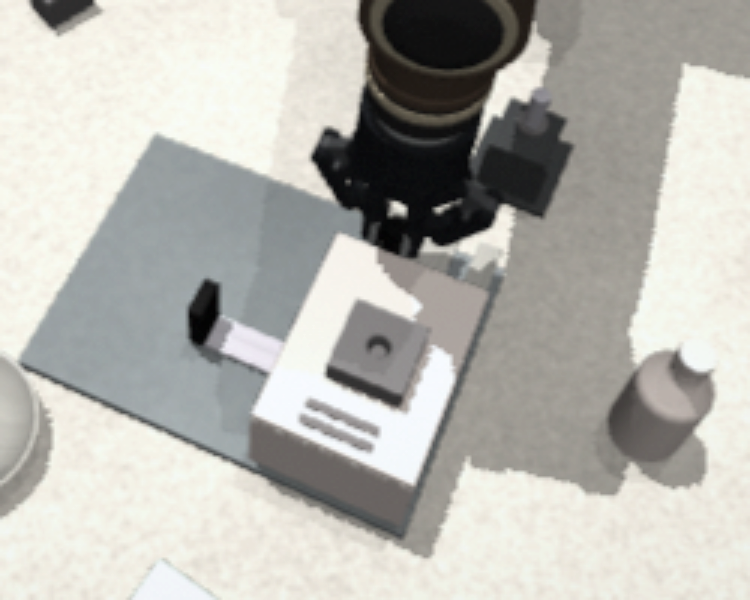

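Emit:
jog_arm(
  increments=[
    [[0,0,0],[0,0,0],-0.2],
    [[0,0,0],[0,0,0],-0.2],
    [[0,0,0],[0,0,0],-0.2],
    [[0,0,0],[0,0,0],-0.2],
    [[0,0,0],[0,0,0],-0.2],
  ],
)

```text
time: 6.45
position: [0.5244, 0.2068, 0.0755]
ee_rot: [[-0.987, -0.16, 0.014], [-0.16, 0.987, 0.0], [-0.014, -0.002, -1.0]]
ft_force: [0.2, -0.5, -0.1]
finger_gap: 0.0341
```

```bash
python3 - <<'E'
from h import *
plan((.5174,.205,.066),yaw=LT+np.pi)
snap('wrist','w_pin3')
E
```

```text
t 6.45 pos [0.5244 0.2068 0.0755] yaw -2.9805 F [ 0.2 -0.5 -0.1] gap 0.0341
(0.5174, 0.205, 0.066) -> [ 0.037 -0.003  0.047] [-0.0003  0.0022 -0.0007] rows 0.2 0.1
```

View pics/w_pin3.png

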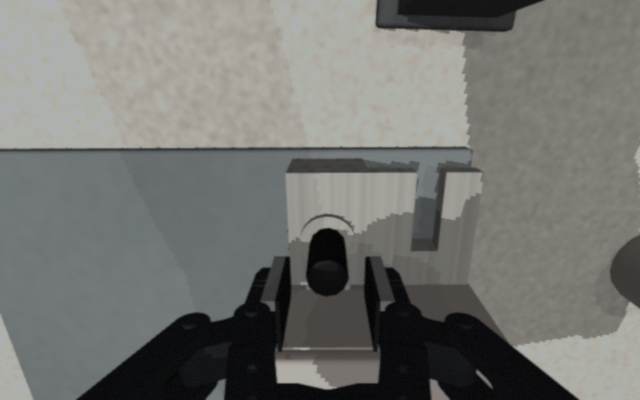

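Emit:
jog_arm(
  increments=[
    [[0.018,-0.002,0.02],[0,0.0011,0],-0.2],
    [[0.037,-0.003,0.045],[0,0.0022,-0.0007],-0.2],
    [[0.037,-0.003,0.045],[0,0.0022,-0.0007],-0.2],
    [[0.037,-0.003,0.045],[0,0.0022,-0.0007],-0.2],
    [[0.037,-0.003,0.045],[0,0.0022,-0.0007],-0.2],
  ],
)

```text
time: 7.0
position: [0.5175, 0.205, 0.0664]
ee_rot: [[-0.986, -0.165, 0.001], [-0.165, 0.986, -0.002], [-0.0, -0.002, -1.0]]
ft_force: [0.3, 0.0, 0.2]
finger_gap: 0.0343
```

```bash
python3 - <<'E'
from h import *
plan((.5174,.205,.066),yaw=LT+np.pi)
E
```

```text
t 7.0 pos [0.5175 0.205  0.0664] yaw -2.9762 F [0.3 0.  0.2] gap 0.0343
(0.5174, 0.205, 0.066) -> [ 0.    -0.     0.002] [-0.0003  0.0001 -0.    ] rows 0.0 0.0
```

Emit:
jog_arm(
  increments=[
    [[0,0,0],[0,0,0],-1],
    [[0,0,0],[0,0,0],-1],
    [[0,0,0],[0,0,0],-1],
    [[0,0,0],[0,0,0],-1],
    [[0,0,0],[0,0,0],-1],
  ],
  grip_force=50,
)

```text
time: 7.5
position: [0.5177, 0.2052, 0.0668]
ee_rot: [[-0.986, -0.165, 0.001], [-0.165, 0.986, -0.002], [-0.001, -0.002, -1.0]]
ft_force: [-1.1, 0.7, 2.8]
finger_gap: 0.0165
```

```bash
python3 - <<'E'
from h import *
plan((.5174,.205,.086),(.5174,.205,.106),yaw=LT+np.pi)
E
```

```text
t 7.5 pos [0.5177 0.2052 0.0668] yaw -2.9762 F [-1.1  0.7  2.8] gap 0.0165
(0.5174, 0.205, 0.086) -> [ 0.002 -0.001 -0.096] [-0.0003  0.0002 -0.    ] rows 0.4 0.0
(0.5174, 0.205, 0.106) -> [ 0.002 -0.001 -0.196] [-0.0003  0.0002 -0.    ] rows 0.8 0.0
```

Gripped, with a gap of 16.5 mm. Next, a slow straight lift.

Emit:
jog_arm(
  increments=[
    [[0,0,-0.04],[0,0,0],-1],
    [[0,0,-0.08],[0,0,0],-1],
    [[0,0,-0.12],[0,0,0],-1],
    [[0,0,-0.16],[0,0,0],-1],
    [[0,0,-0.19],[0,0,0],-1],
  ],
)

```text
time: 8.0
position: [0.5178, 0.2052, 0.1058]
ee_rot: [[-0.986, -0.165, 0.002], [-0.165, 0.986, -0.002], [-0.002, -0.002, -1.0]]
ft_force: [-0.7, -0.2, -1.3]
finger_gap: 0.0167
```

Emit:
jog_arm(
  increments=[
    [[0,0,-0.02],[0,0,0],-1],
    [[0,0,-0.04],[0,0,0],-1],
    [[0,0,-0.04],[0,0,0],-1],
  ],
)

```text
time: 8.3
position: [0.5181, 0.2053, 0.1144]
ee_rot: [[-0.986, -0.165, 0.003], [-0.165, 0.986, -0.001], [-0.003, -0.002, -1.0]]
ft_force: [-0.0, 0.1, -0.5]
finger_gap: 0.0161
```

```bash
python3 - <<'E'
from h import *
n=L2W(-.105,.086); print(n)
plan((*n,.108),yaw=LT+np.pi)
c=snap('wrist','w_pin4'); print([proj(c,(*L2W(-.105,y),.042)) for y in (.035,.085)])
snap('scene','s4'); im=cv2.imread('pics/s4.png')[150:350,250:500]; cv2.imwrite('pics/s4.png',cv2.convertScaleAbs(cv2.resize(im,None,fx=3,fy=3),alpha=1.5))
E
```

```text
[0.50806659 0.25552663]
t 8.3 pos [0.5181 0.2053 0.1144] yaw -2.9762 F [-0.   0.1 -0.5] gap 0.0161
(np.float64(0.5080665941954104), np.float64(0.2555266255461639), 0.108) -> [0.008 0.256 0.031] [-0.0003  0.0004 -0.    ] rows 1.0 0.0
[array([327.17002692, 221.63506766]), array([406.89638616, 221.56131091])]
```

View pics/w_pin4.png

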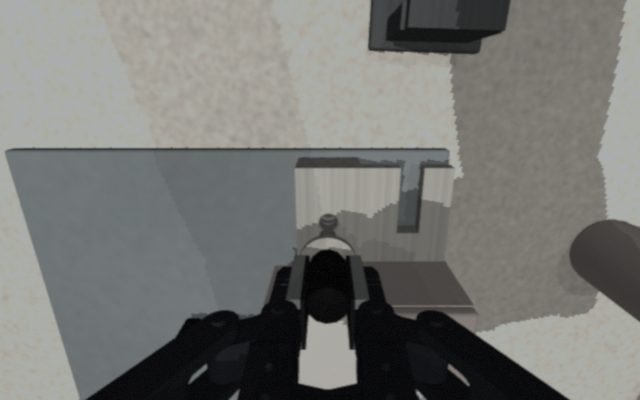

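View pics/s4.png

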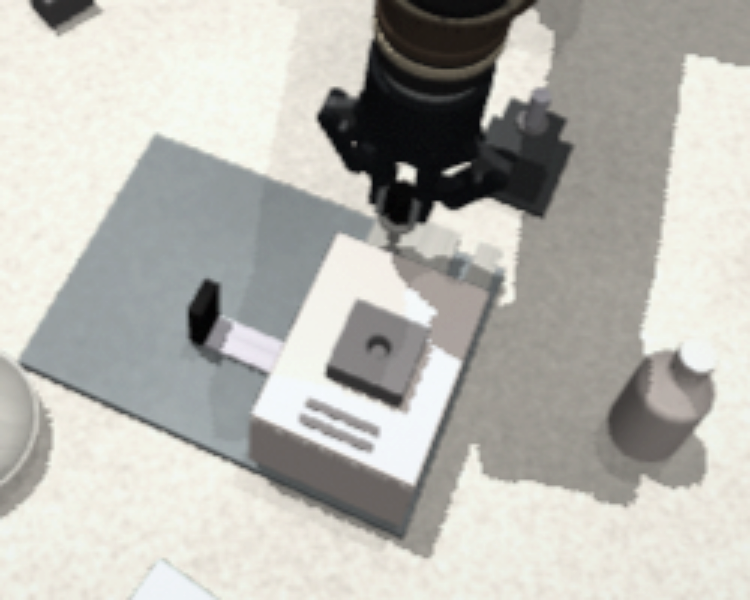

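Emit:
jog_arm(
  increments=[
    [[0.002,0.08,0],[0,0.0004,0],-1],
    [[0.002,0.17,0],[0,0.0004,0],-1],
    [[0.002,0.25,0],[0,0.0004,0],-1],
    [[0.002,0.25,0],[0,0.0004,0],-1],
    [[0.002,0.25,0],[0,0.0004,0],-1],
  ],
)

```text
time: 8.9
position: [0.5088, 0.2551, 0.1133]
ee_rot: [[-0.986, -0.166, -0.001], [-0.166, 0.986, -0.003], [0.002, -0.002, -1.0]]
ft_force: [-0.3, 0.1, -2.0]
finger_gap: 0.0161
```

```bash
python3 - <<'E'
from h import *
plan((.5093,.2546,.0865),(.5093,.2546,.0668),yaw=LT+np.pi)
c=snap('wrist','w5'); cv2.imwrite('pics/w5z.png',cv2.convertScaleAbs(cv2.resize(c['frame'][130:330,220:440],None,fx=3,fy=3,interpolation=2),alpha=1.5))
E
```

```text
t 8.9 pos [0.5088 0.2551 0.1133] yaw -2.9748 F [-0.3  0.1 -2. ] gap 0.0161
(0.5093, 0.2546, 0.0865) -> [-0.002 -0.002  0.134] [-0.0004 -0.0002  0.0002] rows 0.5 0.0
(0.5093, 0.2546, 0.0668) -> [-0.002 -0.002  0.232] [-0.0004 -0.0002  0.0002] rows 0.9 0.0
```

View pics/w5z.png

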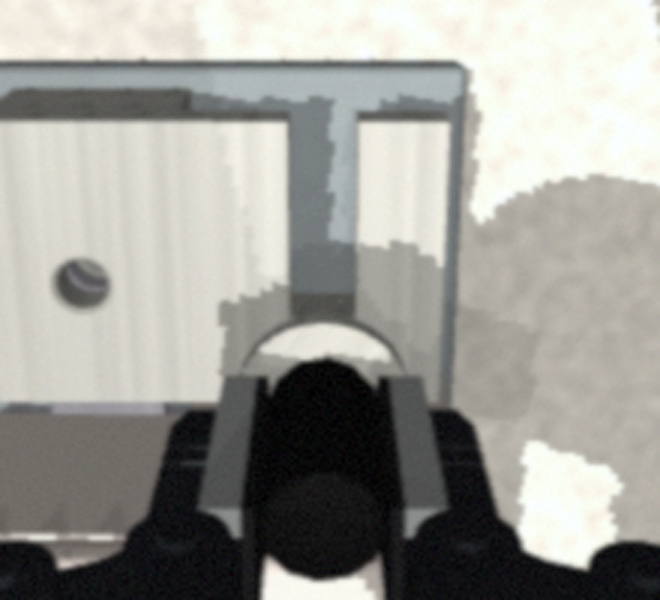

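The pin is over the slot (slot centre column 323, pin 324 in the crop), so I'm lowering it.

Emit:
jog_arm(
  increments=[
    [[-0.002,-0.002,0.05],[0,0,0],-1],
    [[-0.002,-0.002,0.1],[0,0,0],-1],
    [[-0.002,-0.002,0.134],[0,0,0],-1],
    [[-0.002,-0.002,0.134],[0,0,0],-1],
  ],
)

```text
time: 9.35
position: [0.5084, 0.2534, 0.0847]
ee_rot: [[-0.986, -0.165, -0.004], [-0.165, 0.986, -0.004], [0.004, -0.003, -1.0]]
ft_force: [0.2, -0.5, -1.3]
finger_gap: 0.0165
```

```bash
python3 - <<'E'
from h import *
plan((.5093,.2546,.0678),yaw=LT+np.pi)
E
```

```text
t 9.35 pos [0.5084 0.2534 0.0847] yaw -2.9761 F [ 0.2 -0.5 -1.3] gap 0.0165
(0.5093, 0.2546, 0.0678) -> [-0.006  0.005  0.084] [-0.0005 -0.0007 -0.    ] rows 0.3 0.0
```

Emit:
jog_arm(
  increments=[
    [[-0.006,0.005,0.03],[-0.0005,-0.0007,0],-1],
    [[-0.006,0.005,0.06],[-0.0005,-0.0007,0],-1],
    [[-0.006,0.005,0.084],[-0.0005,-0.0007,0],-1],
    [[-0.006,0.005,0.084],[-0.0005,-0.0007,0],-1],
    [[-0.006,0.005,0.084],[-0.0005,-0.0007,0],-1],
  ],
)

```text
time: 9.85
position: [0.5093, 0.2545, 0.0679]
ee_rot: [[-0.986, -0.165, -0.0], [-0.165, 0.986, -0.0], [0.0, -0.0, -1.0]]
ft_force: [-0.1, -0.4, -1.2]
finger_gap: 0.0166
```

```bash
python3 - <<'E'
from h import *
plan((.5093,.2546,.0668),yaw=LT+np.pi)
c=snap('wrist','w6'); cv2.imwrite('pics/w6z.png',cv2.convertScaleAbs(cv2.resize(c['frame'][130:330,220:440],None,fx=3,fy=3,interpolation=2),alpha=1.5))
E
```

```text
t 9.85 pos [0.5093 0.2545 0.0679] yaw -2.9761 F [-0.1 -0.4 -1.2] gap 0.0166
(0.5093, 0.2546, 0.0668) -> [0.    0.    0.005] [-0. -0.  0.] rows 0.0 0.0
```

View pics/w6z.png

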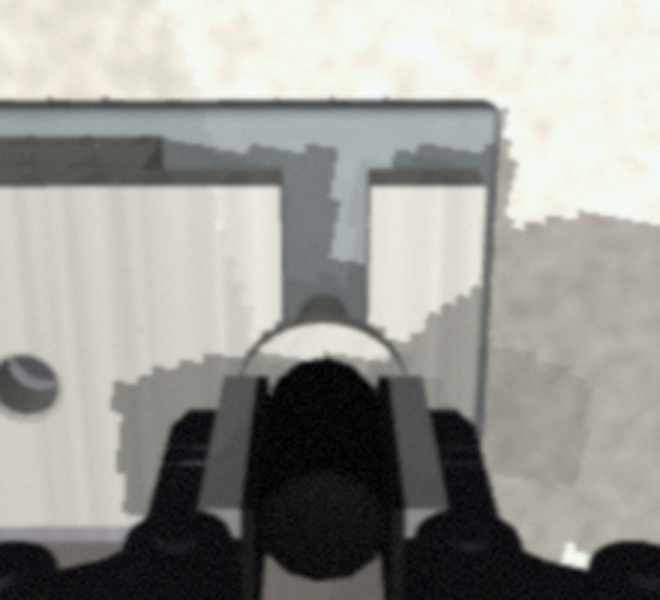

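Shank is in the slot. I'll lower the last millimetre and then release.

Emit:
jog_arm(
  increments=[
    [[0,0,0.006],[0,0,0],-1],
    [[0,0,0.006],[0,0,0],-1],
    [[0,0,0.006],[0,0,0],-0.4],
    [[0,0,0.006],[0,0,0],-0.4],
    [[0,0,0.006],[0,0,0],-0.4],
  ],
)

```text
time: 10.4
position: [0.5096, 0.2546, 0.067]
ee_rot: [[-0.986, -0.165, 0.001], [-0.165, 0.986, 0.0], [-0.001, 0.0, -1.0]]
ft_force: [-0.7, 0.6, -0.2]
finger_gap: 0.0254
```

Emit:
jog_arm(
  increments=[
    [[0,0,0],[0,0,0],-0.3],
    [[0,0,-0.1],[0,0,0],-0.3],
    [[0,0,-0.3],[0,0,0],0],
    [[0,0,-0.5],[0,0,0],0],
    [[0,0,-0.5],[0,0,0],0],
  ],
)

```text
time: 10.9
position: [0.512, 0.2559, 0.1731]
ee_rot: [[-0.986, -0.165, 0.009], [-0.165, 0.986, 0.004], [-0.01, 0.003, -1.0]]
ft_force: [1.0, 0.2, 0.4]
finger_gap: 0.0426
```

```bash
python3 - <<'E'
from h import *
h=L2W(0,-.07); print(h)
plan((*L2W(0,.02),.19),(*h,.19),yaw=LT+np.pi)
c=snap('wrist','w7')
E
```

```text
[0.63733219 0.11895647]
t 10.9 pos [0.512  0.2559 0.1731] yaw -2.9761 F [1.  0.2 0.4] gap 0.0426
(np.float64(0.6225050896076788), np.float64(0.20772672211763965), 0.19) -> [-0.506 -0.328 -0.081] [0.0005 0.0015 0.    ] rows 2.4 0.1
(np.float64(0.6373321863731244), np.float64(0.11895647258826123), 0.19) -> [-0.506 -0.778 -0.082] [0.0005 0.0015 0.    ] rows 3.7 0.1
```

View pics/w7.png

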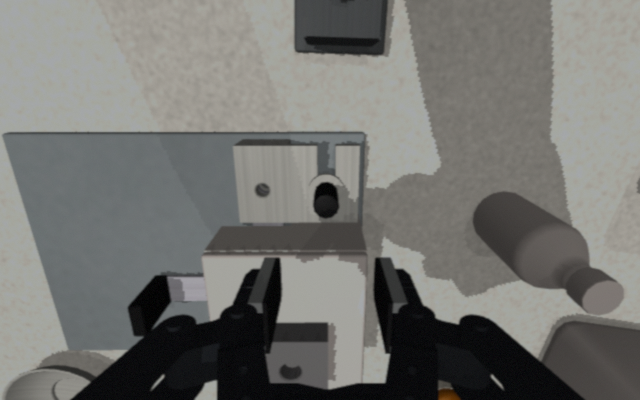

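The pin is parked in the notch, collar down (325,195), and the bore at (263,190) is empty. On to the handle.

Emit:
jog_arm(
  increments=[
    [[-0.2,-0.3,-0.082],[0.0005,0.0015,0],0],
    [[-0.4,-0.6,-0.082],[0.0005,0.0015,0],0],
    [[-0.506,-0.778,-0.082],[0.0005,0.0015,0],0],
    [[-0.506,-0.778,-0.082],[0.0005,0.0015,0],0],
    [[-0.506,-0.778,-0.082],[0.0005,0.0015,0],0],
  ],
)

```text
time: 11.45
position: [0.6386, 0.1148, 0.1848]
ee_rot: [[-0.987, -0.16, -0.004], [-0.16, 0.987, -0.003], [0.005, -0.002, -1.0]]
ft_force: [0.8, 1.4, -1.0]
finger_gap: 0.0427
```

```bash
python3 - <<'E'
from h import *
h=L2W(0,-.07)
plan((*h,.12),(*h,.055),yaw=LT+np.pi)
E
```

```text
t 11.45 pos [0.6386 0.1148 0.1848] yaw -2.9811 F [ 0.8  1.4 -1. ] gap 0.0427
(np.float64(0.6373321863731244), np.float64(0.11895647258826123), 0.12) -> [0.002 0.022 0.324] [-0.0004 -0.0007 -0.0008] rows 1.3 0.0
(np.float64(0.6373321863731244), np.float64(0.11895647258826123), 0.055) -> [0.    0.023 0.649] [-0.0004 -0.0007 -0.0008] rows 2.6 0.0
```

Emit:
jog_arm(
  increments=[
    [[0.002,0.022,0.1],[-0.0004,-0.0007,-0.0008],0],
    [[0.002,0.022,0.25],[-0.0004,-0.0007,-0.0008],0],
    [[0.001,0.022,0.4],[-0.0004,-0.0007,-0.0008],0],
    [[0.001,0.022,0.4],[-0.0004,-0.0007,-0.0008],0],
  ],
)

```text
time: 11.85
position: [0.6337, 0.1187, 0.0991]
ee_rot: [[-0.986, -0.165, -0.01], [-0.165, 0.986, -0.001], [0.01, 0.0, -1.0]]
ft_force: [-1.9, -0.0, -0.6]
finger_gap: 0.0427
```

```bash
python3 - <<'E'
from h import *
h=L2W(0,-.07)
plan((*h,.055),yaw=LT+np.pi)
snap('wrist','w8')
E
```

```text
t 11.85 pos [0.6337 0.1187 0.0991] yaw -2.9757 F [-1.9 -0.  -0.6] gap 0.0427
(np.float64(0.6373321863731244), np.float64(0.11895647258826123), 0.055) -> [-0.02  -0.002  0.22 ] [ 0.     -0.0016  0.0001] rows 0.9 0.1
```

View pics/w8.png

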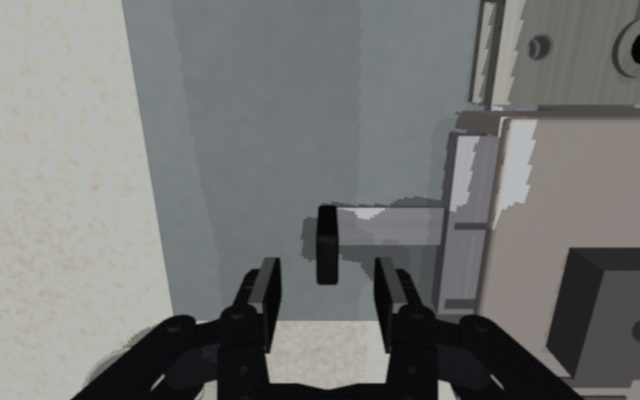

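Emit:
jog_arm(
  increments=[
    [[-0.01,0,0.07],[0,-0.0008,0],0],
    [[-0.02,0,0.14],[0,-0.0016,0],0],
    [[-0.02,0,0.22],[0,-0.0016,0],0],
    [[-0.02,0,0.22],[0,-0.0016,0],0],
    [[-0.02,0,0.22],[0,-0.0016,0],0],
  ],
)

```text
time: 12.4
position: [0.6391, 0.1199, 0.0593]
ee_rot: [[-0.986, -0.166, 0.005], [-0.166, 0.986, 0.001], [-0.005, 0.0, -1.0]]
ft_force: [0.1, 0.4, -0.7]
finger_gap: 0.0427
```

Emit:
jog_arm(
  increments=[
    [[0,0,0],[0,0,0],-1],
    [[0,0,0],[0,0,0],-1],
    [[0,0,0],[0,0,0],-1],
    [[0,0,0],[0,0,0],-1],
    [[0,0,0],[0,0,0],-1],
  ],
)

```text
time: 12.9
position: [0.64, 0.1197, 0.0611]
ee_rot: [[-0.986, -0.165, 0.007], [-0.165, 0.986, 0.001], [-0.008, -0.0, -1.0]]
ft_force: [-0.2, -1.3, 6.6]
finger_gap: 0.0111
```

```bash
python3 - <<'E'
from h import *
h=L2W(0,-.07)
plan((*h,.055),(*L2W(0,-.12),.055),(*L2W(0,-.184),.055),yaw=LT+np.pi)
E
```

```text
t 12.9 pos [0.64   0.1197 0.0611] yaw -2.9756 F [-0.2 -1.3  6.6] gap 0.0111
(np.float64(0.6373321863731244), np.float64(0.11895647258826123), 0.055) -> [ 0.014 -0.001  0.031] [-0.0001  0.0012  0.0001] rows 0.1 0.1
(np.float64(0.6455694623539275), np.float64(0.0696396672941621), 0.055) -> [ 0.014 -0.251  0.031] [-0.0001  0.0012  0.0001] rows 1.0 0.1
(np.float64(0.6561131756093556), np.float64(0.006514156517715225), 0.055) -> [ 0.014 -0.571  0.031] [-0.0001  0.0012  0.0001] rows 2.3 0.1
```

Emit:
jog_arm(
  increments=[
    [[0,-0.05,0],[0,0,0],-1],
    [[0,-0.12,0],[0,0,0],-1],
    [[0,-0.19,0],[0,0,0],-1],
    [[0,-0.26,0],[0,0,0],-1],
    [[0,-0.33,0],[0,0,0],-1],
  ],
)

```text
time: 13.4
position: [0.6512, 0.053, 0.0611]
ee_rot: [[-0.986, -0.165, 0.008], [-0.165, 0.986, 0.001], [-0.008, -0.0, -1.0]]
ft_force: [1.0, 1.6, -0.8]
finger_gap: 0.0111
```

```bash
python3 - <<'E'
from h import *
plan((*L2W(0.002,-.182),.06),(*L2W(0.002,-.184),.06),yaw=LT+np.pi)
E
```

```text
t 13.4 pos [0.6512 0.053  0.0611] yaw -2.9762 F [ 1.   1.6 -0.8] gap 0.0111
(np.float64(0.6577563567818874), np.float64(0.008816319768711334), 0.06) -> [ 0.004 -0.224  0.006] [-0.      0.0012 -0.    ] rows 0.9 0.1
(np.float64(0.6580858478211196), np.float64(0.006843647556947358), 0.06) -> [ 0.004 -0.234  0.006] [-0.      0.0012 -0.    ] rows 0.9 0.1
```

Emit:
jog_arm(
  increments=[
    [[0,-0.06,0],[0,0,0],-1],
    [[0,-0.12,0],[0,0,0],-1],
    [[0,-0.18,0],[0,0,0],-1],
    [[0,-0.215,0],[0,0,0],-1],
    [[0,-0.235,0],[0,0,0],-1],
  ],
)

```text
time: 13.9
position: [0.6586, 0.0089, 0.0611]
ee_rot: [[-0.986, -0.166, 0.007], [-0.166, 0.986, 0.008], [-0.008, 0.007, -1.0]]
ft_force: [-2.4, 21.0, 1.7]
finger_gap: 0.0109
```

```bash
python3 - <<'E'
from h import *
plan((*L2W(0.002,-.184),.06),yaw=LT+np.pi)
s=manip.state(); print(W2L(*s['position'][:2]))
E
```

```text
t 13.9 pos [0.6586 0.0089 0.0611] yaw -2.9753 F [-2.4 21.   1.7] gap 0.0109
(np.float64(0.6580858478211196), np.float64(0.006843647556947358), 0.06) -> [ 0.004 -0.01   0.006] [0.0011 0.0013 0.0001] rows 0.0 0.1
[ 0.00281796 -0.18203273]
```

The tray is against its stop (21 N, about 112 mm travelled). Releasing and looking.

Emit:
jog_arm(
  increments=[
    [[0,0.006,0],[0,0,0],-1],
    [[0,0.006,0],[0,0,0],-0.3],
    [[0,0.006,0],[0,0,0],-0.2],
    [[0,0.006,0],[0,0,0],-0.1],
    [[0,0.006,0],[0,0,0],0],
  ],
)

```text
time: 14.4
position: [0.6584, 0.01, 0.0612]
ee_rot: [[-0.986, -0.166, 0.007], [-0.166, 0.986, 0.008], [-0.008, 0.007, -1.0]]
ft_force: [-0.1, 0.5, -0.1]
finger_gap: 0.043
```

Emit:
jog_arm(
  increments=[
    [[0,0,-0.1],[0,0,0],0],
    [[0,0,-0.25],[0,0,0],0],
    [[-0.05,0.1,-0.5],[0,0,0],0],
    [[-0.1,0.3,-0.7],[0,0,0],0],
    [[-0.1,0.4,-0.8],[0,0,0],0],
  ],
)

```text
time: 14.9
position: [0.6645, 0.0918, 0.2247]
ee_rot: [[-0.986, -0.165, 0.01], [-0.165, 0.986, 0.009], [-0.011, 0.007, -1.0]]
ft_force: [1.2, 0.4, -0.4]
finger_gap: 0.0427
```

```bash
python3 - <<'E'
from h import *
import pickle
plan((.45,-.17,.22),yaw=LT+np.pi)
c=snap('wrist','w9'); pickle.dump(c,open('w9.pkl','wb'))
cv2.imwrite('pics/w9z.png',cv2.convertScaleAbs(cv2.resize(c['frame'],(800,500),interpolation=2),alpha=1.4))
c=snap('top','t9'); pickle.dump(c,open('t9.pkl','wb'))
cv2.imwrite('pics/t9z.png',cv2.convertScaleAbs(cv2.resize(c['frame'][110:260,230:480],None,fx=3.2,fy=3.2,interpolation=2),alpha=1.5))
E
```

```text
t 14.9 pos [0.6645 0.0918 0.2247] yaw -2.9761 F [ 1.2  0.4 -0.4] gap 0.0427
(0.45, -0.17, 0.22) -> [ 1.274 -1.114  0.002] [0.0011 0.0017 0.    ] rows 6.8 0.1
```

View pics/w9z.png

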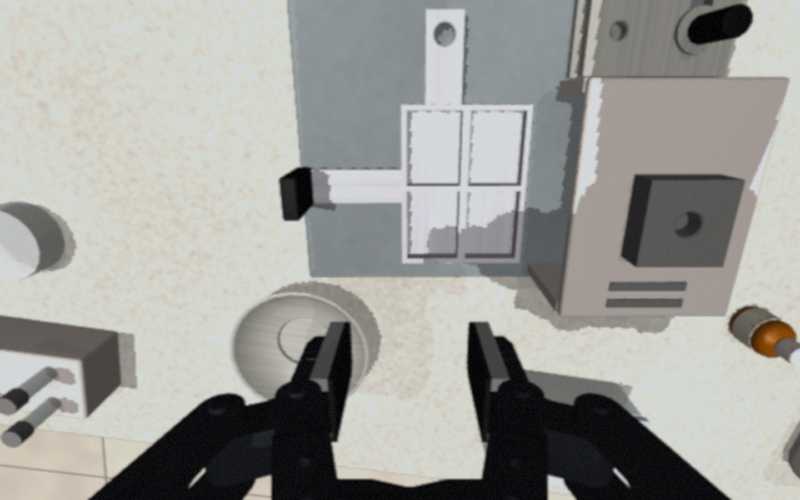

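View pics/t9z.png

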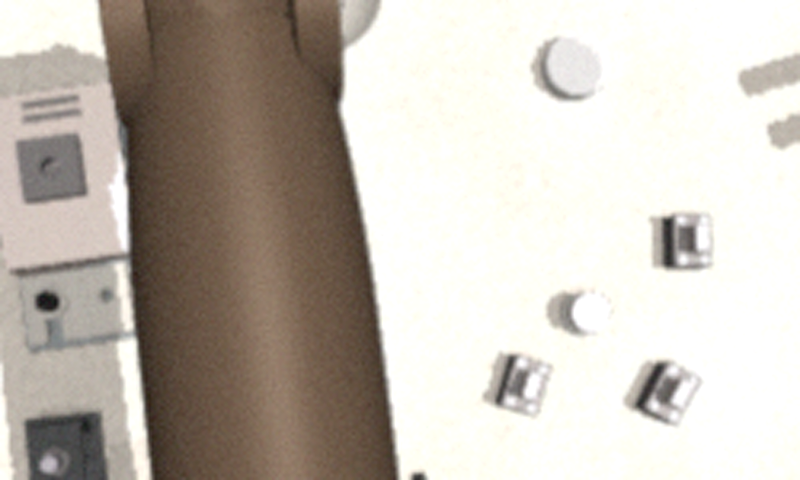

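```bash
python3 - <<'E'
from h import *
import pickle
c=pickle.load(open('w9.pkl','rb'))
f=lambda x,y,z: W2L(*ray(c,(x+.5)/1.25-.5,(y+.5)/1.25-.5,z)[:2]).round(4)
for p in [(402,106),(531,106),(522,263),(402,261),(463,106),(461,186),(461,262)]: print(p,f(*p,.028))
print('handle',f(302,170,.066),f(286,170,.066),f(285,218,.066),f(303,218,.066))
print('bore',f(619,31,.042),'mouth corners',f(587,78,.093),f(563,315,.093))
E
```

```text
(402, 106) [-0.0585 -0.1045]
(531, 106) [-0.0583 -0.0126]
(522, 263) [ 0.0613 -0.0088]
(402, 261) [ 0.0592 -0.1053]
(463, 106) [-0.0584 -0.0611]
(461, 186) [-0.0012 -0.0603]
(461, 262) [ 0.0602 -0.058 ]
handle [-0.0192 -0.1702] [-0.0192 -0.1807] [ 0.0133 -0.1845] [ 0.0133 -0.1723]
bore [-0.1044  0.0363] mouth corners [-0.074  -0.0005] [0.0741 0.0035]
```

```bash
python3 - <<'E'
from h import *
plan((.62,-.09,.23),yaw=LT+np.pi-.2)
E
```

```text
t 15.0 pos [0.6652 0.0942 0.2273] yaw -2.9717 F [1.4 0.7 0.9] gap 0.0423
(0.62, -0.09, 0.23) -> [ 0.378 -0.869 -0.026] [0.0015 0.0024 0.0325] rows 3.8 1.4
```

Emit:
jog_arm(
  increments=[
    [[0.378,-0.869,-0.026],[0.0015,0.0024,0.0325],0],
    [[0.378,-0.869,-0.026],[0.0015,0.0024,0.0325],0],
    [[0.378,-0.869,-0.026],[0.0015,0.0024,0.0325],0],
    [[0.378,-0.869,-0.026],[0.0015,0.0024,0.0325],0],
    [[0.378,-0.869,-0.026],[0.0015,0.0024,0.0325],0],
  ],
)

```text
time: 15.5
position: [0.6186, -0.0946, 0.2297]
ee_rot: [[-0.999, 0.04, -0.001], [0.04, 0.999, -0.002], [0.001, -0.002, -1.0]]
ft_force: [-0.6, -0.4, -0.0]
finger_gap: 0.043
```

```bash
python3 - <<'E'
from h import *
plan((.57,-.24,.25),yaw=LT+np.pi-.4)
E
```

```text
t 15.5 pos [ 0.6186 -0.0946  0.2297] yaw 3.1016 F [-0.6 -0.4 -0. ] gap 0.043
(0.57, -0.24, 0.25) -> [ 0.214 -0.736 -0.1  ] [-0.0003 -0.0001  0.031 ] rows 3.1 1.3
```

Emit:
jog_arm(
  increments=[
    [[0.214,-0.736,-0.1],[0,0,0.031],0],
    [[0.214,-0.736,-0.1],[0,0,0.031],0],
    [[0.214,-0.736,-0.1],[0,0,0.031],0],
    [[0.214,-0.736,-0.1],[0,0,0.031],0],
    [[0.214,-0.736,-0.1],[0,0,0.031],0],
  ],
)

```text
time: 16.0
position: [0.5694, -0.2413, 0.2495]
ee_rot: [[-0.972, 0.235, -0.001], [0.235, 0.972, -0.001], [0.001, -0.002, -1.0]]
ft_force: [0.5, 1.3, -0.2]
finger_gap: 0.0427
```

```bash
python3 - <<'E'
from h import *
import pickle
plan((.57,-.24,.25),yaw=LT+np.pi-.4)
c=snap('wrist','w10'); pickle.dump(c,open('w10.pkl','wb'))
cv2.imwrite('pics/w10z.png',cv2.convertScaleAbs(cv2.resize(c['frame'],(800,500),interpolation=2),alpha=1.4))
for p in [(.444,-.171),(.442,-.305),(.577,-.325)]: print(proj(c,(*p,.062))*1.25)
E
```

```text
t 16.0 pos [ 0.5694 -0.2413  0.2495] yaw 2.9039 F [ 0.5  1.3 -0.2] gap 0.0427
(0.57, -0.24, 0.25) -> [-0.001  0.007 -0.003] [-0.0003 -0.0001 -0.0005] rows 0.0 0.0
[468.33308889  16.29681647]
[272.51361204  65.94893768]
[306.47964456 256.30488848]
```

View pics/w10z.png

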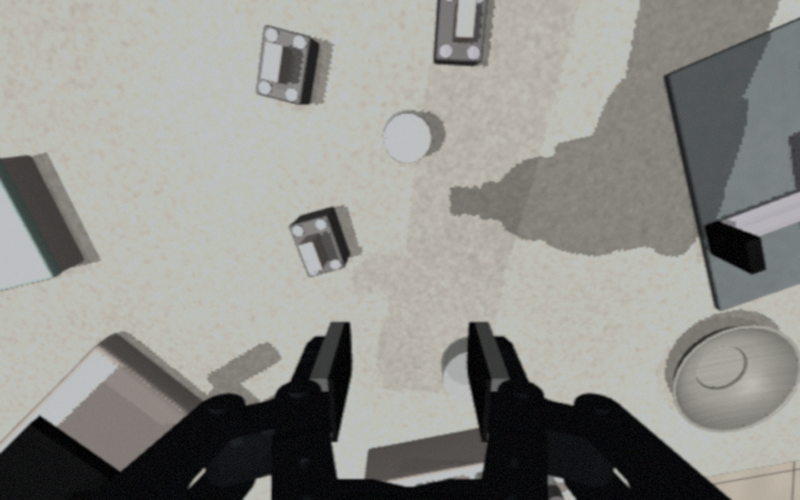

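The cartridges are where predicted: (468,16), (285,65) and (318,250). I'll zoom in to get tab orientation.

```bash
python3 - <<'E'
from h import *
import pickle
f=pickle.load(open('w10.pkl','rb'))['frame']
a=f[0:60,340:400]; b=f[10:90,195:265]; c=f[155:230,225:290]
def z(x): return cv2.convertScaleAbs(cv2.resize(x,None,fx=6,fy=6,interpolation=2),alpha=1.4)
for n,x in dict(za=a,zb=b,zc=c).items():
    print(n,z(x).shape)
    cv2.imwrite('pics/%s.png'%n,z(x))
E
```

```text
za (360, 360, 3)
zb (480, 420, 3)
zc (450, 390, 3)
```

View pics/zb.png

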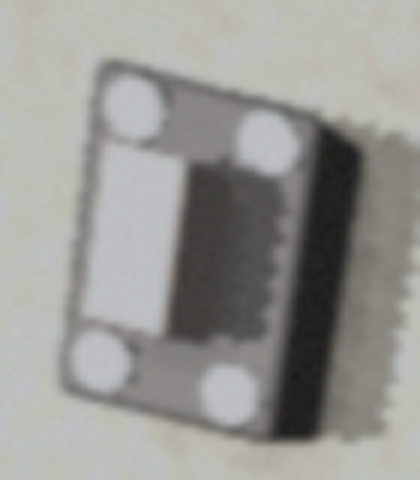

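View pics/zc.png

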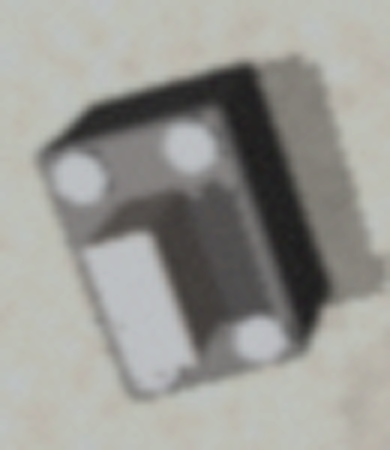

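View pics/za.png

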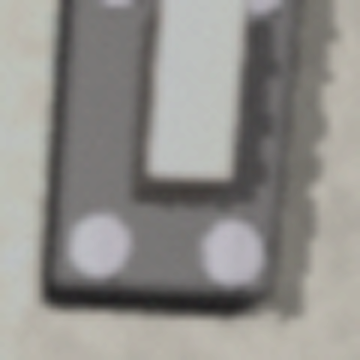

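```bash
cat >> h.py <<'E'
def cart(c,ox,oy,k,body=None,tab=None):
    W=lambda p,z: ray(c,(p[0]+.5)/k-.5+ox,(p[1]+.5)/k-.5+oy,z)[:2]
    for q,z,n in ((body,.036,'body'),(tab,.062,'tab')):
        if q is None: continue
        w=np.array([W(p,z) for p in q]); ctr=w.mean(0)
        e=[w[(i+1)%4]-w[i] for i in range(4)]; l=[np.linalg.norm(x) for x in e]
        i=0 if l[0]+l[2]>l[1]+l[3] else 1
        d=e[i]-e[i+2]; a=np.arctan2(d[1],d[0]); a=(a+np.pi/2)%np.pi-np.pi/2
        print(n,'ctr',ctr.round(4),'yaw',round(a,4),'sides mm',(np.array(l)*1000).round(1))
E
python3 - <<'E'
from h import *
import pickle
c=pickle.load(open('w10.pkl','rb'))
print('B');cart(c,195,10,6,[(100,62),(318,122),(270,438),(62,390)],[(103,143),(188,158),(163,335),(82,318)])
print('C');cart(c,225,155,6,[(42,158),(222,105),(305,350),(135,400)],[(83,250),(150,232),(198,365),(133,390)])
E
```

```text
B
body ctr [ 0.4396 -0.3048] yaw -0.4743 sides mm [32.6 45.8 32.4 46.8]
tab ctr [ 0.4394 -0.3051] yaw -0.4792 sides mm [11.7 23.5 11.5 23.1]
C
body ctr [ 0.5782 -0.3219] yaw 0.0302 sides mm [32.6 45.8 32.1 46.2]
tab ctr [ 0.5789 -0.3226] yaw 0.0199 sides mm [11.4 23.5 11.8 24.9]
```

```bash
python3 - <<'E'
from h import *
plan((.5785,-.3222,.20,2.25),(.5785,-.3222,.15,1.596))
E
```

```text
t 16.05 pos [ 0.5699 -0.24    0.2493] yaw 2.9056 F [-0.5  0.8  0.3] gap 0.0428
(0.5785, -0.3222, 0.2, 2.25) -> [-0.138 -0.389  0.247] [-2.000e-04 -1.000e-04  1.043e-01] rows 1.9 4.4
(0.5785, -0.3222, 0.15, 1.596) -> [-0.139 -0.389  0.497] [-0.0003  0.      0.2084] rows 2.6 8.7
```

Emit:
jog_arm(
  increments=[
    [[-0.138,-0.389,0.247],[0,0,0.1043],0],
    [[-0.138,-0.389,0.247],[0,0,0.1043],0],
    [[-0.138,-0.389,0.247],[0,0,0.1043],0],
    [[-0.138,-0.389,0.247],[0,0,0.1043],0],
    [[-0.138,-0.389,0.247],[0,0,0.12],0],
  ],
)

```text
time: 16.55
position: [0.5792, -0.3202, 0.1986]
ee_rot: [[-0.55, 0.835, -0.003], [0.835, 0.55, 0.001], [0.002, -0.002, -1.0]]
ft_force: [-0.3, 0.1, 1.6]
finger_gap: 0.0428
```

```bash
python3 - <<'E'
from h import *
plan((.5785,-.3222,.15,1.596))
E
```

```text
t 16.55 pos [ 0.5792 -0.3202  0.1986] yaw 2.1527 F [-0.3  0.1  1.6] gap 0.0428
(0.5785, -0.3222, 0.15, 1.596) -> [-0.007 -0.008  0.243] [-0.0004 -0.0002  0.0886] rows 1.0 3.7
```

Emit:
jog_arm(
  increments=[
    [[-0.007,-0.008,0.1],[0,0,0.0886],0],
    [[-0.007,-0.008,0.2],[0,0,0.0886],0],
    [[-0.007,-0.008,0.35],[0,0,0.0886],0],
    [[-0.007,-0.008,0.35],[0,0,0.0886],0],
    [[-0.007,-0.008,0.35],[0,0,0.0886],0],
  ],
)

```text
time: 17.05
position: [0.5788, -0.3197, 0.1268]
ee_rot: [[-0.028, 1.0, -0.005], [1.0, 0.028, 0.002], [0.002, -0.005, -1.0]]
ft_force: [0.1, -0.4, 1.0]
finger_gap: 0.0423
```

```bash
python3 - <<'E'
from h import *
plan((.5785,-.3222,.0535,1.596))
snap('wrist','w11')
E
```

```text
t 17.05 pos [ 0.5788 -0.3197  0.1268] yaw 1.5986 F [ 0.1 -0.4  1. ] gap 0.0423
(0.5785, -0.3222, 0.0535, 1.596) -> [-0.013  0.     0.366] [-0.0008 -0.0004  0.0004] rows 1.5 0.0
```

View pics/w11.png

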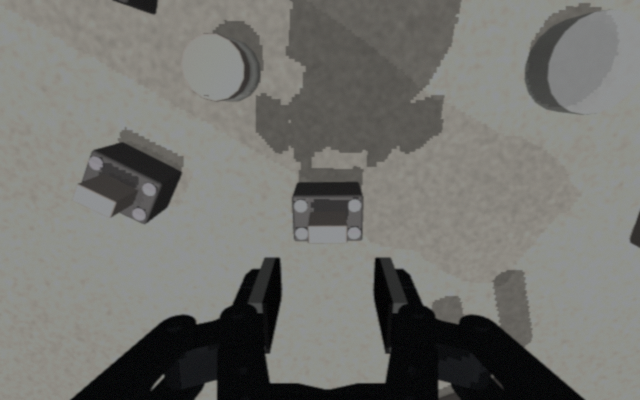

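Nicely centred (tab at 328,233). Descending slowly.

Emit:
jog_arm(
  increments=[
    [[-0.01,0,0.1],[-0.0008,-0.0004,0],0],
    [[-0.013,0,0.2],[-0.0008,-0.0004,0],0],
    [[-0.013,0,0.28],[-0.0008,-0.0004,0],0],
    [[-0.013,0,0.33],[-0.0008,-0.0004,0],0],
    [[-0.013,0,0.33],[-0.0008,-0.0004,0],0],
  ],
)

```text
time: 17.6
position: [0.5789, -0.3218, 0.0609]
ee_rot: [[-0.032, 0.999, 0.0], [0.999, 0.032, -0.0], [-0.0, 0.0, -1.0]]
ft_force: [-0.5, 0.0, 0.2]
finger_gap: 0.0426
```

```bash
python3 - <<'E'
from h import *
plan((.5785,-.3222,.0535,1.596))
E
```

```text
t 17.6 pos [ 0.5789 -0.3218  0.0609] yaw 1.6033 F [-0.5  0.   0.2] gap 0.0426
(0.5785, -0.3222, 0.0535, 1.596) -> [-0.002 -0.002  0.037] [0.     0.     0.0012] rows 0.1 0.0
```

Emit:
jog_arm(
  increments=[
    [[-0.002,-0.002,0.037],[0,0,0.0012],0],
    [[-0.002,-0.002,0.037],[0,0,0.0012],0],
    [[-0.002,-0.002,0.037],[0,0,0.0012],-1],
    [[-0.002,-0.002,0.037],[0,0,0.0012],-1],
    [[-0.002,-0.002,0.037],[0,0,0.0012],-1],
  ],
  grip_force=40,
)

```text
time: 18.1
position: [0.5788, -0.3225, 0.0542]
ee_rot: [[-0.025, 1.0, 0.001], [1.0, 0.025, -0.001], [-0.001, 0.001, -1.0]]
ft_force: [-1.1, 0.8, 1.8]
finger_gap: 0.023
```

Emit:
jog_arm(
  increments=[
    [[0,0,0],[0,0,0],-1],
    [[0,0,0],[0,0,0],-1],
    [[0,0,-0.1],[0,0,0],-1],
    [[0,0,-0.25],[0,0,0],-1],
    [[0,0,-0.4],[0,0,0],-1],
  ],
)

```text
time: 18.6
position: [0.5783, -0.3222, 0.1344]
ee_rot: [[-0.025, 1.0, -0.0], [1.0, 0.025, 0.0], [0.0, -0.0, -1.0]]
ft_force: [0.8, -0.1, -0.6]
finger_gap: 0.023
```

```bash
python3 - <<'E'
from h import *
p=L2W(-.029,-.038);print(p)
plan((*p,.16,LT+np.pi/2))
snap('wrist','w12')
E
```

```text
[0.60345658 0.14574161]
t 18.6 pos [ 0.5783 -0.3222  0.1344] yaw 1.5957 F [ 0.8 -0.1 -0.6] gap 0.023
(np.float64(0.6034565826748329), np.float64(0.14574160790761886), 0.16, 1.7362963267948965) -> [ 2.336  0.184 -0.128] [-0.0001 -0.     -0.0224] rows 9.4 0.9
```

View pics/w12.png

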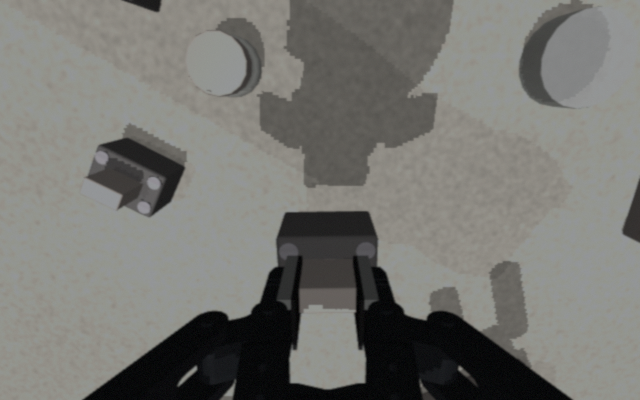

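Emit:
jog_arm(
  increments=[
    [[0.99,0.08,-0.12],[0,0,-0.01],-1],
    [[0.99,0.08,-0.12],[0,0,-0.01],-1],
    [[0.99,0.08,-0.12],[0,0,-0.01],-1],
    [[0.99,0.08,-0.12],[0,0,-0.01],-1],
    [[0.99,0.08,-0.12],[0,0,-0.01],-1],
  ],
)

```text
time: 19.15
position: [0.5918, -0.1196, 0.1654]
ee_rot: [[-0.094, 0.996, 0.009], [0.996, 0.094, -0.002], [-0.003, 0.008, -1.0]]
ft_force: [-0.6, -1.7, -0.7]
finger_gap: 0.0232
```

Emit:
jog_arm(
  increments=[
    [[0.99,0.08,0],[0,0,-0.01],-1],
    [[0.99,0.08,0],[0,0,-0.01],-1],
    [[0.99,0.08,0],[0,0,-0.01],-1],
    [[0.99,0.08,0],[0,0,-0.01],-1],
    [[0.99,0.08,0],[0,0,-0.01],-1],
  ],
)

```text
time: 19.65
position: [0.5888, 0.0837, 0.1647]
ee_rot: [[-0.162, 0.987, 0.009], [0.987, 0.162, -0.001], [-0.002, 0.008, -1.0]]
ft_force: [0.0, 0.2, -0.8]
finger_gap: 0.0231
```

```bash
python3 - <<'E'
from h import *
p=L2W(-.029,-.038);print(p)
plan((*p,.14,LT+np.pi/2))
E
```

```text
[0.60345658 0.14574161]
t 19.65 pos [0.5888 0.0837 0.1647] yaw 1.7334 F [ 0.   0.2 -0.8] gap 0.0231
(np.float64(0.6034565826748329), np.float64(0.14574160790761886), 0.14, 1.7362963267948965) -> [0.295 0.122 0.124] [ 0.0013  0.0003 -0.0005] rows 1.4 0.1
```

Emit:
jog_arm(
  increments=[
    [[0.1,0.04,0.04],[0.0005,0,0],-1],
    [[0.2,0.08,0.08],[0.001,0.0003,0],-1],
    [[0.295,0.122,0.124],[0.0013,0.0003,0],-1],
    [[0.295,0.122,0.124],[0.0013,0.0003,0],-1],
    [[0.295,0.122,0.124],[0.0013,0.0003,0],-1],
  ],
)

```text
time: 20.15
position: [0.6035, 0.1455, 0.1393]
ee_rot: [[-0.162, 0.987, -0.001], [0.987, 0.162, -0.001], [-0.001, -0.001, -1.0]]
ft_force: [-0.2, 0.7, -1.4]
finger_gap: 0.0231
```

```bash
python3 - <<'E'
from h import *
p=L2W(-.029,-.038);print(p)
plan((*p,.09,LT+np.pi/2))
snap('wrist','w13')
c=snap('scene'); cv2.imwrite('pics/s13.png',cv2.convertScaleAbs(cv2.resize(c['frame'][150:330,220:460],None,fx=3,fy=3),alpha=1.5))
E
```

```text
[0.60345658 0.14574161]
t 20.15 pos [0.6035 0.1455 0.1393] yaw 1.7337 F [-0.2  0.7 -1.4] gap 0.0231
(np.float64(0.6034565826748329), np.float64(0.14574160790761886), 0.09, 1.7362963267948965) -> [0.002 0.    0.246] [-0.0002  0.0001 -0.0004] rows 1.0 0.0
```

View pics/w13.png

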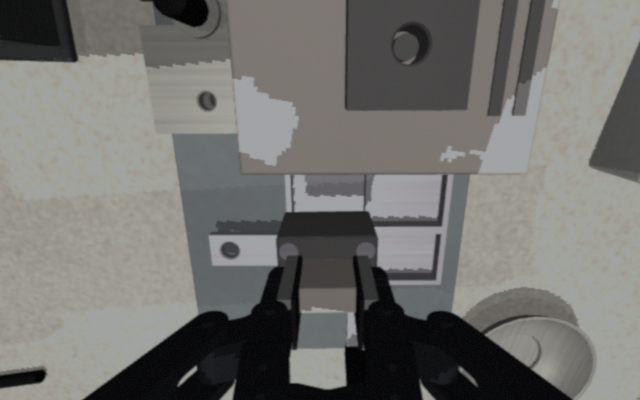

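View pics/s13.png

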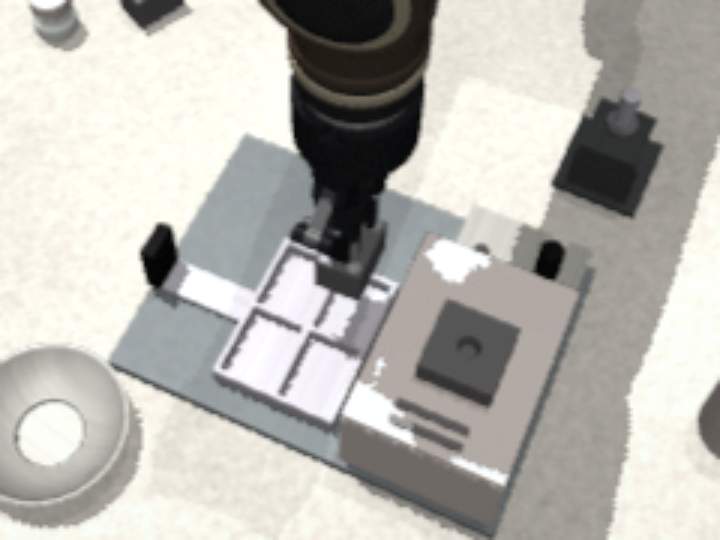

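Emit:
jog_arm(
  increments=[
    [[0.002,0,0.08],[0,0,0],-1],
    [[0.002,0,0.16],[0,0,0],-1],
    [[0.002,0,0.235],[0,0,0],-1],
    [[0.002,0,0.235],[0,0,0],-1],
    [[0.002,0,0.235],[0,0,0],-1],
  ],
)

```text
time: 20.75
position: [0.6037, 0.1446, 0.0937]
ee_rot: [[-0.16, 0.987, 0.001], [0.987, 0.16, -0.001], [-0.001, 0.0, -1.0]]
ft_force: [-0.1, -0.3, -0.5]
finger_gap: 0.0234
```

```bash
python3 - <<'E'
from h import *
p=L2W(-.029,-.038);print(p)
plan((*p,.071,LT+np.pi/2))
c=snap('wrist','w14')
cv2.imwrite('pics/w14z.png',cv2.convertScaleAbs(cv2.resize(c['frame'][130:330,200:480],None,fx=2.8,fy=2.8),alpha=1.7))
E
```

```text
[0.60345658 0.14574161]
t 20.75 pos [0.6037 0.1446 0.0937] yaw 1.7316 F [-0.1 -0.3 -0.5] gap 0.0234
(np.float64(0.6034565826748329), np.float64(0.14574160790761886), 0.071, 1.7362963267948965) -> [ 0.006 -0.     0.114] [ 0.0001  0.0001 -0.0007] rows 0.5 0.0
```

View pics/w14z.png

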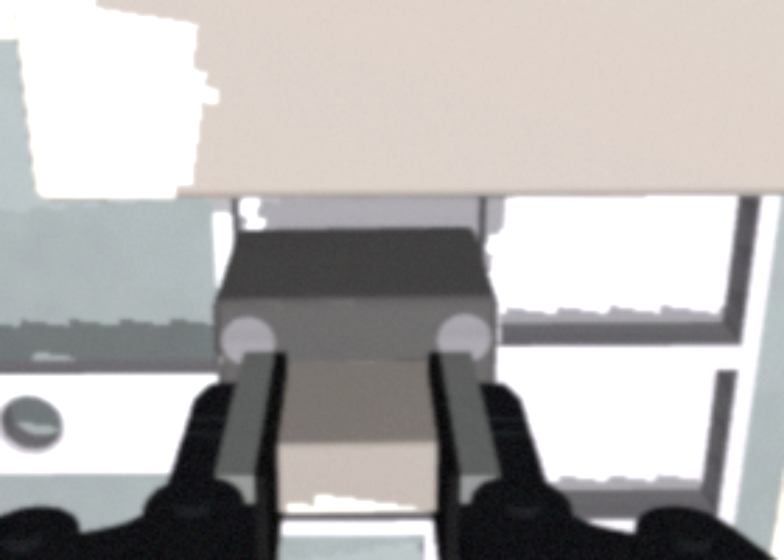

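Emit:
jog_arm(
  increments=[
    [[0.004,0,0.03],[0,0,-0.0007],-1],
    [[0.006,0,0.06],[0,0,-0.0007],-1],
    [[0.006,0,0.09],[0,0,-0.0007],-1],
    [[0.006,0,0.108],[0,0,-0.0007],-1],
    [[0.006,0,0.108],[0,0,-0.0007],-1],
  ],
)

```text
time: 21.3
position: [0.6033, 0.1459, 0.0717]
ee_rot: [[-0.165, 0.986, 0.0], [0.986, 0.165, -0.001], [-0.001, -0.0, -1.0]]
ft_force: [0.1, -0.1, -1.0]
finger_gap: 0.0231
```

```bash
python3 - <<'E'
from h import *
p=L2W(-.029,-.038);print(p)
plan((*p,.070,LT+np.pi/2))
E
```

```text
[0.60345658 0.14574161]
t 21.3 pos [0.6033 0.1459 0.0717] yaw 1.7363 F [ 0.1 -0.1 -1. ] gap 0.0231
(np.float64(0.6034565826748329), np.float64(0.14574160790761886), 0.07, 1.7362963267948965) -> [-0.001  0.     0.008] [-0.      0.0001  0.    ] rows 0.0 0.0
```

Emit:
jog_arm(
  increments=[
    [[0,0,0.008],[0,0,0],-1],
    [[0,0,0.008],[0,0,0],-1],
    [[0,0,0.008],[0,0,0],-0.1],
    [[0,0,0.008],[0,0,0],-0.1],
    [[0,0,0.008],[0,0,0],-0.1],
  ],
)

```text
time: 21.8
position: [0.6034, 0.146, 0.0702]
ee_rot: [[-0.165, 0.986, 0.0], [0.986, 0.165, -0.001], [-0.001, 0.0, -1.0]]
ft_force: [0.0, 0.2, 0.1]
finger_gap: 0.0384
```

Emit:
jog_arm(
  increments=[
    [[0,0,0],[0,0,0],-0.1],
    [[0,0,-0.1],[0,0,0],-0.1],
    [[0,0,-0.25],[0,0,0],-0.1],
    [[0,0,-0.45],[0,0,0],-0.1],
    [[0,0,-0.5],[0,0,0],-0.1],
  ],
)

```text
time: 22.3
position: [0.6051, 0.1465, 0.175]
ee_rot: [[-0.165, 0.986, 0.007], [0.986, 0.165, 0.001], [-0.0, 0.007, -1.0]]
ft_force: [0.1, 0.2, -0.5]
finger_gap: 0.0383
```

```bash
python3 - <<'E'
from h import *
c=snap('wrist','w15')
plan((.62,-.02,.18,2.0),(.60,-.1,.2,2.4))
cv2.imwrite('pics/w15z.png',cv2.convertScaleAbs(cv2.resize(c['frame'][130:330,200:480],None,fx=2.8,fy=2.8),alpha=1.7))
E
```

```text
t 22.35 pos [0.6052 0.1465 0.1749] yaw 1.7363 F [ 0.5 -0.1  0.9] gap 0.0387
(0.62, -0.02, 0.18, 2.0) -> [-0.833 -0.064 -0.026] [ 0.0011  0.0002 -0.042 ] rows 3.3 1.8
(0.6, -0.1, 0.2, 2.4) -> [-1.211 -0.228 -0.127] [ 0.001   0.0004 -0.1056] rows 5.0 4.4
```

View pics/w15z.png

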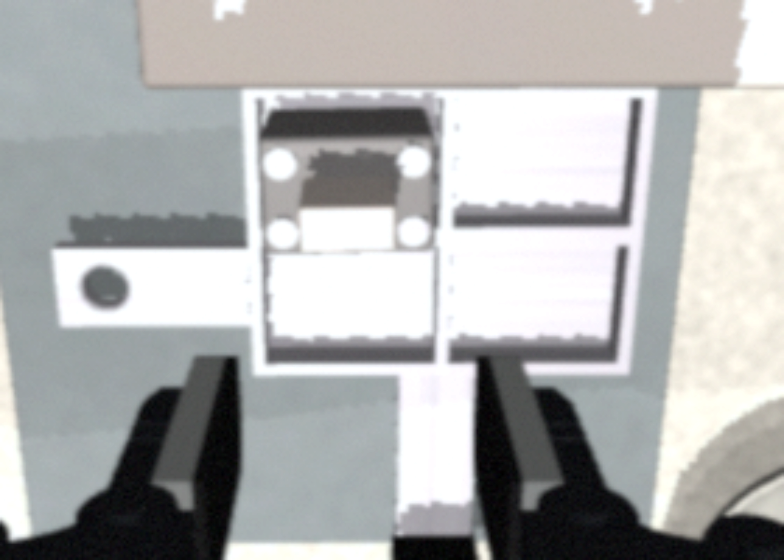

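Cartridge C is seated in the back pocket (crop 350,190). Going back for cartridge A.

```bash
python3 - <<'E'
from h import *
plan((.54,-.04,.2,1.5))
E
```

```text
t 22.35 pos [0.6052 0.1465 0.1749] yaw 1.7363 F [ 0.5 -0.1  0.9] gap 0.0387
(0.54, -0.04, 0.2, 1.5) -> [-0.866 -0.474 -0.129] [ 0.0011 -0.0001  0.0376] rows 4.0 1.6
```

Emit:
jog_arm(
  increments=[
    [[-0.866,-0.474,-0.129],[0.001,0,0.0376],0],
    [[-0.866,-0.474,-0.129],[0.001,0,0.0376],0],
    [[-0.866,-0.474,-0.129],[0.001,0,0.0376],0],
    [[-0.866,-0.474,-0.129],[0.001,0,0.0376],0],
    [[-0.866,-0.474,-0.129],[0.001,0,0.0376],0],
  ],
)

```text
time: 22.85
position: [0.5383, -0.0444, 0.2003]
ee_rot: [[0.077, 0.997, 0.0], [0.997, -0.077, -0.001], [-0.001, 0.001, -1.0]]
ft_force: [0.3, 0.4, 0.4]
finger_gap: 0.0427
```

```bash
python3 - <<'E'
from h import *
plan((.43,-.23,.2,1.3))
E
```

```text
t 22.85 pos [ 0.5383 -0.0444  0.2003] yaw 1.4941 F [0.3 0.4 0.4] gap 0.0427
(0.43, -0.23, 0.2, 1.3) -> [-0.967 -0.469  0.002] [0.0001 0.0001 0.0309] rows 4.3 1.3
```

Emit:
jog_arm(
  increments=[
    [[-0.967,-0.469,0],[0,0,0.0309],0],
    [[-0.967,-0.469,0],[0,0,0.0309],0],
    [[-0.967,-0.469,0],[0,0,0.0309],0],
    [[-0.967,-0.469,0],[0,0,0.0309],0],
    [[-0.967,-0.469,0],[0,0,0.0309],0],
  ],
)

```text
time: 23.35
position: [0.4279, -0.2322, 0.1994]
ee_rot: [[0.27, 0.963, -0.001], [0.963, -0.27, -0.001], [-0.001, -0.001, -1.0]]
ft_force: [1.0, 0.5, 0.6]
finger_gap: 0.0428
```

```bash
python3 - <<'E'
from h import *
import pickle
plan((.444,-.171,.13,1.3))
c=snap('wrist','w16'); pickle.dump(c,open('w16.pkl','wb'))
print(proj(c,(.444,-.171,.05)))
cv2.imwrite('pics/w16z.png',cv2.convertScaleAbs(cv2.resize(c['frame'],(800,500),interpolation=2),alpha=1.4))
E
```

```text
t 23.35 pos [ 0.4279 -0.2322  0.1994] yaw 1.297 F [1.  0.5 0.6] gap 0.0428
(0.444, -0.171, 0.13, 1.3) -> [ 0.317 -0.005  0.347] [-0.0001  0.0002 -0.0005] rows 1.9 0.0
[326.4327637  111.44267923]
```

View pics/w16z.png

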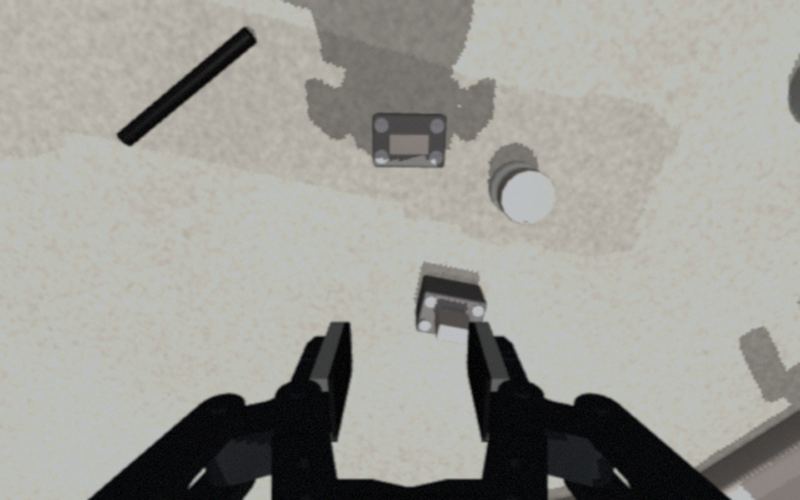

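```bash
python3 - <<'E'
from h import *
import pickle
f=pickle.load(open('w16.pkl','rb'))['frame']
cv2.imwrite('pics/z16.png',cv2.convertScaleAbs(cv2.resize(f[80:145,285:370],None,fx=8,fy=8,interpolation=2),alpha=1.8))
E
```

```text
(no output)
```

View pics/z16.png

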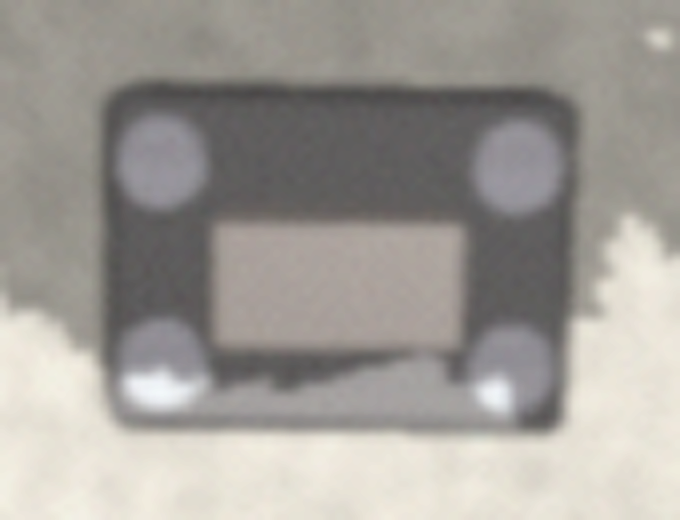

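```bash
python3 - <<'E'
from h import *
import pickle
c=pickle.load(open('w16.pkl','rb'))
cart(c,285,80,8,[(105,85),(578,98),(560,432),(110,428)],[(212,221),(466,224),(462,350),(214,347)])
E
```

```text
body ctr [ 0.4438 -0.1729] yaw -0.2926 sides mm [47.6 33.3 47.  34.1]
tab ctr [ 0.4438 -0.173 ] yaw -0.2867 sides mm [23.6 11.5 23.4 11.5]
```

```bash
python3 - <<'E'
from h import *
plan((.4438,-.173,.1,1.282),(.4438,-.173,.0535,1.282))
E
```

```text
t 23.4 pos [ 0.4275 -0.2331  0.1994] yaw 1.296 F [-0.8 -0.5  0.2] gap 0.0429
(0.4438, -0.173, 0.1, 1.282) -> [ 0.312 -0.003  0.496] [-0.0001  0.0003  0.0022] rows 2.3 0.1
(0.4438, -0.173, 0.0535, 1.282) -> [ 0.313 -0.002  0.729] [-0.0001  0.0003  0.0022] rows 3.2 0.1
```

Emit:
jog_arm(
  increments=[
    [[0.15,-0.003,0.1],[0,0,0.0022],0],
    [[0.31,-0.003,0.25],[0,0,0.0022],0],
    [[0.312,-0.003,0.4],[0,0,0.0022],0],
    [[0.312,-0.003,0.5],[0,0,0.0022],0],
    [[0.312,-0.003,0.5],[0,0,0.0022],0],
  ],
)

```text
time: 23.9
position: [0.4418, -0.1712, 0.0956]
ee_rot: [[0.283, 0.959, -0.007], [0.959, -0.283, 0.001], [-0.001, -0.007, -1.0]]
ft_force: [-0.2, -0.1, -0.3]
finger_gap: 0.0427
```

```bash
python3 - <<'E'
from h import *
plan((.4438,-.173,.0535,1.282))
E
```

```text
t 23.9 pos [ 0.4418 -0.1712  0.0956] yaw 1.2836 F [-0.2 -0.1 -0.3] gap 0.0427
(0.4438, -0.173, 0.0535, 1.282) -> [-0.005  0.014  0.211] [-0.0012  0.0002  0.0002] rows 0.8 0.1
```

Emit:
jog_arm(
  increments=[
    [[-0.005,0.014,0.07],[-0.001,0.0002,0],0],
    [[-0.005,0.014,0.14],[-0.0012,0.0002,0],0],
    [[-0.005,0.014,0.19],[-0.0012,0.0002,0],0],
    [[-0.005,0.014,0.211],[-0.0012,0.0002,0],0],
    [[-0.005,0.014,0.211],[-0.0012,0.0002,0],0],
  ],
)

```text
time: 24.4
position: [0.4439, -0.1728, 0.0533]
ee_rot: [[0.283, 0.959, -0.0], [0.959, -0.283, 0.0], [0.0, -0.0, -1.0]]
ft_force: [0.1, 0.5, 1.2]
finger_gap: 0.0429
```

```bash
python3 - <<'E'
from h import *
plan((.4438,-.173,.0535,1.282))
E
```

```text
t 24.4 pos [ 0.4439 -0.1728  0.0533] yaw 1.2836 F [0.1 0.5 1.2] gap 0.0429
(0.4438, -0.173, 0.0535, 1.282) -> [-0.001 -0.    -0.001] [-0.     -0.      0.0003] rows 0.0 0.0
```

Emit:
jog_arm(
  increments=[
    [[0,0,0],[0,0,0],-1],
    [[0,0,0],[0,0,0],-1],
    [[0,0,0],[0,0,0],-1],
    [[0,0,0],[0,0,0],-1],
    [[0,0,0],[0,0,0],-1],
  ],
)

```text
time: 24.9
position: [0.4444, -0.173, 0.0542]
ee_rot: [[0.283, 0.959, 0.001], [0.959, -0.283, -0.0], [0.0, 0.001, -1.0]]
ft_force: [-1.7, 0.6, 5.9]
finger_gap: 0.0228
```

Emit:
jog_arm(
  increments=[
    [[0,0,-0.05],[0,0,0],-1],
    [[0,0,-0.2],[0,0,0],-1],
    [[0,0,-0.4],[0,0,0],-1],
    [[0,0,-0.55],[0,0,0],-1],
    [[0,0,-0.55],[0,0,0],-1],
  ],
)

```text
time: 25.4
position: [0.4464, -0.1738, 0.1691]
ee_rot: [[0.283, 0.959, 0.008], [0.959, -0.283, -0.003], [-0.001, 0.009, -1.0]]
ft_force: [0.6, 0.8, -0.8]
finger_gap: 0.0235
```

```bash
python3 - <<'E'
from h import *
p=L2W(-.029,-.082);print(p)
plan((.52,-.03,.165,1.5),(*p,.165,LT+np.pi/2))
snap('wrist','w17')
E
```

```text
[0.61070539 0.10234282]
t 25.4 pos [ 0.4464 -0.1738  0.1691] yaw 1.2836 F [ 0.6  0.8 -0.8] gap 0.0235
(0.52, -0.03, 0.165, 1.5) -> [0.794 0.149 0.021] [ 0.0014  0.0002 -0.0344] rows 3.2 1.4
(np.float64(0.6107053855379396), np.float64(0.10234281924881161), 0.165, 1.7362963267948965) -> [1.557 0.397 0.023] [ 0.0013  0.0004 -0.0721] rows 6.4 3.0
```

View pics/w17.png

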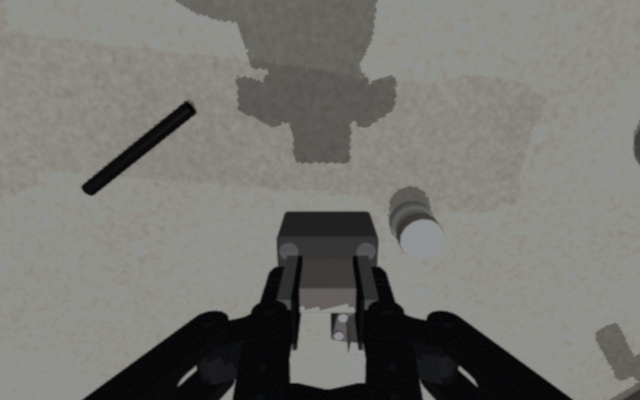

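Emit:
jog_arm(
  increments=[
    [[0.9,0.2,0.021],[0.0014,0.0002,-0.04],-1],
    [[0.9,0.2,0.021],[0.0014,0.0002,-0.04],-1],
    [[0.9,0.2,0.021],[0.0014,0.0002,-0.04],-1],
    [[0.9,0.2,0.021],[0.0014,0.0002,-0.04],-1],
    [[0.9,0.2,0.021],[0.0014,0.0002,-0.04],-1],
  ],
)

```text
time: 25.95
position: [0.5358, -0.0088, 0.1608]
ee_rot: [[0.031, 1.0, -0.005], [1.0, -0.031, 0.002], [0.002, -0.005, -1.0]]
ft_force: [0.1, -0.7, -0.4]
finger_gap: 0.0231
```

```bash
python3 - <<'E'
from h import *
p=L2W(-.029,-.082);print(p)
plan((*p,.145,LT+np.pi/2))
E
```

```text
[0.61070539 0.10234282]
t 25.95 pos [ 0.5358 -0.0088  0.1608] yaw 1.5396 F [ 0.1 -0.7 -0.4] gap 0.0231
(np.float64(0.6107053855379396), np.float64(0.10234281924881161), 0.145, 1.7362963267948965) -> [0.567 0.357 0.078] [-0.0008 -0.0003 -0.0313] rows 2.7 1.3
```

Emit:
jog_arm(
  increments=[
    [[0.2,0.12,0.02],[-0.0008,-0.0003,-0.0313],-1],
    [[0.4,0.25,0.04],[-0.0008,-0.0003,-0.0313],-1],
    [[0.567,0.357,0.06],[-0.0008,-0.0003,-0.0313],-1],
    [[0.567,0.357,0.078],[-0.0008,-0.0003,-0.0313],-1],
    [[0.567,0.357,0.078],[-0.0008,-0.0003,-0.0313],-1],
  ],
)

```text
time: 26.45
position: [0.6095, 0.1023, 0.1428]
ee_rot: [[-0.166, 0.986, -0.004], [0.986, 0.166, -0.001], [-0.0, -0.004, -1.0]]
ft_force: [0.5, -1.1, -0.6]
finger_gap: 0.023
```

```bash
python3 - <<'E'
from h import *
p=L2W(-.029,-.082);print(p)
plan((*p,.094,LT+np.pi/2))
E
```

```text
[0.61070539 0.10234282]
t 26.45 pos [0.6095 0.1023 0.1428] yaw 1.7373 F [ 0.5 -1.1 -0.6] gap 0.023
(np.float64(0.6107053855379396), np.float64(0.10234281924881161), 0.094, 1.7362963267948965) -> [-0.001  0.007  0.244] [-0.0006  0.0001  0.0002] rows 1.0 0.0
```

Emit:
jog_arm(
  increments=[
    [[-0.001,0.007,0.08],[-0.0006,0,0],-1],
    [[-0.001,0.007,0.16],[-0.0006,0,0],-1],
    [[-0.001,0.007,0.22],[-0.0006,0,0],-1],
    [[-0.001,0.007,0.244],[-0.0006,0,0],-1],
    [[-0.001,0.007,0.244],[-0.0006,0,0],-1],
  ],
)

```text
time: 26.95
position: [0.61, 0.1014, 0.0935]
ee_rot: [[-0.165, 0.986, -0.001], [0.986, 0.165, -0.001], [-0.0, -0.002, -1.0]]
ft_force: [0.4, 0.2, -0.1]
finger_gap: 0.0227
```

```bash
python3 - <<'E'
from h import *
p=L2W(-.029,-.082);print(p)
plan((*p,.0715,LT+np.pi/2))
c=snap('wrist','w18')
cv2.imwrite('pics/w18z.png',cv2.convertScaleAbs(cv2.resize(c['frame'][130:330,200:480],None,fx=2.8,fy=2.8),alpha=1.7))
E
```

```text
[0.61070539 0.10234282]
t 26.95 pos [0.61   0.1014 0.0935] yaw 1.7363 F [ 0.4  0.2 -0.1] gap 0.0227
(np.float64(0.6107053855379396), np.float64(0.10234281924881161), 0.0715, 1.7362963267948965) -> [0.004 0.004 0.11 ] [-0.0003  0.0001 -0.    ] rows 0.4 0.0
```

View pics/w18z.png

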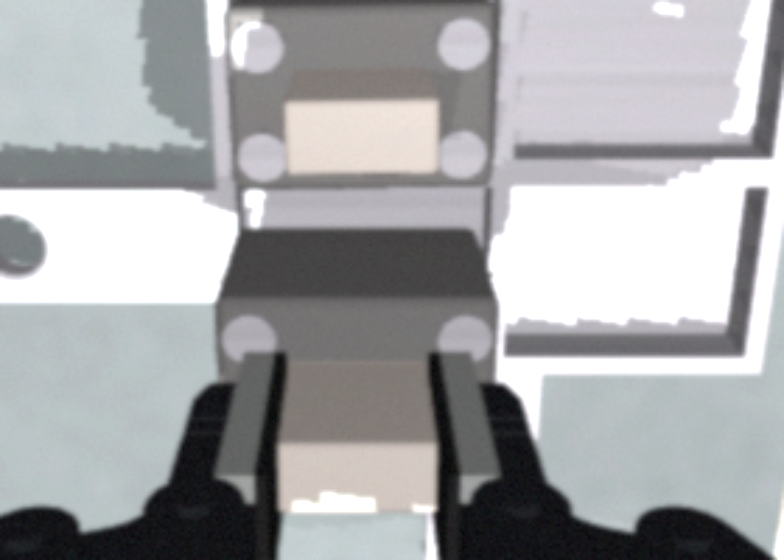

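Emit:
jog_arm(
  increments=[
    [[0.004,0.005,0.03],[0,0,0],-1],
    [[0.004,0.005,0.06],[0,0,0],-1],
    [[0.004,0.005,0.09],[0,0,0],-1],
    [[0.004,0.005,0.11],[0,0,0],-1],
    [[0.004,0.005,0.115],[0,0,0],-1],
  ],
)

```text
time: 27.5
position: [0.6109, 0.1026, 0.0703]
ee_rot: [[-0.165, 0.986, -0.002], [0.986, 0.165, -0.001], [-0.0, -0.002, -1.0]]
ft_force: [0.8, 0.3, -0.9]
finger_gap: 0.0235
```

```bash
python3 - <<'E'
from h import *
p=L2W(-.029,-.082)
plan((*p,.070,LT+np.pi/2))
E
```

```text
t 27.5 pos [0.6109 0.1026 0.0703] yaw 1.7366 F [ 0.8  0.3 -0.9] gap 0.0235
(np.float64(0.6107053855379396), np.float64(0.10234281924881161), 0.07, 1.7362963267948965) -> [-0.001 -0.001  0.002] [-0.0003  0.0001  0.0001] rows 0.0 0.0
```

Emit:
jog_arm(
  increments=[
    [[0,0,0.002],[0,0,0],-1],
    [[0,0,0.002],[0,0,0],-0.1],
    [[0,0,0.002],[0,0,0],-0.1],
    [[0,0,0.002],[0,0,0],-0.1],
    [[0,0,0.002],[0,0,0],-0.1],
  ],
)

```text
time: 28.0
position: [0.6111, 0.1026, 0.0701]
ee_rot: [[-0.165, 0.986, -0.001], [0.986, 0.165, -0.001], [-0.0, -0.001, -1.0]]
ft_force: [-0.2, 0.9, -0.1]
finger_gap: 0.0382
```

Emit:
jog_arm(
  increments=[
    [[0,0,-0.05],[0,0,0],-0.1],
    [[0,0,-0.15],[0,0,0],-0.1],
    [[0,0,-0.35],[0,0,0],-0.1],
    [[0,0,-0.5],[0,0,0],-0.1],
    [[0,0,-0.5],[0,0,0],-0.1],
  ],
)

```text
time: 28.5
position: [0.6135, 0.1031, 0.1762]
ee_rot: [[-0.165, 0.986, 0.007], [0.986, 0.165, 0.001], [-0.0, 0.007, -1.0]]
ft_force: [0.0, 0.4, 0.6]
finger_gap: 0.0382
```

```bash
python3 - <<'E'
from h import *
import pickle
c=snap('wrist','w19')
plan((.55,-.07,.2,1.4))
cv2.imwrite('pics/w19z.png',cv2.convertScaleAbs(cv2.resize(c['frame'][130:330,200:480],None,fx=2.8,fy=2.8),alpha=1.7))
c=snap('top','t19'); pickle.dump(c,open('t19.pkl','wb'))
cv2.imwrite('pics/t19z.png',cv2.convertScaleAbs(cv2.resize(c['frame'][110:260,230:480],None,fx=3.2,fy=3.2,interpolation=2),alpha=1.5))
E
```

```text
t 28.55 pos [0.6127 0.1029 0.1736] yaw 1.7367 F [-0.3 -0.2 -1.4] gap 0.0382
(0.55, -0.07, 0.2, 1.4) -> [-0.801 -0.451 -0.134] [ 0.0007 -0.0001  0.0536] rows 3.7 2.2
```

View pics/w19z.png

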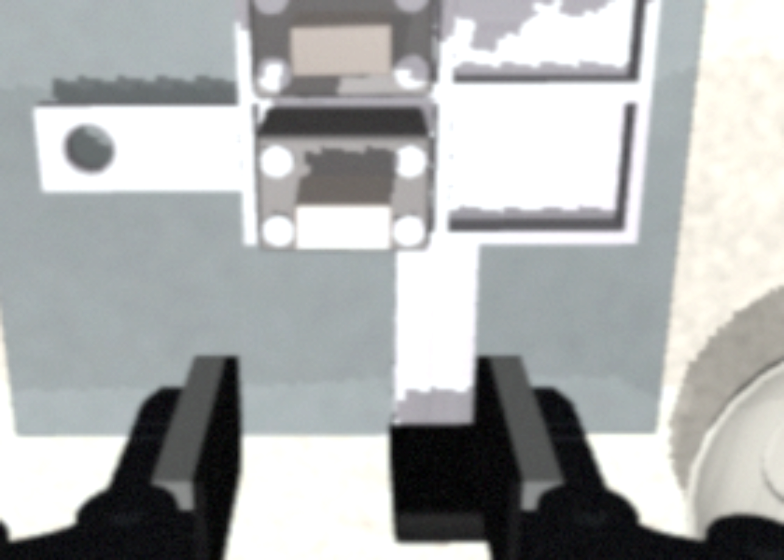

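View pics/t19z.png

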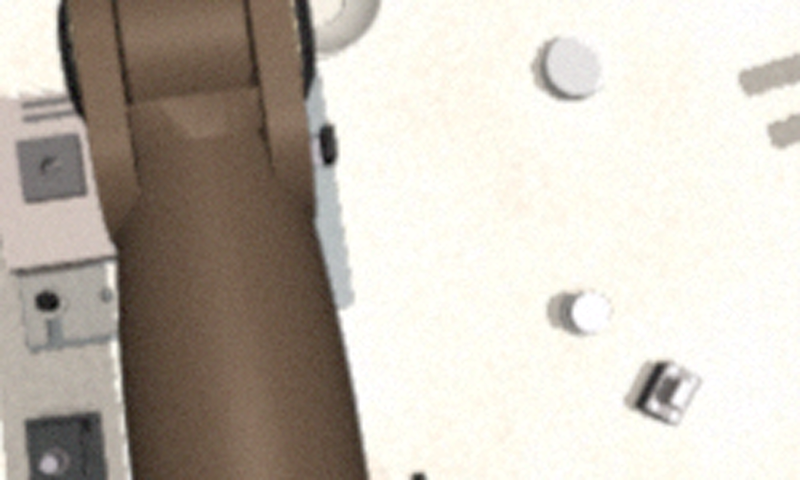

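Both cartridges are seated, and B is still unmoved at top-crop (670,393). Going for B.

Emit:
jog_arm(
  increments=[
    [[-0.85,-0.48,-0.1],[0,0,0.0536],0],
    [[-0.85,-0.48,-0.1],[0,0,0.0536],0],
    [[-0.85,-0.48,-0.1],[0,0,0.0536],0],
    [[-0.85,-0.48,-0.1],[0,0,0.0536],0],
    [[-0.85,-0.48,-0.1],[0,0,0.0536],0],
  ],
)

```text
time: 29.1
position: [0.543, -0.0849, 0.1913]
ee_rot: [[0.176, 0.984, -0.0], [0.984, -0.176, -0.001], [-0.001, 0.0, -1.0]]
ft_force: [0.8, 1.1, -0.5]
finger_gap: 0.0425
```

```bash
python3 - <<'E'
from h import *
plan((.41,-.36,.2,1.095))
E
```

```text
t 29.1 pos [ 0.543  -0.0849  0.1913] yaw 1.3941 F [ 0.8  1.1 -0.5] gap 0.0425
(0.41, -0.36, 0.2, 1.095) -> [-1.471 -0.413 -0.042] [0.     0.0002 0.0476] rows 6.1 2.0
```

Emit:
jog_arm(
  increments=[
    [[-1,-0.28,-0.04],[0,0,0.0476],0],
    [[-1,-0.28,-0.04],[0,0,0.0476],0],
    [[-1,-0.28,-0.04],[0,0,0.0476],0],
    [[-1,-0.28,-0.04],[0,0,0.0476],0],
    [[-1,-0.28,-0.04],[0,0,0.0476],0],
  ],
)

```text
time: 29.6
position: [0.4505, -0.2747, 0.1986]
ee_rot: [[0.462, 0.887, -0.002], [0.887, -0.462, -0.001], [-0.002, -0.001, -1.0]]
ft_force: [0.7, 0.3, -0.4]
finger_gap: 0.0424
```

```bash
python3 - <<'E'
from h import *
plan((.41,-.365,.2,1.095))
E
```

```text
t 29.6 pos [ 0.4505 -0.2747  0.1986] yaw 1.0909 F [ 0.7  0.3 -0.4] gap 0.0424
(0.41, -0.365, 0.2, 1.095) -> [-0.494  0.029 -0.006] [-0.0002  0.0003 -0.0006] rows 2.0 0.0
```

Emit:
jog_arm(
  increments=[
    [[-0.25,0.015,-0.006],[0,0,-0.0006],0],
    [[-0.494,0.029,-0.006],[0,0,-0.0006],0],
    [[-0.494,0.029,-0.006],[0,0,-0.0006],0],
    [[-0.494,0.029,-0.006],[0,0,-0.0006],0],
  ],
)

```text
time: 30.0
position: [0.4096, -0.3652, 0.1987]
ee_rot: [[0.46, 0.888, -0.003], [0.888, -0.46, 0.001], [-0.001, -0.003, -1.0]]
ft_force: [0.1, 0.9, -0.4]
finger_gap: 0.0427
```

```bash
python3 - <<'E'
from h import *
import pickle
c=snap('wrist','w20'); pickle.dump(c,open('w20.pkl','wb'))
u,v=proj(c,(.4395,-.305,.05)); print(u,v)
u,v=int(u)-45,max(int(v)-35,0); print(u,v)
cv2.imwrite('pics/z20.png',cv2.convertScaleAbs(cv2.resize(c['frame'][v:v+70,u:u+90],None,fx=8,fy=8,interpolation=2),alpha=1.5))
E
```

```text
326.848839900499 106.17481055616958
281 71
```

View pics/z20.png

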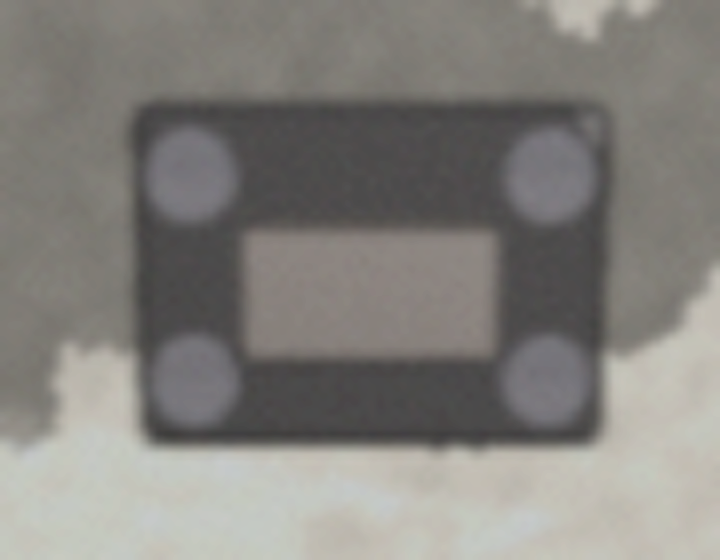

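```bash
python3 - <<'E'
from h import *
import pickle
c=pickle.load(open('w20.pkl','rb'))
cart(c,281,71,8,[(137,102),(608,102),(600,443),(145,443)],[(243,230),(498,230),(497,358),(246,358)])
plan((.4395,-.3055,.1,1.093),(.4395,-.3055,.0535,1.093))
E
```

```text
body ctr [ 0.4397 -0.305 ] yaw -0.4792 sides mm [46.9 33.4 47.1 33.4]
tab ctr [ 0.4395 -0.3052] yaw -0.4792 sides mm [23.5 11.5 23.4 11.5]
t 30.05 pos [ 0.4101 -0.3643  0.199 ] yaw 1.0945 F [ 0.6  1.  -0.5] gap 0.0428
(0.4395, -0.3055, 0.1, 1.093) -> [ 0.329 -0.003  0.495] [-0.0005  0.0002  0.0002] rows 2.4 0.0
(0.4395, -0.3055, 0.0535, 1.093) -> [ 0.33  -0.002  0.727] [-0.0005  0.0002  0.0002] rows 3.2 0.0
```

Emit:
jog_arm(
  increments=[
    [[0.15,-0.003,0.1],[0,0,0],0],
    [[0.329,-0.003,0.25],[0,0,0],0],
    [[0.329,-0.003,0.4],[0,0,0],0],
    [[0.329,-0.003,0.5],[0,0,0],0],
    [[0.329,-0.003,0.5],[0,0,0],0],
  ],
)

```text
time: 30.55
position: [0.4386, -0.3021, 0.0958]
ee_rot: [[0.455, 0.89, -0.008], [0.89, -0.455, 0.004], [0.0, -0.009, -1.0]]
ft_force: [-0.2, 0.8, -0.3]
finger_gap: 0.0428
```

```bash
python3 - <<'E'
from h import *
plan((.4396,-.3052,.0535,1.092))
E
```

```text
t 30.55 pos [ 0.4386 -0.3021  0.0958] yaw 1.098 F [-0.2  0.8 -0.3] gap 0.0428
(0.4396, -0.3052, 0.0535, 1.092) -> [-0.012  0.013  0.212] [-0.0014 -0.      0.001 ] rows 0.8 0.1
```

Emit:
jog_arm(
  increments=[
    [[-0.012,0.013,0.07],[-0.001,0,0.001],0],
    [[-0.012,0.013,0.14],[-0.0014,0,0.001],0],
    [[-0.012,0.013,0.19],[-0.0014,0,0.001],0],
    [[-0.012,0.013,0.212],[-0.0014,0,0.001],0],
    [[-0.012,0.013,0.212],[-0.0014,0,0.001],0],
  ],
)

```text
time: 31.05
position: [0.4396, -0.3049, 0.0535]
ee_rot: [[0.46, 0.888, -0.0], [0.888, -0.46, 0.0], [0.0, -0.0, -1.0]]
ft_force: [0.1, -0.4, 0.1]
finger_gap: 0.0426
```

Emit:
jog_arm(
  increments=[
    [[0,0,0],[0,0,0],0],
    [[0,0,0],[0,0,0],-1],
    [[0,0,0],[0,0,0],-1],
    [[0,0,0],[0,0,0],-1],
    [[0,0,0],[0,0,0],-1],
  ],
)

```text
time: 31.55
position: [0.44, -0.3052, 0.0544]
ee_rot: [[0.461, 0.888, 0.001], [0.888, -0.461, -0.0], [0.0, 0.001, -1.0]]
ft_force: [-1.0, 2.2, 5.8]
finger_gap: 0.0232
```

Emit:
jog_arm(
  increments=[
    [[0,0,0],[0,0,0],-1],
    [[0,0,-0.1],[0,0,0],-1],
    [[0,0,-0.3],[0,0,0],-1],
    [[0,0,-0.5],[0,0,0],-1],
    [[0,0,-0.5],[0,0,0],-1],
  ],
)

```text
time: 32.05
position: [0.4421, -0.3067, 0.1597]
ee_rot: [[0.461, 0.888, 0.008], [0.888, -0.461, -0.005], [-0.001, 0.009, -1.0]]
ft_force: [0.5, -1.1, -1.6]
finger_gap: 0.0229
```

```bash
python3 - <<'E'
from h import *
p=L2W(.029,-.082);print(p)
plan((*p,.165,LT+np.pi/2))
snap('wrist','w21')
E
```

```text
[0.66791288 0.11189806]
t 32.05 pos [ 0.4421 -0.3067  0.1597] yaw 1.0921 F [ 0.5 -1.1 -1.6] gap 0.0229
(np.float64(0.6679128796790946), np.float64(0.11189805938654326), 0.165, 1.7362963267948965) -> [ 2.378  0.038 -0.028] [ 0.0014  0.0006 -0.1025] rows 9.5 4.3
```

View pics/w21.png

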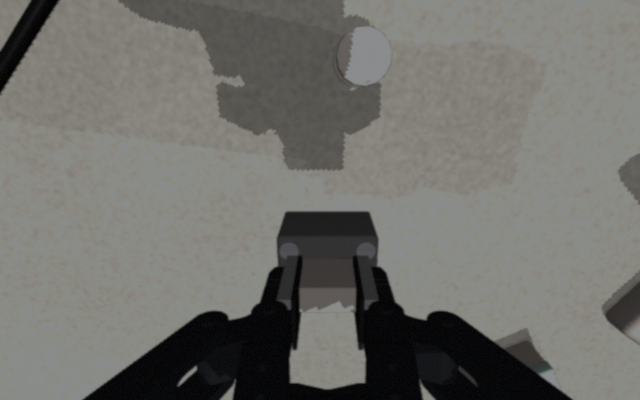

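Emit:
jog_arm(
  increments=[
    [[0.8,0.1,-0.15],[0.0014,0.0006,-0.04],-1],
    [[1,0.15,-0.15],[0.0014,0.0006,-0.05],-1],
    [[1,0.15,-0.15],[0.0014,0.0006,-0.05],-1],
    [[1,0.15,-0.15],[0.0014,0.0006,-0.05],-1],
    [[1,0.15,-0.15],[0.0014,0.0006,-0.05],-1],
  ],
)

```text
time: 32.6
position: [0.5621, -0.1383, 0.1856]
ee_rot: [[0.158, 0.987, -0.002], [0.987, -0.158, 0.005], [0.004, -0.003, -1.0]]
ft_force: [0.9, -0.3, -0.9]
finger_gap: 0.0234
```

```bash
python3 - <<'E'
from h import *
p=L2W(.029,-.082);print(p)
plan((*p,.165,LT+np.pi/2))
E
```

```text
[0.66791288 0.11189806]
t 32.6 pos [ 0.5621 -0.1383  0.1856] yaw 1.4118 F [ 0.9 -0.3 -0.9] gap 0.0234
(np.float64(0.6679128796790946), np.float64(0.11189805938654326), 0.165, 1.7362963267948965) -> [1.318 0.325 0.108] [-0.0004 -0.0007 -0.0516] rows 5.4 2.2
```

Emit:
jog_arm(
  increments=[
    [[1,0.25,0.05],[0,-0.0007,-0.0516],-1],
    [[1,0.25,0.05],[0,-0.0007,-0.0516],-1],
    [[1,0.25,0.05],[0,-0.0007,-0.0516],-1],
    [[1,0.25,0.05],[0,-0.0007,-0.0516],-1],
    [[1,0.25,0.05],[0,-0.0007,-0.0516],-1],
  ],
)

```text
time: 33.1
position: [0.6435, 0.0551, 0.1734]
ee_rot: [[-0.169, 0.986, -0.005], [0.986, 0.169, 0.001], [0.002, -0.005, -1.0]]
ft_force: [-1.2, -0.2, -1.0]
finger_gap: 0.0232
```

```bash
python3 - <<'E'
from h import *
p=L2W(.029,-.082);print(p)
plan((*p,.145,LT+np.pi/2))
E
```

```text
[0.66791288 0.11189806]
t 33.1 pos [0.6435 0.0551 0.1734] yaw 1.7401 F [-1.2 -0.2 -1. ] gap 0.0232
(np.float64(0.6679128796790946), np.float64(0.11189805938654326), 0.145, 1.7362963267948965) -> [0.259 0.169 0.142] [-0.0008 -0.0003  0.0006] rows 1.4 0.0
```

Emit:
jog_arm(
  increments=[
    [[0.1,0.06,0.04],[-0.0008,-0.0003,0.0006],-1],
    [[0.2,0.12,0.08],[-0.0008,-0.0003,0.0006],-1],
    [[0.259,0.169,0.14],[-0.0008,-0.0003,0.0006],-1],
    [[0.259,0.169,0.142],[-0.0008,-0.0003,0.0006],-1],
    [[0.259,0.169,0.142],[-0.0008,-0.0003,0.0006],-1],
  ],
)

```text
time: 33.6
position: [0.6673, 0.1109, 0.1435]
ee_rot: [[-0.164, 0.986, -0.003], [0.986, 0.164, -0.001], [-0.001, -0.003, -1.0]]
ft_force: [-0.7, -0.4, -0.6]
finger_gap: 0.0231
```

```bash
python3 - <<'E'
from h import *
p=L2W(.029,-.082);print(p)
plan((*p,.094,LT+np.pi/2))
E
```

```text
[0.66791288 0.11189806]
t 33.6 pos [0.6673 0.1109 0.1435] yaw 1.736 F [-0.7 -0.4 -0.6] gap 0.0231
(np.float64(0.6679128796790946), np.float64(0.11189805938654326), 0.094, 1.7362963267948965) -> [0.004 0.005 0.247] [-0.0004  0.0001 -0.    ] rows 1.0 0.0
```

Emit:
jog_arm(
  increments=[
    [[0.004,0.005,0.08],[-0.0004,0,0],-1],
    [[0.004,0.005,0.16],[-0.0004,0,0],-1],
    [[0.004,0.005,0.22],[-0.0004,0,0],-1],
    [[0.004,0.005,0.247],[-0.0004,0,0],-1],
    [[0.004,0.005,0.247],[-0.0004,0,0],-1],
  ],
)

```text
time: 34.1
position: [0.6675, 0.1111, 0.0936]
ee_rot: [[-0.164, 0.987, -0.001], [0.987, 0.164, -0.001], [-0.001, -0.001, -1.0]]
ft_force: [0.5, 0.8, -0.5]
finger_gap: 0.0233
```

```bash
python3 - <<'E'
from h import *
p=L2W(.029,-.082);print(p)
plan((*p,.070,LT+np.pi/2))
c=snap('wrist','w22')
cv2.imwrite('pics/w22z.png',cv2.convertScaleAbs(cv2.resize(c['frame'][130:330,200:480],None,fx=2.8,fy=2.8),alpha=1.7))
E
```

```text
[0.66791288 0.11189806]
t 34.1 pos [0.6675 0.1111 0.0936] yaw 1.7353 F [ 0.5  0.8 -0.5] gap 0.0233
(np.float64(0.6679128796790946), np.float64(0.11189805938654326), 0.07, 1.7362963267948965) -> [0.004 0.003 0.118] [-0.0002  0.0001 -0.0002] rows 0.5 0.0
```

View pics/w22z.png

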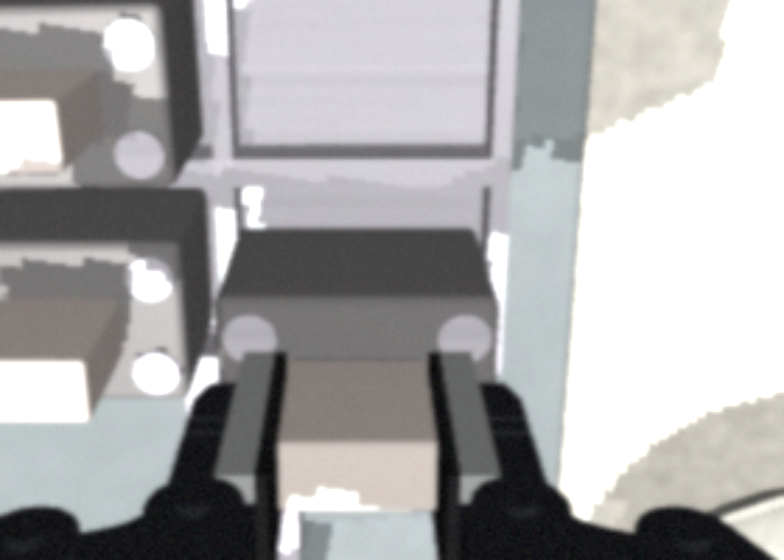

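Emit:
jog_arm(
  increments=[
    [[0.004,0.005,0.03],[0,0,0],-1],
    [[0.004,0.005,0.06],[0,0,0],-1],
    [[0.004,0.005,0.09],[0,0,0],-1],
    [[0.004,0.005,0.112],[0,0,0],-1],
    [[0.004,0.005,0.116],[0,0,0],-1],
  ],
)

```text
time: 34.65
position: [0.6686, 0.1123, 0.0706]
ee_rot: [[-0.164, 0.986, -0.001], [0.986, 0.164, -0.001], [-0.001, -0.001, -1.0]]
ft_force: [-0.3, -0.2, -0.6]
finger_gap: 0.023
```

Emit:
jog_arm(
  increments=[
    [[0,0,0],[0,0,0],-1],
    [[0,0,0.001],[0,0,0],-0.1],
    [[0,0,0.001],[0,0,0],-0.1],
    [[0,0,0.001],[0,0,0],-0.1],
    [[0,0,0.001],[0,0,0],-0.1],
  ],
)

```text
time: 35.15
position: [0.6687, 0.1123, 0.0705]
ee_rot: [[-0.164, 0.986, -0.001], [0.986, 0.164, -0.001], [-0.001, -0.001, -1.0]]
ft_force: [-0.7, 0.4, 0.1]
finger_gap: 0.0385
```

```bash
python3 - <<'E'
from h import *
p=L2W(.029,-.082);print(p)
plan((*p,.070,LT+np.pi/2))
E
```

```text
[0.66791288 0.11189806]
t 35.15 pos [0.6687 0.1123 0.0705] yaw 1.7356 F [-0.7  0.4  0.1] gap 0.0385
(np.float64(0.6679128796790946), np.float64(0.11189805938654326), 0.07, 1.7362963267948965) -> [-0.002 -0.004  0.003] [-0.0001  0.0001 -0.0001] rows 0.0 0.0
```

Emit:
jog_arm(
  increments=[
    [[0,0,-0.05],[0,0,0],-0.1],
    [[0,0,-0.2],[0,0,0],-0.1],
    [[0,0,-0.35],[0,0,0],0.1],
    [[-0.05,0,-0.5],[0,0,0],0.1],
    [[-0.05,0,-0.5],[0,0,0],0.1],
  ],
)

```text
time: 35.65
position: [0.6726, 0.1021, 0.1768]
ee_rot: [[-0.163, 0.987, 0.008], [0.987, 0.163, 0.0], [-0.001, 0.008, -1.0]]
ft_force: [1.4, -0.3, 0.1]
finger_gap: 0.0468
```

```bash
python3 - <<'E'
from h import *
p=L2W(.0,-.182);print(p)
plan((*p,.13,LT+np.pi/2),(*p,.056,LT+np.pi/2))
c=snap('wrist','w23')
cv2.imwrite('pics/w23z.png',cv2.convertScaleAbs(cv2.resize(c['frame'],(800,500)),alpha=1.5))
E
```

```text
[0.65578368 0.00848683]
t 35.65 pos [0.6726 0.1021 0.1768] yaw 1.7348 F [ 1.4 -0.3  0.1] gap 0.0468
(np.float64(0.6557836845701235), np.float64(0.008486828729479201), 0.13, 1.7362963267948965) -> [-0.448 -0.161  0.233] [ 0.0013  0.0002 -0.0002] rows 2.1 0.1
(np.float64(0.6557836845701235), np.float64(0.008486828729479201), 0.056, 1.7362963267948965) -> [-0.447 -0.164  0.603] [ 0.0013  0.0002 -0.0002] rows 3.1 0.1
```

View pics/w23z.png

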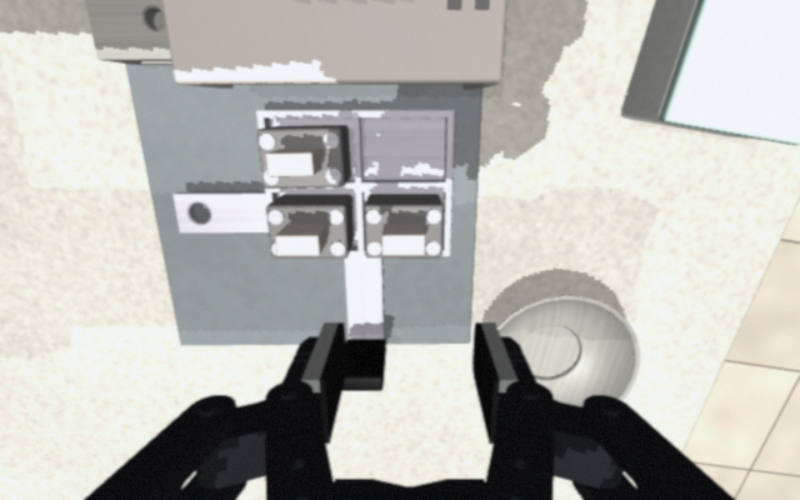

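All three cartridges stand in separate pockets, at (290,165), (298,243) and (403,243). On to the handle.

Emit:
jog_arm(
  increments=[
    [[-0.2,-0.08,0.05],[0.0013,0.0002,0],0.1],
    [[-0.448,-0.161,0.12],[0.0013,0.0002,0],0.1],
    [[-0.448,-0.161,0.2],[0.0013,0.0002,0],0.1],
    [[-0.448,-0.161,0.233],[0.0013,0.0002,0],0.1],
    [[-0.448,-0.161,0.233],[0.0013,0.0002,0],0.1],
  ],
)

```text
time: 36.2
position: [0.654, 0.009, 0.1259]
ee_rot: [[-0.163, 0.987, -0.006], [0.987, 0.163, 0.0], [0.001, -0.006, -1.0]]
ft_force: [0.1, 0.1, -0.7]
finger_gap: 0.0472
```

```bash
python3 - <<'E'
from h import *
p=L2W(.0,-.182)
plan((*p,.056,LT+np.pi/2))
c=snap('wrist','w24')
E
```

```text
t 36.2 pos [0.654  0.009  0.1259] yaw 1.7349 F [ 0.1  0.1 -0.7] gap 0.0472
(np.float64(0.6557836845701235), np.float64(0.008486828729479201), 0.056, 1.7362963267948965) -> [-0.004  0.01   0.349] [-0.001  -0.0002 -0.0002] rows 1.4 0.0
```

View pics/w24.png

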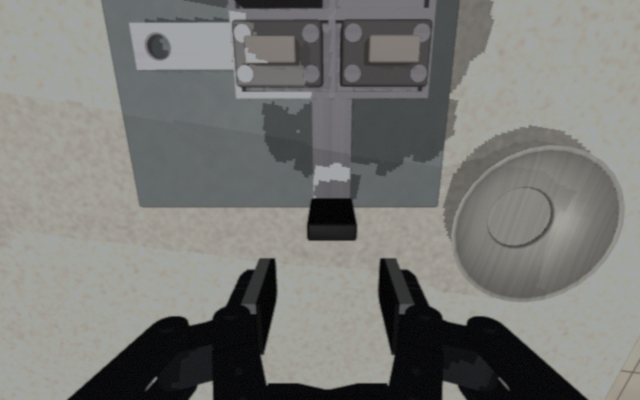

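Emit:
jog_arm(
  increments=[
    [[-0.004,0.016,0.1],[-0.001,0,0],0.05],
    [[-0.004,0.016,0.2],[-0.001,0,0],0.05],
    [[-0.004,0.016,0.3],[-0.001,0,0],0.05],
    [[-0.004,0.016,0.345],[-0.001,0,0],0.05],
    [[-0.004,0.016,0.345],[-0.001,0,0],0.05],
  ],
)

```text
time: 36.75
position: [0.6571, 0.0102, 0.057]
ee_rot: [[-0.166, 0.986, -0.0], [0.986, 0.166, 0.001], [0.001, -0.0, -1.0]]
ft_force: [-0.3, -0.5, 0.4]
finger_gap: 0.0443
```

Emit:
jog_arm(
  increments=[
    [[0,0,0],[0,0,0],-1],
    [[0,0,0],[0,0,0],-1],
    [[0,0,0],[0,0,0],-1],
    [[0,0,0],[0,0,0],-1],
    [[0,0,0],[0,0,0],-1],
  ],
)

```text
time: 37.25
position: [0.6561, 0.0103, 0.0584]
ee_rot: [[-0.166, 0.986, -0.002], [0.986, 0.166, 0.001], [0.002, -0.001, -1.0]]
ft_force: [-6.2, -0.1, 2.0]
finger_gap: 0.0291
```

```bash
python3 - <<'E'
from h import *
s=manip.state(); print(W2L(*s['position'][:2]))
plan((*(s['position'][:2]+L2W(0,.112)-LO),s['position'][2]),yaw=LT+np.pi/2)
E
```

```text
[ 0.00059494 -0.1802167 ]
t 37.25 pos [0.6561 0.0103 0.0584] yaw 1.7373 F [-6.2 -0.1  2. ] gap 0.0291
(np.float64(0.6376252028504029), np.float64(0.12081342173343812), np.float64(0.058408796240670885)) -> [0.56  0.001 0.001] [-0.0002 -0.0002  0.0002] rows 2.2 0.0
```

Handle gripped (29 mm). Pushing the tray home gently.

Emit:
jog_arm(
  increments=[
    [[0.03,0,0],[0,0,0],-1],
    [[0.09,0,0],[0,0,0],-1],
    [[0.15,0,0],[0,0,0],-1],
    [[0.21,0,0],[0,0,0],-1],
    [[0.27,0,0],[0,0,0],-1],
  ],
)

```text
time: 37.75
position: [0.6468, 0.065, 0.0585]
ee_rot: [[-0.166, 0.986, -0.002], [0.986, 0.166, 0.001], [0.002, -0.002, -1.0]]
ft_force: [0.6, -2.0, -6.5]
finger_gap: 0.0291
```

Emit:
jog_arm(
  increments=[
    [[0.06,0,0],[0,0,0],-1],
    [[0.12,0,0],[0,0,0],-1],
    [[0.18,0,0],[0,0,0],-1],
    [[0.22,0,0],[0,0,0],-1],
    [[0.24,0,0],[0,0,0],-1],
  ],
)

```text
time: 38.25
position: [0.6387, 0.1135, 0.0585]
ee_rot: [[-0.167, 0.986, -0.002], [0.986, 0.167, 0.002], [0.002, -0.002, -1.0]]
ft_force: [1.0, -1.4, -6.3]
finger_gap: 0.0292
```

```bash
python3 - <<'E'
from h import *
s=manip.state(); print(W2L(*s['position'][:2]))
plan((*L2W(.0006,-.0682),.0584),yaw=LT+np.pi/2)
c=snap('wrist','w25')
E
```

```text
[ 0.00047836 -0.07565931]
t 38.25 pos [0.6387 0.1135 0.0585] yaw 1.7386 F [ 1.  -1.4 -6.3] gap 0.0292
(np.float64(0.6376274461013447), np.float64(0.12083072489061844), 0.0584) -> [0.037 0.001 0.001] [-0.0002 -0.0003  0.0004] rows 0.1 0.0
```

View pics/w25.png

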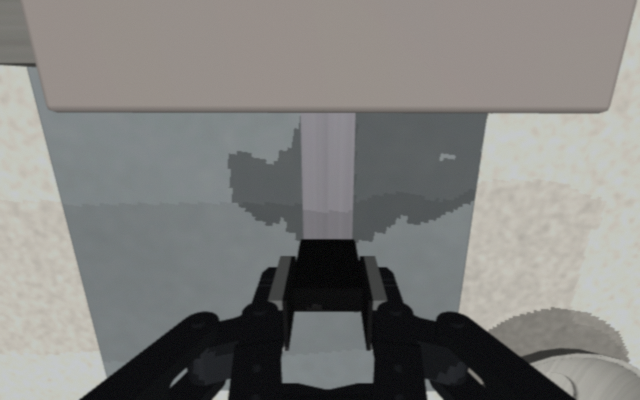

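Emit:
jog_arm(
  increments=[
    [[0.015,0,0],[0,0,0],-1],
    [[0.03,0,0],[0,0,0],-1],
    [[0.04,0,0],[0,0,0],-1],
    [[0.045,0,0],[0,0,0],-1],
    [[0.05,0,0],[0,0,0],-1],
  ],
)

```text
time: 38.8
position: [0.6376, 0.1202, 0.0585]
ee_rot: [[-0.165, 0.986, -0.001], [0.986, 0.165, -0.005], [-0.004, -0.002, -1.0]]
ft_force: [4.0, -14.6, -7.6]
finger_gap: 0.0293
```

```bash
python3 - <<'E'
from h import *
s=manip.state(); print(W2L(*s['position'][:2]),s['ft_force'])
E
```

```text
[ 0.00045713 -0.06878329] [  4.02220797 -14.63133998  -7.56200595]
```

Emit:
jog_arm(
  increments=[
    [[0.01,0,0],[0,0,0],-1],
    [[0.015,0,0],[0,0,0],-1],
    [[0.015,0,0],[0,0,0],-1],
  ],
)

```text
time: 39.1
position: [0.6376, 0.1202, 0.0585]
ee_rot: [[-0.163, 0.987, 0.0], [0.987, 0.163, -0.01], [-0.01, -0.002, -1.0]]
ft_force: [2.3, -11.4, -6.6]
finger_gap: 0.029
```

```bash
python3 - <<'E'
from h import *
s=manip.state(); print(W2L(*s['position'][:2]),s['ft_force'])
E
```

```text
[ 0.00048546 -0.06883809] [  2.29830745 -11.4004138   -6.63802182]
```

The tray is hard against its home stop. Relaxing, releasing and rising.

Emit:
jog_arm(
  increments=[
    [[0,0,0],[0,0,0],-1],
    [[0,0,0],[0,0,0],-0.1],
    [[0,0,0],[0,0,0],0],
    [[0,0,0],[0,0,0],0.05],
    [[0,0,0],[0,0,0],0.05],
  ],
)

```text
time: 39.6
position: [0.638, 0.1205, 0.0592]
ee_rot: [[-0.163, 0.987, 0.001], [0.987, 0.163, -0.01], [-0.01, -0.0, -1.0]]
ft_force: [0.2, -0.1, -0.1]
finger_gap: 0.0447
```

Emit:
jog_arm(
  increments=[
    [[0,0,-0.1],[0,0,0],0.05],
    [[0,0,-0.25],[0,0,0],0.05],
    [[0,0,-0.45],[0,0,0],0.05],
    [[0,0,-0.65],[0,0,0],0.05],
    [[0,0,-0.7],[0,0,0],0.05],
  ],
)

```text
time: 40.1
position: [0.6395, 0.1225, 0.2051]
ee_rot: [[-0.164, 0.986, 0.009], [0.986, 0.164, -0.008], [-0.009, 0.008, -1.0]]
ft_force: [0.3, 0.2, 1.5]
finger_gap: 0.0452
```

```bash
python3 - <<'E'
from h import *
import pickle
plan((.45,.20,.22,LT+np.pi/2+.8),yaw=LT+np.pi/2)
c=snap('wrist','w26'); pickle.dump(c,open('w26.pkl','wb'))
cv2.imwrite('pics/w26z.png',cv2.convertScaleAbs(cv2.resize(c['frame'],(800,500)),alpha=1.5))
E
```

```text
t 40.1 pos [0.6395 0.1225 0.2051] yaw 1.7352 F [0.3 0.2 1.5] gap 0.0452
(0.45, 0.2, 0.22, 2.5362963267948966) -> [ 0.537 -0.871 -0.086] [ 0.0006  0.0019 -0.1275] rows 4.1 5.3
```

View pics/w26z.png

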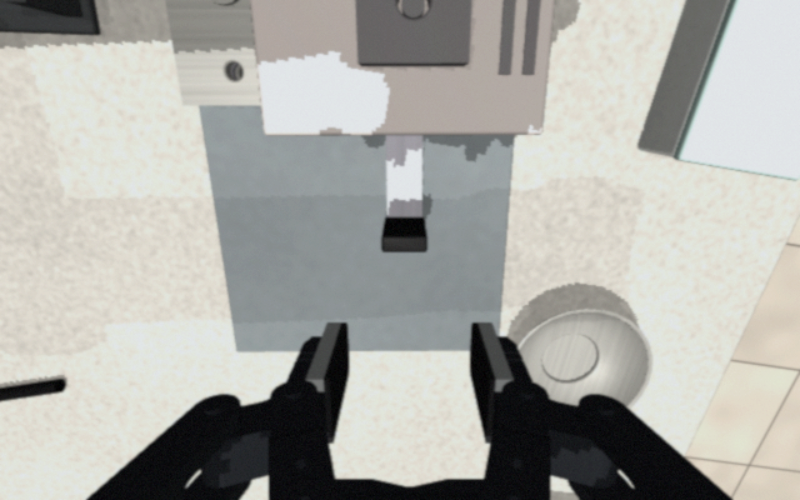

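The tray is home and the handle is back at (405,235), next to the hood. On to the stylus, keeping this yaw.

```bash
python3 - <<'E'
from h import *
plan((.386,.155,.21,LT+np.pi/2))
E
```

```text
t 40.15 pos [0.6395 0.1225 0.2046] yaw 1.7351 F [ 0.4 -0.3  1.1] gap 0.0447
(0.386, 0.155, 0.21, 1.7362963267948965) -> [ 0.367 -1.223 -0.04 ] [ 0.0012  0.0015 -0.0002] rows 5.1 0.1
```

Emit:
jog_arm(
  increments=[
    [[0.2,-0.9,-0.03],[0.0012,0.0015,0],0],
    [[0.3,-1,-0.03],[0.0012,0.0015,0],0],
    [[0.3,-1,-0.03],[0.0012,0.0015,0],0],
    [[0.3,-1,-0.03],[0.0012,0.0015,0],0],
    [[0.3,-1,-0.03],[0.0012,0.0015,0],0],
  ],
)

```text
time: 40.65
position: [0.4273, 0.1489, 0.2078]
ee_rot: [[-0.166, 0.986, -0.003], [0.986, 0.166, -0.0], [0.0, -0.003, -1.0]]
ft_force: [0.1, -0.3, 0.4]
finger_gap: 0.0429
```

```bash
python3 - <<'E'
from h import *
plan((.386,.155,.21,LT+np.pi/2))
E
```

```text
t 40.65 pos [0.4273 0.1489 0.2078] yaw 1.7373 F [ 0.1 -0.3  0.4] gap 0.0429
(0.386, 0.155, 0.21, 1.7362963267948965) -> [ 0.064 -0.198 -0.01 ] [-0.0005 -0.      0.0002] rows 0.8 0.0
```

Emit:
jog_arm(
  increments=[
    [[0.03,-0.1,-0.01],[-0.0005,0,0],0],
    [[0.064,-0.198,-0.01],[-0.0005,0,0],0],
    [[0.064,-0.198,-0.01],[-0.0005,0,0],0],
    [[0.064,-0.198,-0.01],[-0.0005,0,0],0],
  ],
)

```text
time: 41.05
position: [0.3866, 0.1551, 0.2096]
ee_rot: [[-0.166, 0.986, 0.001], [0.986, 0.166, 0.0], [0.0, 0.001, -1.0]]
ft_force: [0.4, -0.1, -0.5]
finger_gap: 0.0427
```

```bash
python3 - <<'E'
from h import *
import pickle
c=snap('wrist','w27'); pickle.dump(c,open('w27.pkl','wb'))
print(proj(c,(.371,.243,.102)),proj(c,(.371,.243,.062)))
cv2.imwrite('pics/w27z.png',cv2.convertScaleAbs(cv2.resize(c['frame'][20:260,180:480],None,fx=2.5,fy=2.5,interpolation=2),alpha=1.9))
E
```

```text
[326.15902332  74.84737395] [326.23313005  76.24134635]
```

View pics/w27z.png

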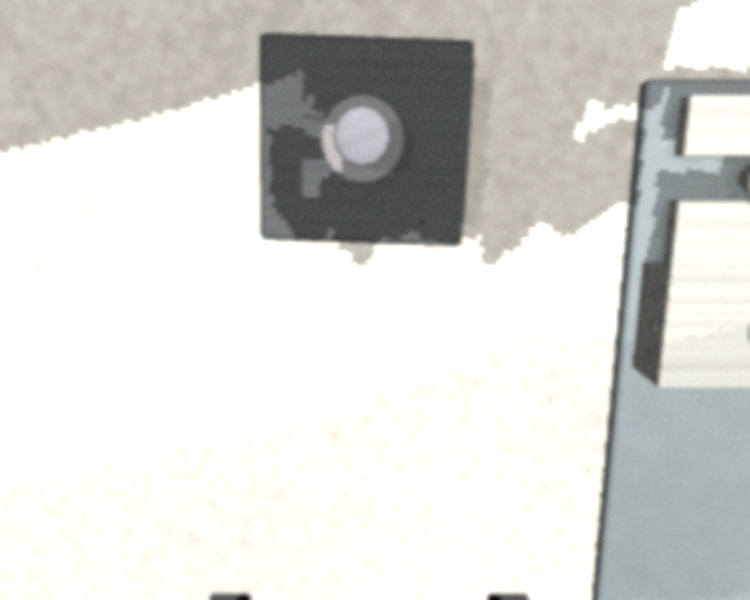

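```bash
python3 - <<'E'
from h import *
import pickle
c=pickle.load(open('w27.pkl','rb'))
im=c['frame'][28:125,275:380].astype(float)
im=np.clip(im*3.5,0,255).astype(np.uint8)
cv2.imwrite('pics/z27.png',cv2.resize(im,None,fx=6,fy=6,interpolation=2))
f=lambda u,v,z: ray(c,u,v,z)[:2].round(4)
print('sty',f(324.4,74.0,.102),f(362/2.5+180,138/2.5+20,.066))
E
```

```text
sty [0.3698 0.2433] [0.3699 0.2435]
```

View pics/z27.png

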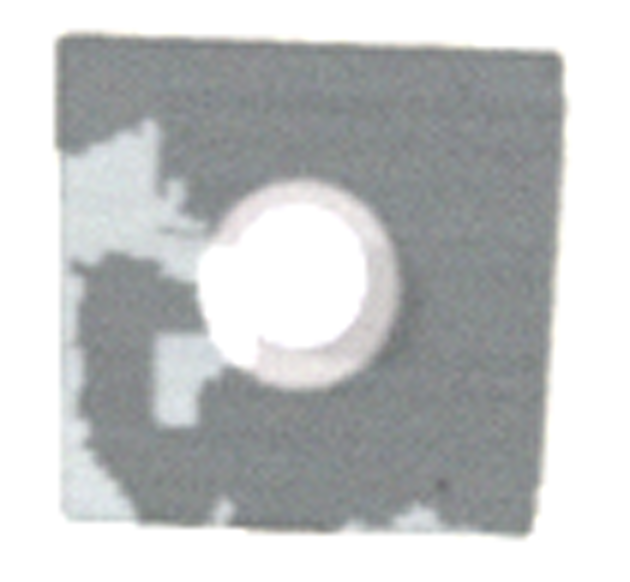

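```bash
python3 - <<'E'
from h import *
plan((.370,.2434,.16,LT+np.pi/2),(.370,.2434,.083,LT+np.pi/2))
E
```

```text
t 41.1 pos [0.3869 0.155  0.2096] yaw 1.7373 F [-0.3 -0.1 -0.1] gap 0.0428
(0.37, 0.2434, 0.16, 1.7362963267948965) -> [ 0.45  -0.01   0.248] [ 0.0001 -0.      0.0002] rows 2.1 0.0
(0.37, 0.2434, 0.083, 1.7362963267948965) -> [ 0.45  -0.011  0.633] [ 0.0001 -0.      0.0002] rows 3.1 0.0
```

Emit:
jog_arm(
  increments=[
    [[0.2,-0.01,0.05],[0,0,0],-0.1],
    [[0.4,-0.01,0.15],[0,0,0],-0.1],
    [[0.45,-0.01,0.3],[0,0,0],-0.1],
    [[0.45,-0.01,0.35],[0,0,0],-0.1],
    [[0.45,-0.01,0.35],[0,0,0],-0.1],
  ],
)

```text
time: 41.6
position: [0.3697, 0.2426, 0.1378]
ee_rot: [[-0.166, 0.986, -0.003], [0.986, 0.166, -0.003], [-0.002, -0.003, -1.0]]
ft_force: [0.7, -0.4, -0.1]
finger_gap: 0.0385
```

```bash
python3 - <<'E'
from h import *
plan((.370,.2434,.083,LT+np.pi/2))
c=snap('wrist','w28')
E
```

```text
t 41.6 pos [0.3697 0.2426 0.1378] yaw 1.7373 F [ 0.7 -0.4 -0.1] gap 0.0385
(0.37, 0.2434, 0.083, 1.7362963267948965) -> [0.004 0.003 0.274] [-0.0005  0.0003  0.0002] rows 1.1 0.0
```

View pics/w28.png

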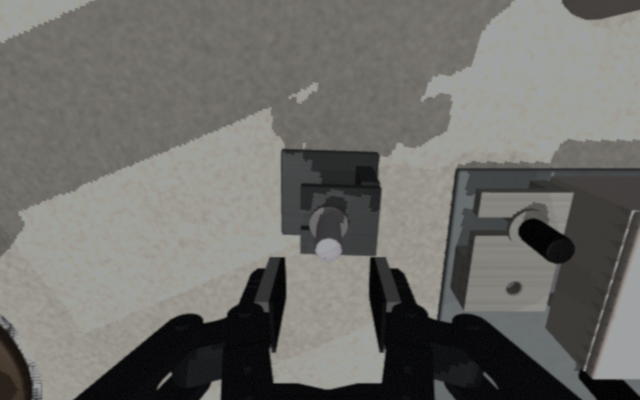

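The stylus (328,240) is centred between the pads. Descending to grip.

Emit:
jog_arm(
  increments=[
    [[0.004,0.003,0.09],[-0.0005,0.0003,0],-0.1],
    [[0.004,0.003,0.18],[-0.0005,0.0003,0],-0.1],
    [[0.004,0.003,0.25],[-0.0005,0.0003,0],-0.1],
    [[0.004,0.003,0.274],[-0.0005,0.0003,0],-0.1],
    [[0.004,0.003,0.274],[-0.0005,0.0003,0],-0.1],
  ],
)

```text
time: 42.15
position: [0.3714, 0.243, 0.0851]
ee_rot: [[-0.164, 0.987, 0.002], [0.987, 0.164, 0.001], [0.001, 0.003, -1.0]]
ft_force: [0.7, 0.3, 0.8]
finger_gap: 0.0384
```

```bash
python3 - <<'E'
from h import *
plan((.370,.2434,.083,LT+np.pi/2))
E
```

```text
t 42.15 pos [0.3714 0.243  0.0851] yaw 1.7352 F [0.7 0.3 0.8] gap 0.0384
(0.37, 0.2434, 0.083, 1.7362963267948965) -> [ 0.003 -0.006  0.01 ] [ 0.0004 -0.0001 -0.0002] rows 0.0 0.0
```

Emit:
jog_arm(
  increments=[
    [[0.003,-0.006,0.008],[0.0004,0,0],-0.1],
    [[0.003,-0.006,0.008],[0.0004,0,0],-0.1],
    [[0.003,-0.006,0.008],[0.0004,0,0],-0.1],
  ],
)

```text
time: 42.45
position: [0.3705, 0.2436, 0.0842]
ee_rot: [[-0.163, 0.987, 0.001], [0.987, 0.163, 0.002], [0.001, 0.001, -1.0]]
ft_force: [0.0, -0.5, 0.7]
finger_gap: 0.0384
```

Emit:
jog_arm(
  increments=[
    [[0,0,0],[0,0,0],-1],
    [[0,0,0],[0,0,0],-1],
    [[0,0,0],[0,0,0],-1],
    [[0,0,0],[0,0,0],-1],
    [[0,0,0],[0,0,0],-1],
  ],
)

```text
time: 42.95
position: [0.3708, 0.2438, 0.0847]
ee_rot: [[-0.164, 0.987, 0.002], [0.987, 0.164, 0.002], [0.002, 0.002, -1.0]]
ft_force: [-0.1, -0.9, 5.0]
finger_gap: 0.0139
```

```bash
python3 - <<'E'
from h import *
plan((.370,.2434,.083,LT+np.pi/2))
c=snap('wrist','w29')
cv2.imwrite('pics/w29z.png',cv2.convertScaleAbs(cv2.resize(c['frame'][120:360,180:480],None,fx=2.5,fy=2.5,interpolation=2),alpha=2))
E
```

```text
t 42.95 pos [0.3708 0.2438 0.0847] yaw 1.7352 F [-0.1 -0.9  5. ] gap 0.0139
(0.37, 0.2434, 0.083, 1.7362963267948965) -> [-0.002 -0.004  0.008] [ 0.0003 -0.0003 -0.0002] rows 0.0 0.0
```

View pics/w29z.png

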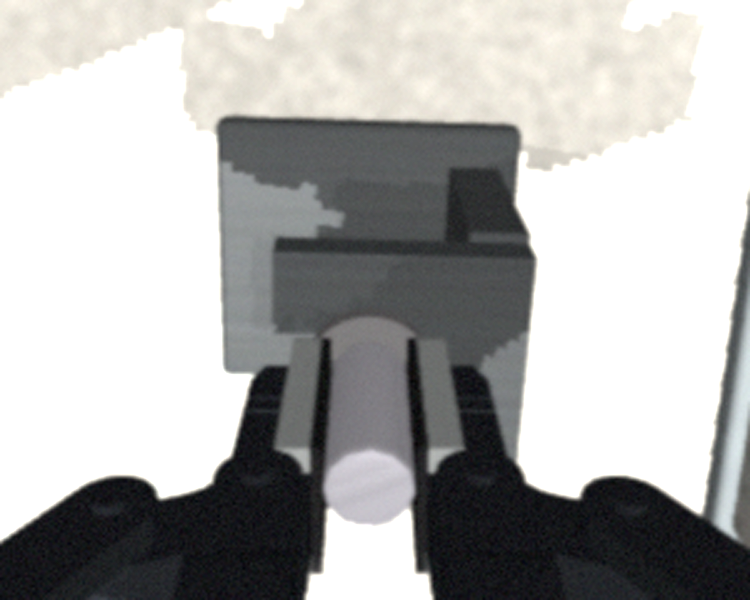

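Emit:
jog_arm(
  increments=[
    [[0,0,-0.04],[0,0,0],-1],
    [[0,0,-0.1],[0,0,0],-1],
    [[0,0,-0.18],[0,0,0],-1],
    [[0,0,-0.26],[0,0,0],-1],
    [[0,0,-0.34],[0,0,0],-1],
  ],
)

```text
time: 43.5
position: [0.3706, 0.2437, 0.154]
ee_rot: [[-0.164, 0.987, 0.002], [0.987, 0.164, 0.002], [0.002, 0.002, -1.0]]
ft_force: [0.4, 0.6, -1.2]
finger_gap: 0.0135
```

```bash
python3 - <<'E'
from h import *
import pickle
plan((.370,.2434,.22,LT+np.pi/2))
c=snap('wrist','w30'); pickle.dump(c,open('w30.pkl','wb'))
cv2.imwrite('pics/w30z.png',cv2.convertScaleAbs(cv2.resize(c['frame'][100:340,180:480],None,fx=2.5,fy=2.5,interpolation=2),alpha=2))
E
```

```text
t 43.5 pos [0.3706 0.2437 0.154 ] yaw 1.7352 F [ 0.4  0.6 -1.2] gap 0.0135
(0.37, 0.2434, 0.22, 1.7362963267948965) -> [-0.    -0.002 -0.33 ] [ 0.0004 -0.0003 -0.0002] rows 1.3 0.0
```

View pics/w30z.png

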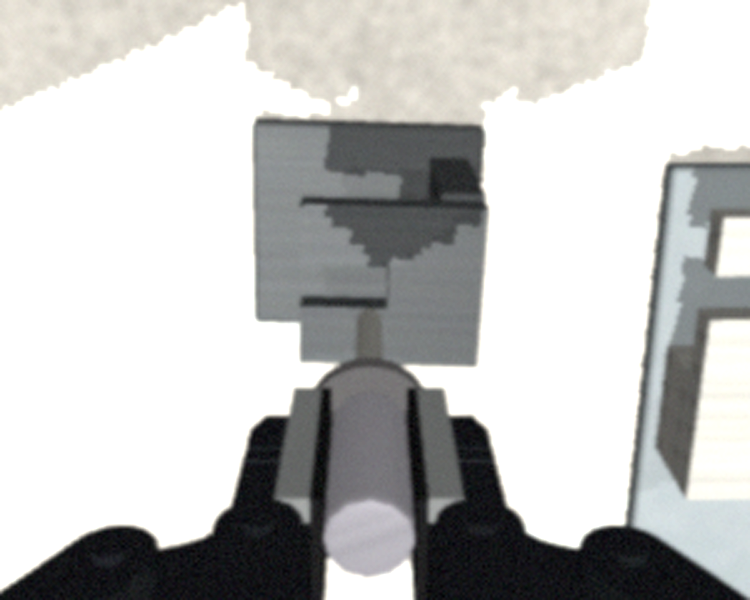

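```bash
python3 - <<'E'
from h import *
import pickle
c=pickle.load(open('w30.pkl','rb'))
f=lambda x,y,z: ray(c,(x+.5)/2.5-.5+180,(y+.5)/2.5-.5+100,z)[:2]
print('mouth',f(302,266,.062),f(302,297,.062),'end',f(387,266,.062),f(387,297,.062))
n=f(387,266,.062)*.5+f(387,297,.062)*.5; m=f(302,266,.062)*.5+f(302,297,.062)*.5
print('notch pt',n+(m-n)*6/24, np.linalg.norm(m-n), np.linalg.norm(f(387,266,.062)-f(387,297,.062)))
im=np.clip(c['frame'][170:250,290:390].astype(float)*3,0,255).astype(np.uint8)
cv2.imwrite('pics/z30.png',cv2.resize(im,None,fx=7,fy=7,interpolation=2))
E
```

```text
mouth [0.35174781 0.24629546] [0.35299055 0.23737052] end [0.37447834 0.2500114 ] [0.37600097 0.2411296 ]
notch pt [0.36952204 0.24463613] 0.02317386376927101 0.00901136914603737
```

View pics/z30.png

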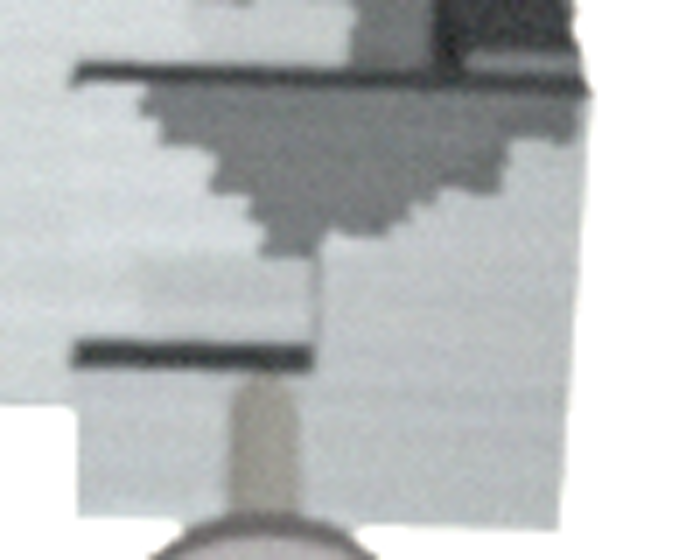

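```bash
python3 - <<'E'
from h import *
import pickle
c=pickle.load(open('w30.pkl','rb'))
f=lambda x,y,z: ray(c,(x+.5)/7-.5+290,(y+.5)/7-.5+170,z)[:2]
e=f(315,310,.062);m=f(75,308,.062);print(e,m,np.linalg.norm(e-m),'notch',e+(m-e)*.25)
print(np.linalg.norm(f(315,250,.062)-f(315,370,.062)))
print('tip',f(262,372,.154-.0727))
for y in (.0600,.0610): print('btn',L2W(.0065,y))
b=L2W(.006,.0605)
plan((*(b*.5+np.array([.37,.2434])*.5),.22),(*b,.20),yaw=LT+np.pi/2)
E
```

```text
[0.37547463 0.24448849] [0.35234868 0.24092045] 0.023399582242480222 notch [0.36969314 0.24359648]
0.012496887160557095
tip [0.37011844 0.24493218]
btn [0.62232645 0.24825101]
btn [0.62216171 0.24923735]
t 43.55 pos [0.3717 0.2444 0.1566] yaw 1.7351 F [1.  0.2 2.8] gap 0.0136
(np.float64(0.49587545634926006), np.float64(0.24603090376177816), 0.22) -> [-0.092  0.616 -0.314] [ 0.0009 -0.0005 -0.0002] rows 2.8 0.0
(np.float64(0.6217509126985201), np.float64(0.24866180752355632), 0.2) -> [-0.183  1.238 -0.211] [ 0.0009 -0.0005 -0.0002] rows 5.1 0.0
```

Emit:
jog_arm(
  increments=[
    [[-0.05,0.2,-0.314],[0.0009,-0.0005,0],-1],
    [[-0.09,0.45,-0.314],[0.0009,-0.0005,0],-1],
    [[-0.092,0.616,-0.314],[0.0009,-0.0005,0],-1],
    [[-0.12,0.8,-0.314],[0.0009,-0.0005,0],-1],
    [[-0.14,0.9,-0.314],[0.0009,-0.0005,0],-1],
  ],
)

```text
time: 44.05
position: [0.5565, 0.2459, 0.2198]
ee_rot: [[-0.163, 0.987, 0.001], [0.987, 0.163, 0.0], [0.0, 0.001, -1.0]]
ft_force: [0.8, 1.0, -1.1]
finger_gap: 0.0139
```

```bash
python3 - <<'E'
from h import *
plan((.6222,.2485,.205),yaw=LT+np.pi/2)
E
```

```text
t 44.05 pos [0.5565 0.2459 0.2198] yaw 1.7341 F [ 0.8  1.  -1.1] gap 0.0139
(0.6222, 0.2485, 0.205) -> [-0.041  0.326  0.074] [ 0.0001 -0.     -0.0003] rows 1.3 0.0
```

Emit:
jog_arm(
  increments=[
    [[-0.02,0.15,0.03],[0,0,0],-1],
    [[-0.04,0.3,0.07],[0,0,0],-1],
    [[-0.041,0.326,0.074],[0,0,0],-1],
    [[-0.041,0.326,0.074],[0,0,0],-1],
    [[-0.041,0.326,0.074],[0,0,0],-1],
  ],
)

```text
time: 44.55
position: [0.6215, 0.2484, 0.2053]
ee_rot: [[-0.163, 0.987, 0.0], [0.987, 0.163, 0.0], [0.0, 0.0, -1.0]]
ft_force: [-0.9, -0.4, 0.0]
finger_gap: 0.0137
```

```bash
python3 - <<'E'
from h import *
import pickle
plan((.6222,.2485,.19),yaw=LT+np.pi/2)
c=snap('wrist','w31'); pickle.dump(c,open('w31.pkl','wb'))
p=manip.state()['position']
print('mouth pred',proj(c,(.6222,.2484,.113)),'tip pred',proj(c,(p[0],p[1],p[2]-.0727)))
cv2.imwrite('pics/w31z.png',cv2.convertScaleAbs(cv2.resize(c['frame'][100:340,180:480],None,fx=2.5,fy=2.5,interpolation=2),alpha=2))
E
```

```text
t 44.55 pos [0.6215 0.2484 0.2053] yaw 1.7342 F [-0.9 -0.4  0. ] gap 0.0137
(0.6222, 0.2485, 0.19) -> [-0.     0.003  0.076] [ 0.     -0.     -0.0003] rows 0.3 0.0
mouth pred [328.61155628 213.67536477] tip pred [327.50837173 224.54846395]
```

View pics/w31z.png

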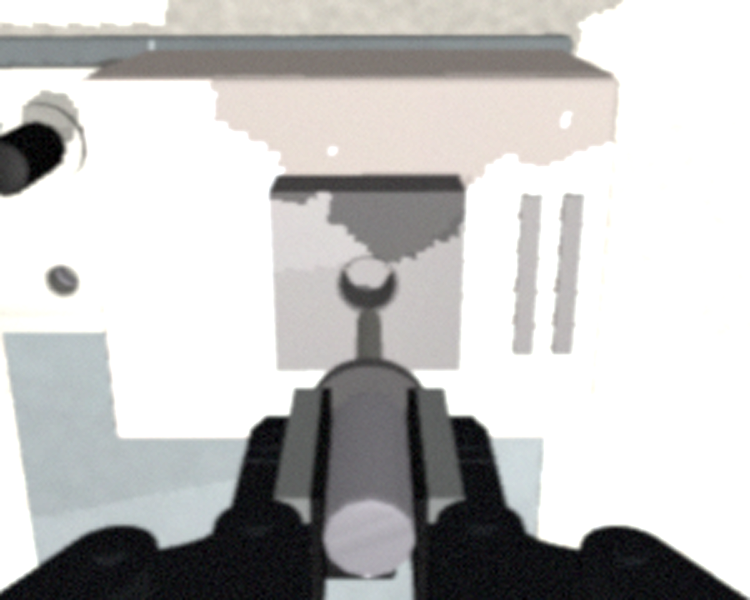

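```bash
python3 - <<'E'
from h import *
import pickle
c=pickle.load(open('w31.pkl','rb'))
f=lambda x,y,z: ray(c,(x+.5)/2.5-.5+180,(y+.5)/2.5-.5+100,z)[:2]
print('mouth',f(368,283,.113),'tip',f(370,312,.1326), 'circle w/h mm',np.linalg.norm(f(340,283,.113)-f(397,283,.113))*1e3)
plan((.6215,.2487,.19),(.6215,.2487,.172),yaw=LT+np.pi/2)
E
```

```text
mouth [0.62095429 0.24876965] tip [0.6215285  0.24839427] circle w/h mm 15.57178945533124
t 44.6 pos [0.6214 0.2485 0.2057] yaw 1.7345 F [ 0.8 -0.5 -0.5] gap 0.0139
(0.6215, 0.2487, 0.19) -> [0.001 0.001 0.079] [ 0.0001 -0.0001 -0.0003] rows 0.3 0.0
(0.6215, 0.2487, 0.172) -> [0.001 0.001 0.169] [ 0.0001 -0.0001 -0.0003] rows 0.7 0.0
```

Emit:
jog_arm(
  increments=[
    [[0.0,0.001,0.04],[0,0,0],-1],
    [[0.0,0.001,0.08],[0,0,0],-1],
    [[0.0,0.001,0.115],[0,0,0],-1],
    [[0.0,0.001,0.135],[0,0,0],-1],
    [[0.0,0.001,0.135],[0,0,0],-1],
  ],
  grip_force=60,
)

```text
time: 45.1
position: [0.621, 0.2484, 0.1777]
ee_rot: [[-0.163, 0.987, -0.001], [0.987, 0.163, -0.0], [0.0, -0.001, -1.0]]
ft_force: [0.6, 0.4, 0.0]
finger_gap: 0.0135
```

```bash
python3 - <<'E'
from h import *
plan((.6213,.2487,.171),yaw=LT+np.pi/2)
c=snap('wrist','w32')
cv2.imwrite('pics/w32z.png',cv2.convertScaleAbs(cv2.resize(c['frame'][100:340,180:480],None,fx=2.5,fy=2.5,interpolation=2),alpha=2))
E
```

```text
t 45.1 pos [0.621  0.2484 0.1777] yaw 1.7345 F [0.6 0.4 0. ] gap 0.0135
(0.6213, 0.2487, 0.171) -> [0.001 0.002 0.033] [-0.0001 -0.     -0.0003] rows 0.1 0.0
```

View pics/w32z.png

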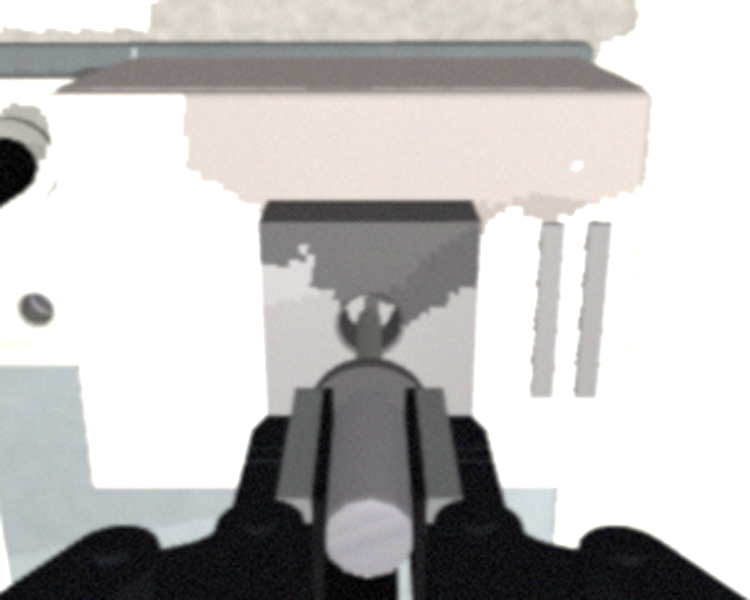

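Tip is inside the recess (369,315) and force is zero. Pressing.

Emit:
jog_arm(
  increments=[
    [[0.0,0.001,0.012],[0,0,0],-1],
    [[0.0,0.001,0.022],[0,0,0],-1],
    [[0.0,0.001,0.032],[0,0,0],-1],
    [[0.0,0.001,0.036],[0,0,0],-1],
    [[0.0,0.001,0.04],[0,0,0],-1],
  ],
)

```text
time: 45.65
position: [0.6218, 0.2486, 0.1709]
ee_rot: [[-0.163, 0.987, 0.001], [0.987, 0.163, 0.001], [0.0, 0.001, -1.0]]
ft_force: [0.2, -0.4, 4.8]
finger_gap: 0.0135
```

Emit:
jog_arm(
  increments=[
    [[0,0,0.004],[0,0,0],-1],
    [[0,0,0.006],[0,0,0],-1],
    [[0,0,0.008],[0,0,0],-1],
  ],
)

```text
time: 45.95
position: [0.6219, 0.2487, 0.1704]
ee_rot: [[-0.163, 0.987, 0.002], [0.987, 0.163, 0.001], [0.001, 0.002, -1.0]]
ft_force: [-1.0, -0.8, 9.8]
finger_gap: 0.0131
```

Fully pressed: 4.8 N at the predicted depth, then 9.8 N at the bottom stop. Withdrawing.

Emit:
jog_arm(
  increments=[
    [[0,0,-0.05],[0,0,0],-1],
    [[0,0,-0.11],[0,0,0],-1],
    [[0,0,-0.18],[0,0,0],-1],
    [[0,0,-0.24],[0,0,0],-1],
    [[0,0,-0.24],[0,0,0],-1],
  ],
)

```text
time: 46.45
position: [0.6225, 0.2489, 0.2207]
ee_rot: [[-0.163, 0.987, 0.005], [0.987, 0.163, 0.002], [0.001, 0.005, -1.0]]
ft_force: [-0.2, -0.0, -0.9]
finger_gap: 0.0134
```

```bash
python3 - <<'E'
from h import *
plan((.50,.246,.22),(.3703,.2437,.20),yaw=LT+np.pi/2)
E
```

```text
t 46.45 pos [0.6225 0.2489 0.2207] yaw 1.7345 F [-0.2 -0.  -0.9] gap 0.0134
(0.5, 0.246, 0.22) -> [ 0.086 -0.607  0.001] [ 0.0009 -0.0002 -0.0003] rows 2.5 0.0
(0.3703, 0.2437, 0.2) -> [ 0.18  -1.249  0.097] [ 0.0009 -0.0002 -0.0003] rows 5.1 0.0
```

Emit:
jog_arm(
  increments=[
    [[0.05,-0.25,0],[0.0009,0,0],-1],
    [[0.07,-0.5,0],[0.0009,0,0],-1],
    [[0.1,-0.75,0],[0.0009,0,0],-1],
    [[0.14,-0.95,0],[0.0009,0,0],-1],
    [[0.14,-0.98,0],[0.0009,0,0],-1],
  ],
)

```text
time: 46.95
position: [0.4205, 0.2441, 0.2199]
ee_rot: [[-0.165, 0.986, -0.002], [0.986, 0.165, 0.001], [0.001, -0.002, -1.0]]
ft_force: [0.9, -0.5, 0.7]
finger_gap: 0.0135
```

```bash
python3 - <<'E'
from h import *
plan((.3703,.2437,.16),yaw=LT+np.pi/2)
E
```

```text
t 46.95 pos [0.4205 0.2441 0.2199] yaw 1.7367 F [ 0.9 -0.5  0.7] gap 0.0135
(0.3703, 0.2437, 0.16) -> [ 0.039 -0.247  0.3  ] [-0.0003 -0.0002  0.0001] rows 1.6 0.0
```

Emit:
jog_arm(
  increments=[
    [[0.02,-0.13,0.05],[-0.0003,0,0],-1],
    [[0.039,-0.247,0.12],[-0.0003,0,0],-1],
    [[0.039,-0.247,0.22],[-0.0003,0,0],-1],
    [[0.039,-0.247,0.3],[-0.0003,0,0],-1],
    [[0.039,-0.247,0.3],[-0.0003,0,0],-1],
  ],
)

```text
time: 47.45
position: [0.3696, 0.243, 0.1579]
ee_rot: [[-0.165, 0.986, -0.003], [0.986, 0.165, -0.001], [-0.0, -0.003, -1.0]]
ft_force: [-0.2, 0.4, -0.8]
finger_gap: 0.0137
```

```bash
python3 - <<'E'
from h import *
import pickle
plan((.3703,.2437,.147),yaw=LT+np.pi/2)
c=snap('wrist','w33'); pickle.dump(c,open('w33.pkl','wb'))
cv2.imwrite('pics/w33z.png',cv2.convertScaleAbs(cv2.resize(c['frame'][100:340,180:480],None,fx=2.5,fy=2.5,interpolation=2),alpha=2))
E
```

```text
t 47.45 pos [0.3696 0.243  0.1579] yaw 1.7368 F [-0.2  0.4 -0.8] gap 0.0137
(0.3703, 0.2437, 0.147) -> [0.003 0.004 0.054] [-0.0005  0.      0.0001] rows 0.2 0.0
```

View pics/w33z.png

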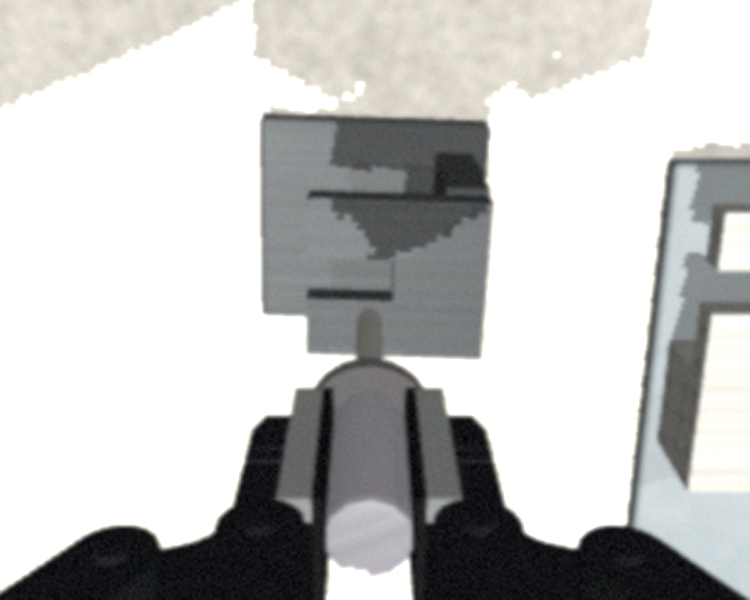

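Emit:
jog_arm(
  increments=[
    [[0.003,0.004,0.02],[-0.0005,0,0],-1],
    [[0.003,0.004,0.04],[-0.0005,0,0],-1],
    [[0.003,0.004,0.054],[-0.0005,0,0],-1],
    [[0.003,0.004,0.054],[-0.0005,0,0],-1],
  ],
)

```text
time: 47.9
position: [0.3708, 0.244, 0.1482]
ee_rot: [[-0.165, 0.986, 0.001], [0.986, 0.165, 0.001], [0.0, 0.001, -1.0]]
ft_force: [-0.4, 0.2, -0.3]
finger_gap: 0.0127
```

```bash
python3 - <<'E'
from h import *
plan((.3704,.2437,.12),(.3704,.2437,.086),yaw=LT+np.pi/2)
E
```

```text
t 47.9 pos [0.3708 0.244  0.1482] yaw 1.7364 F [-0.4  0.2 -0.3] gap 0.0127
(0.3704, 0.2437, 0.12) -> [-0.001 -0.002  0.141] [ 0.0002 -0.0001  0.    ] rows 0.6 0.0
(0.3704, 0.2437, 0.086) -> [-0.001 -0.003  0.311] [ 0.0002 -0.0001  0.    ] rows 1.2 0.0
```

Emit:
jog_arm(
  increments=[
    [[-0.001,-0.002,0.04],[0.0002,0,0],-1],
    [[-0.001,-0.002,0.08],[0.0002,0,0],-1],
    [[-0.001,-0.002,0.12],[0.0002,0,0],-1],
    [[-0.001,-0.002,0.14],[0.0002,0,0],-1],
    [[-0.001,-0.002,0.14],[0.0002,0,0],-1],
  ],
)

```text
time: 48.4
position: [0.37, 0.2434, 0.1192]
ee_rot: [[-0.165, 0.986, -0.002], [0.986, 0.165, -0.001], [-0.0, -0.002, -1.0]]
ft_force: [-0.5, -0.2, -0.4]
finger_gap: 0.0132
```

```bash
python3 - <<'E'
from h import *
plan((.3704,.2437,.086),yaw=LT+np.pi/2)
c=snap('wrist','w34')
cv2.imwrite('pics/w34z.png',cv2.convertScaleAbs(cv2.resize(c['frame'][100:340,180:480],None,fx=2.5,fy=2.5,interpolation=2),alpha=2.5))
E
```

```text
t 48.4 pos [0.37   0.2434 0.1192] yaw 1.7365 F [-0.5 -0.2 -0.4] gap 0.0132
(0.3704, 0.2437, 0.086) -> [0.001 0.002 0.166] [-0.0003  0.      0.    ] rows 0.7 0.0
```

View pics/w34z.png

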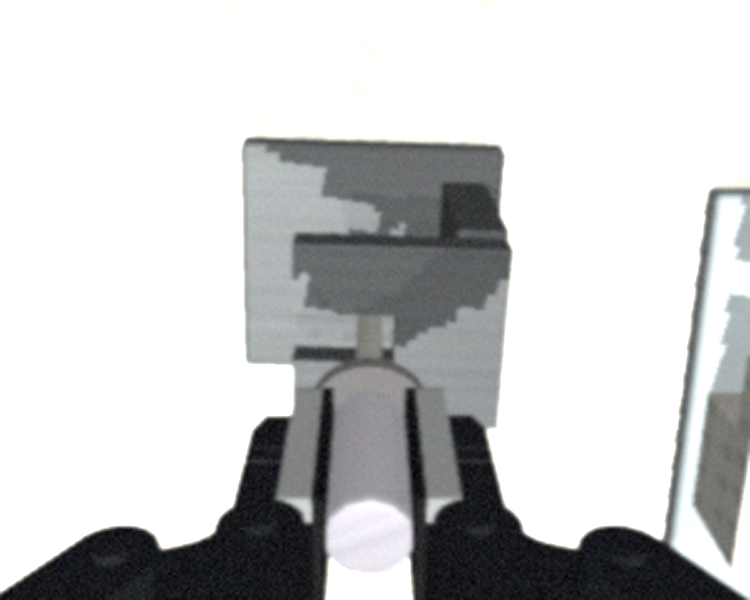

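The rod is in the slot with zero side force. Lowering until the collar touches.

Emit:
jog_arm(
  increments=[
    [[0.001,0.001,0.05],[-0.0003,0,0],-1],
    [[0.001,0.001,0.1],[-0.0003,0,0],-1],
    [[0.001,0.001,0.14],[-0.0003,0,0],-1],
    [[0.001,0.001,0.166],[-0.0003,0,0],-1],
    [[0.001,0.001,0.166],[-0.0003,0,0],-1],
  ],
)

```text
time: 48.95
position: [0.3699, 0.2435, 0.0855]
ee_rot: [[-0.165, 0.986, -0.0], [0.986, 0.165, -0.001], [-0.001, -0.001, -1.0]]
ft_force: [0.8, 0.3, -0.7]
finger_gap: 0.0132
```

```bash
python3 - <<'E'
from h import *
plan((.3704,.2437,.0847),yaw=LT+np.pi/2)
E
```

```text
t 48.95 pos [0.3699 0.2435 0.0855] yaw 1.7365 F [ 0.8  0.3 -0.7] gap 0.0132
(0.3704, 0.2437, 0.0847) -> [0.001 0.003 0.004] [-0.0001  0.0001  0.    ] rows 0.0 0.0
```

Emit:
jog_arm(
  increments=[
    [[0,0.001,0.003],[0,0,0],-1],
    [[0,0.001,0.006],[0,0,0],-1],
    [[0,0.001,0.006],[0,0,0],-1],
  ],
)

```text
time: 49.25
position: [0.3702, 0.2436, 0.0847]
ee_rot: [[-0.165, 0.986, 0.0], [0.986, 0.165, -0.0], [-0.0, -0.0, -1.0]]
ft_force: [-1.0, -0.3, 1.2]
finger_gap: 0.013
```

Emit:
jog_arm(
  increments=[
    [[0,0,0],[0,0,0],-0.5],
    [[0,0,0],[0,0,0],-0.3],
    [[0,0,0],[0,0,0],-0.1],
    [[0,0,0],[0,0,0],-0.1],
    [[0,0,0],[0,0,0],-0.1],
  ],
)

```text
time: 49.75
position: [0.3703, 0.2436, 0.0847]
ee_rot: [[-0.165, 0.986, 0.0], [0.986, 0.165, -0.0], [-0.0, 0.0, -1.0]]
ft_force: [0.5, 0.3, 0.4]
finger_gap: 0.0386
```

```bash
python3 - <<'E'
from h import *
plan((.3704,.2437,.12),yaw=LT+np.pi/2)
c=snap('wrist','w35')
cv2.imwrite('pics/w35z.png',cv2.convertScaleAbs(cv2.resize(c['frame'][100:340,180:480],None,fx=2.5,fy=2.5,interpolation=2),alpha=2.5))
E
```

```text
t 49.75 pos [0.3703 0.2436 0.0847] yaw 1.7364 F [0.5 0.3 0.4] gap 0.0386
(0.3704, 0.2437, 0.12) -> [ 0.     0.001 -0.176] [0.     0.0001 0.    ] rows 0.7 0.0
```

View pics/w35z.png

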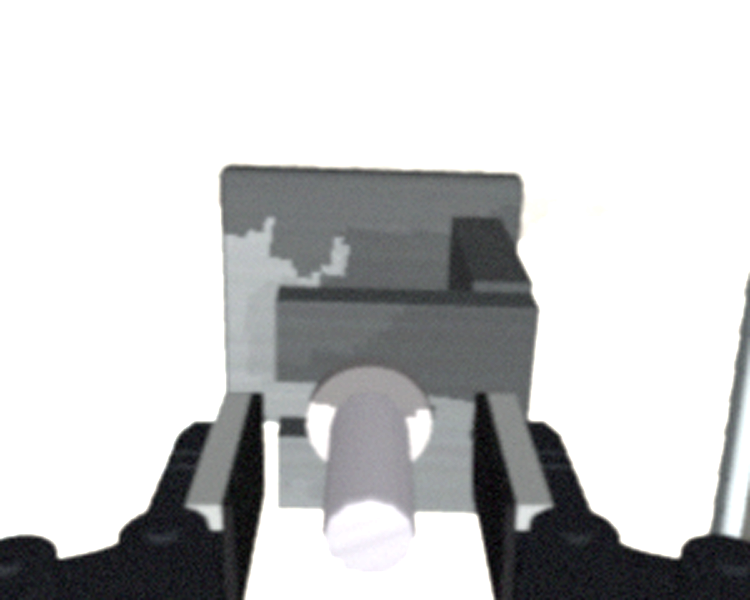

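The stylus hangs upright with its collar on the plate. Rising straight up and backing off for the final check.

Emit:
jog_arm(
  increments=[
    [[0,0,-0.08],[0,0,0],-0.1],
    [[0,0,-0.2],[0,0,0],-0.1],
    [[0,0,-0.4],[0,0,0],-0.1],
    [[0,0,-0.6],[0,0,0],-0.1],
    [[0,0,-0.65],[0,0,0],-0.1],
  ],
)

```text
time: 50.3
position: [0.3717, 0.2446, 0.219]
ee_rot: [[-0.165, 0.986, 0.005], [0.986, 0.165, 0.003], [0.002, 0.006, -1.0]]
ft_force: [1.3, 0.5, 0.1]
finger_gap: 0.0383
```

Emit:
jog_arm(
  increments=[
    [[-0.4,-0.1,0],[0,0,0],0],
    [[-0.8,-0.1,0],[0,0,0],0],
    [[-1,-0.1,0],[0,0,0],0],
    [[-1,-0.1,0],[0,0,0],0],
    [[-1,-0.1,0],[0,0,0],0],
  ],
)

```text
time: 50.8
position: [0.385, 0.039, 0.2181]
ee_rot: [[-0.156, 0.988, 0.005], [0.988, 0.156, 0.001], [0.001, 0.006, -1.0]]
ft_force: [0.0, -0.5, 0.5]
finger_gap: 0.0429
```

Emit:
jog_arm(
  increments=[
    [[-0.4,-0.1,0],[0,0,0],0],
    [[-0.8,-0.1,0],[0,0,0],0],
    [[-1,-0.1,0],[0,0,0],0],
    [[-1,-0.1,0],[0,0,0],0],
    [[-1,-0.1,0],[0,0,0],0],
  ],
)

```text
time: 51.3
position: [0.3966, -0.1654, 0.217]
ee_rot: [[-0.151, 0.989, 0.005], [0.989, 0.151, 0.001], [-0.0, 0.005, -1.0]]
ft_force: [0.6, 0.4, -0.9]
finger_gap: 0.0421
```

```bash
python3 - <<'E'
from h import *
import pickle
plan((.3704,.0,.2),yaw=LT+np.pi/2)
c=snap('top','t40'); pickle.dump(c,open('t40.pkl','wb'))
cv2.imwrite('pics/t40z.png',cv2.convertScaleAbs(cv2.resize(c['frame'][120:280,170:360],None,fx=4,fy=3.7,interpolation=2),alpha=1.5))
c=snap('scene','s40')
cv2.imwrite('pics/s40z.png',cv2.convertScaleAbs(cv2.resize(c['frame'][150:340,240:500],None,fx=3,fy=3,interpolation=2),alpha=1.5))
E
```

```text
t 51.3 pos [ 0.3966 -0.1654  0.217 ] yaw 1.7219 F [ 0.6  0.4 -0.9] gap 0.0421
(0.3704, 0.0, 0.2) -> [ 0.837 -0.006  0.085] [ 0.0008  0.     -0.0023] rows 3.4 0.1
```

View pics/t40z.png

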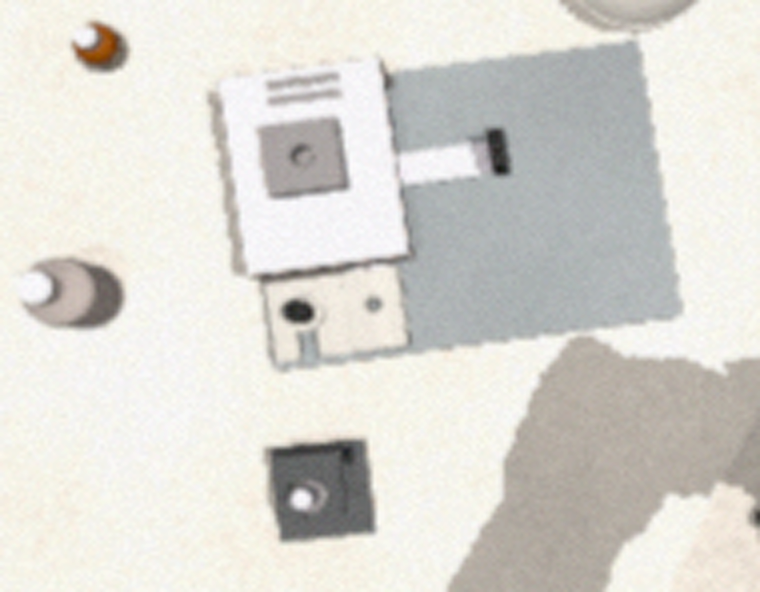

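View pics/s40z.png

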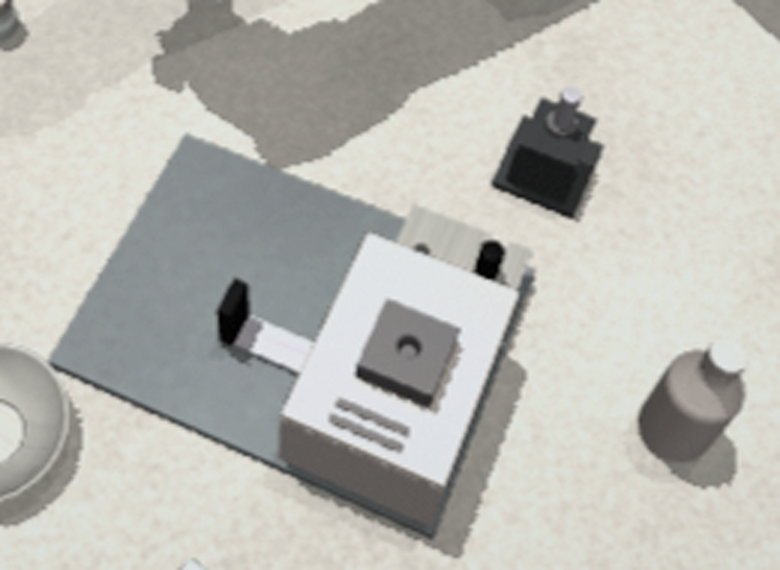

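View pics/t40.png

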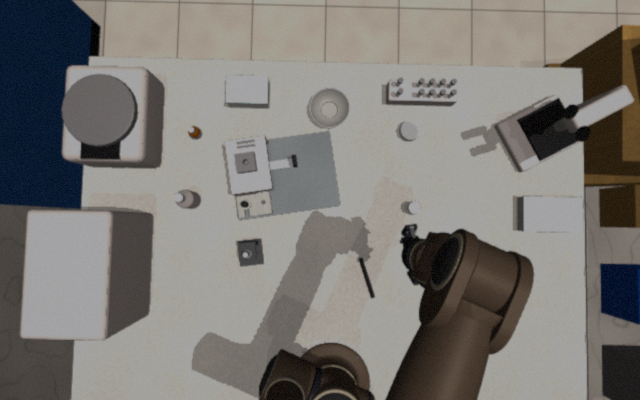

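```bash
python3 - <<'E'
import cv2,numpy as np
for n in ('top0','t40'):
    g=cv2.cvtColor(cv2.imread(f'pics/{n}.png'),cv2.COLOR_BGR2GRAY)[150:175,285:305].astype(float)
    w=np.clip(70-g,0,None); y,x=np.mgrid[:25,:20]; print(n,(w*x).sum()/w.sum()+285,(w*y).sum()/w.sum()+150)
for n in ('scene0','s40'):
    g=cv2.cvtColor(cv2.imread(f'pics/{n}.png'),cv2.COLOR_BGR2GRAY)[240:270,308:328].astype(float)
    w=np.clip(50-g,0,None); y,x=np.mgrid[:30,:20]; print(n,(w*x).sum()/w.sum()+308,(w*y).sum()/w.sum()+240)
E
```

```text
top0 293.859681372549 160.7046568627451
t40 294.0175824175824 160.66227106227106
scene0 317.44252590034534 254.4252590034534
s40 317.2858341725411 254.37311178247734
```

```bash
python3 -c "
from h import *
print(manip.job_done())"
```

```text
the job is handed in; nothing more can be done
None
```

The loader sequence is finished and handed in at about 51 s of the 200 s allowed; no verdict came back.

- **Pin:** I drew it straight up out of the bore and lowered it into the clevis notch. The last pictures show it standing there with its collar on the plate.
- **Tray and cartridges:** I pulled the tray to its stop (about 112 mm) and stood the three cartridges present upright in separate pockets. The camera views showed no fourth one. I then pushed the tray back until it stopped moving, at about 15 N.
- **Button:** I pressed it with the stylus; the force read 4.8 N at the expected depth, then 9.8 N at the bottom, so it was fully down. I had no direct reading of the button joint.
- **Stylus:** It hangs upright in its stand slot.
- **Last checks:** The white bottle stands upright where it was, and the arm is clear of everything.
- **Small disagreement:** The handle's image position after closing differs from the start by about 0.16 pixel in both the top and scene views. That could mean the tray sits about 0.4 mm short of its starting position. It is at the level of image noise, and the tray was hard against its stop, so I left it.

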